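# Dry rinsed housings on purge pegs and lock the purge regulator

### The arm

A 6-joint arm with a two-finger parallel gripper is mounted at the origin on the work surface. World frame = base frame: x ahead of the robot, y to its left, z up, the work surface at z = 0. Lengths are in mm, angles in rad, forces in N, time in s.
With the tool pointing down it reaches from about 325 to 750 mm from the base axis. Payload 7.6 kg.
Tool frame: the origin (TCP) lies midway between the tips of the shut fingers; the grasp point (between the pads) lies 19 mm behind it; z points along the fingers, y is the line along which they close (so a half turn about z gives the same grasp; the last joint's range is limited). The gripper opens to 85 mm and grips with 20 to 120 N. Pads are 22 mm wide; open, the fingers measure 114 mm over their backs; the gripper's body (76 mm by 85 mm) begins 54 mm behind the grasp point. The pads swing forward as they close: fully open they stand 13 mm farther back than shut.
Start: joints at [-0.07, 0.052, 1.401, -0, 1.689, -0.07], TCP at [525.022, 0.021, 204.623] pointing down, gripper open.
Joint ranges: [-2.9, 2.9], [-0.91, 2.17], [0.12, 2.37], [-1.06, 4.2], [0.26, 2.73], [-2.93, 2.93]. Speed limits (rad/s): [2.57, 2.57, 3.01, 3.14, 3.14, 3.14].

### API

Orientations are given as a unit quaternion [w, x, y, z].
In Python, from station import ctrl gives the robot as it stands.
- The arm moves only by the tool apply_moves, never from a script. Its argument "motion" is a list of rows, each an object with "xyz": the shift along the tool's x, y, z in cm, a list of three; "twist": the turn, a rotation vector about the tool's x, y, z in degrees, a list of three; "claw": the finger opening in cm, from 0 to 8.54. A call has 1 to 8 rows; each row shifts and turns the commanded pose from where the row before left it, along the tool's axes as they then stand; what a row does not reach is not made up. A row lasts 1/12 s, in which the tool goes at most 41.7 mm and 7.16 degrees, less where a joint would pass 70% of its speed; a pose out of reach is approached as far as the arm can. A call is refused whole if a number of a shift passes 4.17 or a number of a turn 7.16, either way. A call with a gripper value outside its range is refused whole. The fingers move at their own pace and stop on an object; "grip_force" is the grip in N (left out, the last holds). Time passes only in rows, so rows that do not move let the fingers close. It gives the time, the measured TCP pose, the force, the opening and the grip force at its end, in the units of the state.
- ctrl.sense(): the state, without advancing time (a new reading comes with each control period).
- ctrl.snapshot(name): name is "scene" or "side" or "wrist"; returns the picture (480x640x3 uint8, red, green, blue); there is no depth.
- ctrl.calibration(name): a dict with "camera_matrix" (3x3 intrinsics, pixels), "distortion" ([k1, k2, p1, p2, k3] as OpenCV has them; the pictures are not rectified), "R" (3x3) and "t" (3): a world point X has camera coordinates R X + t; the wrist camera has in their place "T_tool_cam" (4x4, takes a point from camera to tool coordinates, whose origin is the TCP and whose axes are the flange's). Camera axes: x right, y down, z forward; pixel columns grow to the right and rows downward; lengths in mm; the calibration is good to about 2 mm. A picture is of the moment at which its call begins: read the wrist's pose just before it. calibration takes no time and is no camera call.
- ctrl.hand_in(): hands the job in; it is judged then, once.
The state is a dict: "t": time; "joints": joint angles; "dq": joint speeds; "joint_efforts": joint torques, N m; "ee_pos": TCP position; "tool_rot": TCP orientation; "force": force on the tool from outside, world axes, zero at the start; "torque": the same for the moment, N m; "grip_width": opening from 0.0 (shut) to 1.0 (fully open); "grip_force": force on a finger pad.
Only numpy, scipy, OpenCV 4.12 (cv2) and the standard library are available. Lean on these libraries where they do the work, as an engineer would, in place of code of your own. Each camera call takes 0.05 s, during which the arm holds its last target. There are 200 camera calls.

### The job

The rinsed sensor housings lying on the drain board have to be dried: turn each one mouth down onto its own peg of the drying rack, fully down so that its rim rests flat on the top of the rack. When all are on, turn the purge regulator's knob until its white pointer stands at the white mark on the dial ring, and then push the steel guard all the way along its rails over the knob to lock it. Leave the other tools and parts on the table where they are.

Things in the scene. Friction and masses are not known exactly. Their poses are not given: they have to be found in the camera images.
- housing1: Bare steel sensor housing, about 0.2 kg: a square can 46 x 46 mm, 90 mm long, one end closed, the other open; walls 5 mm, so the bore is 36 x 36 mm and 84 mm deep. Starts lying on the drain board, mouth away from the robot. x axis: along the can, out of the mouth. Origin on its lower side, halfway along; centre line 23 mm from it along z; closed end x = -45, mouth x = +45 mm. May be absent.
- housing1_mouth (a point): Centre of the open mouth of housing1, in the plane of its rim; axes as the housing's.
- housing2: Bare steel sensor housing, about 0.2 kg: a square can 46 x 46 mm, 90 mm long, one end closed, the other open; walls 5 mm, so the bore is 36 x 36 mm and 84 mm deep. Starts lying on the drain board, mouth away from the robot. x axis: along the can, out of the mouth. Origin on its lower side, halfway along; centre line 23 mm from it along z; closed end x = -45, mouth x = +45 mm. May be absent.
- housing2_mouth (a point): Centre of the open mouth of housing2, in the plane of its rim; axes as the housing's.
- housing3: Bare steel sensor housing, about 0.2 kg: a square can 46 x 46 mm, 90 mm long, one end closed, the other open; walls 5 mm, so the bore is 36 x 36 mm and 84 mm deep. Starts lying on the drain board, mouth away from the robot. x axis: along the can, out of the mouth. Origin on its lower side, halfway along; centre line 23 mm from it along z; closed end x = -45, mouth x = +45 mm. May be absent.
- housing3_mouth (a point): Centre of the open mouth of housing3, in the plane of its rim; axes as the housing's.
- housing4: Bare steel sensor housing, about 0.2 kg: a square can 46 x 46 mm, 90 mm long, one end closed, the other open; walls 5 mm, so the bore is 36 x 36 mm and 84 mm deep. Starts lying on the drain board, mouth away from the robot. x axis: along the can, out of the mouth. Origin on its lower side, halfway along; centre line 23 mm from it along z; closed end x = -45, mouth x = +45 mm. May be absent.
- housing4_mouth (a point): Centre of the open mouth of housing4, in the plane of its rim; axes as the housing's.
- peg1 (a point): Foot of a drying peg, on its axis at the flat top of the drying rack (60 mm above the table). Round steel peg, 26 mm across, 65 mm tall above that, its last 9 mm tapering to 12 mm. Four pegs, 85 mm apart in a row along y on the fixed grey rack, a block 80 x 335 mm; any housing may go on any peg. z is up.
- peg2 (a point): Foot of a drying peg, on its axis at the flat top of the drying rack (60 mm above the table). Round steel peg, 26 mm across, 65 mm tall above that, its last 9 mm tapering to 12 mm. Four pegs, 85 mm apart in a row along y on the fixed grey rack, a block 80 x 335 mm; any housing may go on any peg. z is up.
- peg3 (a point): Foot of a drying peg, on its axis at the flat top of the drying rack (60 mm above the table). Round steel peg, 26 mm across, 65 mm tall above that, its last 9 mm tapering to 12 mm. Four pegs, 85 mm apart in a row along y on the fixed grey rack, a block 80 x 335 mm; any housing may go on any peg. z is up.
- peg4 (a point): Foot of a drying peg, on its axis at the flat top of the drying rack (60 mm above the table). Round steel peg, 26 mm across, 65 mm tall above that, its last 9 mm tapering to 12 mm. Four pegs, 85 mm apart in a row along y on the fixed grey rack, a block 80 x 335 mm; any housing may go on any peg. z is up.
- knob (a joint): Angle of the regulator's knob, rad: grows as it turns clockwise seen from above, 0 to 6.28, stays where it is left (friction 0.04 N m).
- knob_grip (a point): On the knob's vertical axis at grip height, 7 mm below the top of its black grip bar, 67 mm above the table. The bar is 47 x 14 mm, 32 mm tall, on a 50 mm disc. The axes turn with the knob: x along the bar, the white pointer line at its -x end; z up.
- knob_pointer (a point): Outer end of the white pointer line on top of the knob's bar, 22 mm from the knob's axis. The knob stands at one end of the fixed regulator, a grey block 120 x 260 x 30 mm.
- dial: Fixed steel dial ring, 82 mm across, flat on the regulator around the knob, origin on the knob's axis. Its white tick, the mark, lies 43 mm from the axis in its -x direction, so the knob is right when the x axis of knob_grip points as the dial's x axis does. At the start the mark lies 0.6 to 2.4 rad clockwise of the pointer.
- guard (a joint): Slide of the steel guard, m: 0 fully open (away from the knob), 0.115 fully over the knob, at its end stop. Stays where it is left, slides with about 2 N of friction plus 5 N per m/s.
- guard_tab (a point): Inside the guard's black tab, 14 mm below its top (this point 110 mm above the table). Tab: 40 mm along x, 14 mm along y, 30 mm tall, on top of a steel channel 108 x 70 mm, 64 mm tall, open at both y ends. The guard slides along this point's +y axis, towards the knob. Fully open, the knob's axis is 115 mm from the tab in +y.
- drain_board: Fixed drain board, 270 mm (x) by 380 mm (y), its flat top 50 mm above the table; the housings start lying on it. Origin under its centre.
- hex_key: Bystander, to be left alone: L-shaped hex key, 98 x 36 mm, 8 mm thick, loose on the table or the drain board; origin under its centre (or under the middle of its straight bar).
- collet: Bystander, to be left alone: steel collet ring, 36 mm diameter, 25 mm high, loose on the table or the drain board; origin under its centre (or under the middle of its straight bar).
- parallel_block: Bystander, to be left alone: grooved steel block 120 x 35 x 30 mm, loose on the table or the drain board; origin under its centre (or under the middle of its straight bar).
- slug: Bystander, to be left alone: solid steel cylinder, 32 mm diameter, 45 mm high, loose on the table or the drain board; origin under its centre (or under the middle of its straight bar).
- step_block: Bystander, to be left alone: stepped dark steel clamping block 50 x 30 x 33 mm, loose on the table or the drain board; origin under its centre (or under the middle of its straight bar).
Things that resemble listed ones, but are neither listed nor needed, are in the scene too. What is shaped like the housing2 but blue or green is not meant.

How it is judged (in metres and radians):
On the way, in this order (a step that is already met when the one before it is completed fails the run):
1. every housing is mouth down on a peg, its rim on the top of the rack (angle between each of housing1, housing2, housing3, housing4's own x axis and vertical above 3.04 rad and ((horizontal distance between housing1_mouth and peg1 below 0.009 m and z of housing1_mouth in the frame of peg1 below 0.006 m) or (horizontal distance between housing1_mouth and peg2 below 0.009 m and z of housing1_mouth in the frame of peg2 below 0.006 m) or (horizontal distance between housing1_mouth and peg3 below 0.009 m and z of housing1_mouth in the frame of peg3 below 0.006 m) or (horizontal distance between housing1_mouth and peg4 below 0.009 m and z of housing1_mouth in the frame of peg4 below 0.006 m)) and ((horizontal distance between housing2_mouth and peg1 below 0.009 m and z of housing2_mouth in the frame of peg1 below 0.006 m) or (horizontal distance between housing2_mouth and peg2 below 0.009 m and z of housing2_mouth in the frame of peg2 below 0.006 m) or (horizontal distance between housing2_mouth and peg3 below 0.009 m and z of housing2_mouth in the frame of peg3 below 0.006 m) or (horizontal distance between housing2_mouth and peg4 below 0.009 m and z of housing2_mouth in the frame of peg4 below 0.006 m)) and ((horizontal distance between housing3_mouth and peg1 below 0.009 m and z of housing3_mouth in the frame of peg1 below 0.006 m) or (horizontal distance between housing3_mouth and peg2 below 0.009 m and z of housing3_mouth in the frame of peg2 below 0.006 m) or (horizontal distance between housing3_mouth and peg3 below 0.009 m and z of housing3_mouth in the frame of peg3 below 0.006 m) or (horizontal distance between housing3_mouth and peg4 below 0.009 m and z of housing3_mouth in the frame of peg4 below 0.006 m)) and ((horizontal distance between housing4_mouth and peg1 below 0.009 m and z of housing4_mouth in the frame of peg1 below 0.006 m) or (horizontal distance between housing4_mouth and peg2 below 0.009 m and z of housing4_mouth in the frame of peg2 below 0.006 m) or (horizontal distance between housing4_mouth and peg3 below 0.009 m and z of housing4_mouth in the frame of peg3 below 0.006 m) or (horizontal distance between housing4_mouth and peg4 below 0.009 m and z of housing4_mouth in the frame of peg4 below 0.006 m))), for 0.3 s.
2. the knob's pointer stands at the mark while the guard is still off the knob (angle between the x axis of knob_grip and the x axis of dial, either way round below 0.12 rad and x of knob_pointer in the frame of dial below -0.01 m and value of joint guard below 0.04 m), for 0.3 s.
3. the guard is pushed fully over the knob (value of joint guard above 0.109 m), for 0.2 s.
At the end, for the whole second after the job is handed in: Every housing present is mouth down (within 0.1 rad of upright) on a peg of its own, its rim within 6 mm of the rack's top and within 9 mm of the peg's axis, at rest; the knob's pointer is within 0.12 rad of the mark; the guard is within 6 mm of its end stop over the knob (all of step 1 and linear speed of each of housing1, housing2, housing3, housing4 below 0.03 m/s and angle between the x axis of knob_grip and the x axis of dial, either way round below 0.12 rad and x of knob_pointer in the frame of dial below -0.01 m and value of joint guard above 0.109 m); the robot touches nothing.
It fails at once if a bystander is moved more than 60 mm (distance of any of hex_key, collet, parallel_block, slug, step_block from where it was at the start of the episode above 0.06 m).
Of housing1, housing2, housing3, housing4 only 3 to 4 are there at a start; the rules pass over those that are not, and their reading is None.
At some moment in a run one of housing1, housing2, housing3, housing4 may be knocked a few centimetres aside while the robot is not near it.
It also fails if it takes over 210 s, if anything falls off the work surface, if the arm or the gripper's body presses on something with over 40 N, if the wrist force passes 120 N, or if a joint passes its speed limit or range.

## Working session

There is one attempt and no reset: what is moved stays moved. The work goes in short steps, Python scripts to look and compute and a tool call to move; the robot and the scene stay as the last step left them, time stands still between calls to the robot, and variables do not carry over. Pictures are saved under pics/ and viewed, at most 14 in all, crops included, and the job is handed in when it is done.

Besides the shell and the picture viewer there is one more tool, called after "Call:" as a command line: name --argument value ..., lists and objects as JSON in quotes. apply_moves: Moves the arm, as the interface text tells. Its arguments: {"type":"object","properties":{"motion":{"type":"array","items":{"type":"object","properties":{"xyz":{"type":"array","items":{"type":"number"}},"twist":{"type":"array","items":{"type":"number"}},"claw":{"type":"number"}}}},"grip_force":{"type":"number"}},"required":["motion"]}

```bash
mkdir -p pics; ls
python3 - <<'E'
from station import ctrl
import cv2,numpy as np
print(ctrl.sense())
for n in ("scene","side","wrist"):
    c=ctrl.calibration(n); print(n,{k:np.round(np.array(v),4).tolist() for k,v in c.items()})
    cv2.imwrite(f"pics/{n}0.png",ctrl.snapshot(n)[:,:,::-1])
E
```

```text
pics
{'t': 0.0, 'joints': array([-7.03054548e-02,  5.28326383e-02,  1.40169471e+00,  6.15923488e-06,
        1.68859304e+00, -7.02851373e-02]), 'dq': array([ 0.00230252,  0.00054371, -0.00034367,  0.00133629, -0.00162995,
        0.00133811]), 'joint_efforts': array([ 8.02730119e-04, -3.81666934e+01, -3.60182977e+01,  8.43031398e-05,
        6.19437444e-03, -2.66336252e-05]), 'ee_pos': array([5.24670884e+02, 4.51447340e-02, 2.03789767e+02]), 'tool_rot': array([-5.78744565e-04,  7.07113504e-01,  7.07099646e-01, -4.98554380e-04]), 'force': array([-0.13437867,  0.33339901,  0.19970456]), 'torque': array([-0.06585072,  0.00369089, -0.03756788]), 'grip_force': 0.0, 'grip_width': 1.0024807931677782}
scene {'camera_matrix': [[449.2567, 0.0, 327.6179], [0.0, 449.2567, 239.9569], [0.0, 0.0, 1.0]], 'distortion': [-0.1092, 0.0, 0.0, 0.0, 0.0], 'R': [[0.5314, 0.8471, -0.0048], [0.7058, -0.4459, -0.5505], [-0.4685, 0.2891, -0.8348]], 't': [-332.9236, -299.5491, 1313.6667]}
side {'camera_matrix': [[531.0308, 0.0, 315.4042], [0.0, 531.0308, 249.4228], [0.0, 0.0, 1.0]], 'distortion': [-0.0413, 0.0, 0.0, 0.0, 0.0], 'R': [[-0.8179, -0.575, -0.0196], [-0.2811, 0.4291, -0.8584], [0.502, -0.6966, -0.5126]], 't': [462.7598, 226.5406, 1341.9475]}
wrist {'camera_matrix': [[406.3189, 0.0, 317.5861], [0.0, 406.3189, 243.2987], [0.0, 0.0, 1.0]], 'distortion': [-0.0088, 0.0, 0.0, 0.0, 0.0], 'T_tool_cam': [[0.0002, -0.9584, -0.2855, 73.15], [1.0, 0.0, 0.0006, 0.1243], [-0.0006, -0.2855, 0.9584, -168.629], [0.0, 0.0, 0.0, 1.0]]}
```

View pics/scene0.png

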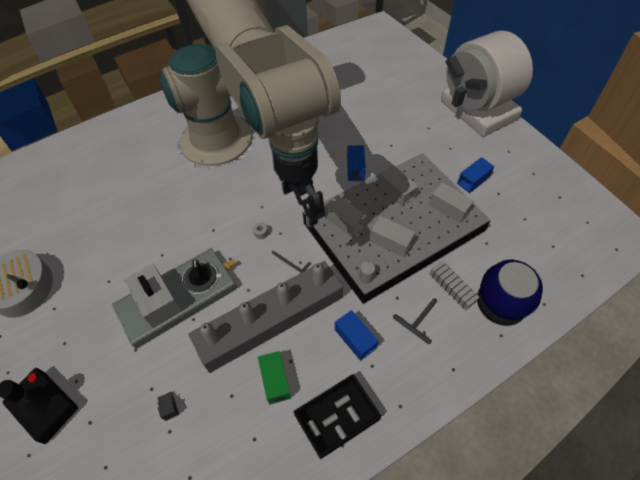

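View pics/side0.png

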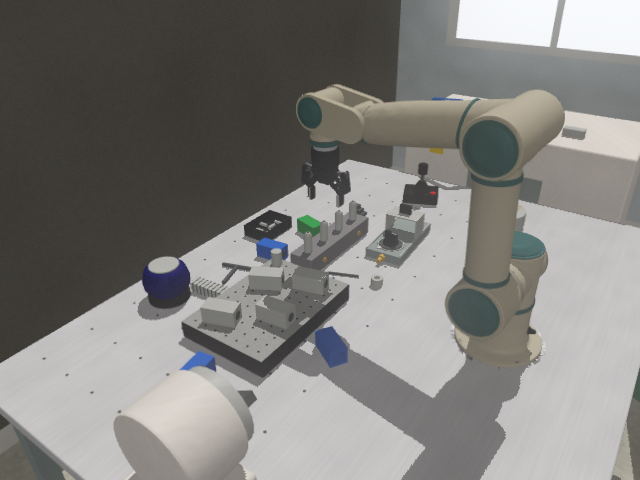

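The scene and side views show four grey cans on the perforated board, at scene pixels ≈(350,215), (393,183), (393,236) and (452,202). Lookalikes to skip are the blue ones at (356,162), (476,174), (356,334), the green one at (274,376), and the slug at (369,270) on the board. The regulator is at (180,290) with the knob at (201,275), and the rack pegs run from (208,333) to (319,272).

```bash
cat > h.py <<'E'
from station import ctrl
import cv2, numpy as np
from scipy.spatial.transform import Rotation as Rn
def rot(s): return Rn.from_quat(np.asarray(s["tool_rot"])[[1,2,3,0]])
def pose(s):
    T=np.eye(4); T[:3,:3]=rot(s).as_matrix(); T[:3,3]=s["ee_pos"]; return T
def cam(name,s=None):
    c=ctrl.calibration(name)
    if name=="wrist":
        W=np.linalg.inv(pose(s)@np.array(c["T_tool_cam"])); R,t=W[:3,:3],W[:3,3]
    else: R,t=np.array(c["R"]),np.array(c["t"])
    return np.array(c["camera_matrix"]),np.array(c["distortion"]),R,t
def rays(C,px):
    K,D,R,t=C
    n=cv2.undistortPoints(np.array(px,float).reshape(-1,1,2),K,D).reshape(-1,2)
    d=np.c_[n,np.ones(len(n))]@R; return -R.T@t, d/np.linalg.norm(d,axis=1)[:,None]
def plane(C,px,z):
    o,d=rays(C,px); return o+d*((z-o[2])/d[:,2])[:,None]
def tri(C1,p1,C2,p2):
    o1,d1=rays(C1,p1); o2,d2=rays(C2,p2); out=[]
    for a,b in zip(d1,d2):
        k=np.linalg.lstsq(np.c_[a,-b],o2-o1,rcond=None)[0]; A,B=o1+k[0]*a,o2+k[1]*b
        out.append(np.r_[(A+B)/2,np.linalg.norm(A-B)])
    return np.array(out)
def snap(name,fn):
    s=ctrl.sense(); im=ctrl.snapshot(name)[:,:,::-1].copy(); cv2.imwrite(f"pics/{fn}.png",im)
    T=pose(s); np.save(f"pics/{fn}.npy",T); return im,cam(name,s)
def proj(C,X):
    K,D,R,t=C; return cv2.projectPoints(np.array(X,float).reshape(-1,1,3),cv2.Rodrigues(R)[0],t,K,D)[0].reshape(-1,2)
def plan(P,Rm,n=None,T0=None):
    "equal rows (cm, deg) from the present (or given) pose to TCP P (mm), rotation Rm"
    T0=pose(ctrl.sense()) if T0 is None else T0
    Rr=T0[:3,:3].T@Rm; p=T0[:3,:3].T@(np.array(P)-T0[:3,3]); w=Rn.from_matrix(Rr).as_rotvec()
    m=max(np.linalg.norm(p)/40,np.degrees(np.linalg.norm(w))/7,1)
    n=n or int(np.ceil(m)); M=sum(Rn.from_rotvec(w/n*k).as_matrix() for k in range(n))
    v=np.linalg.solve(M,p)/10
    print(n,"rows xyz",np.round(v,2).tolist(),"twist",np.round(np.degrees(w/n),2).tolist())
def tool(z,y):
    z=np.array(z,float)/np.linalg.norm(z); y=np.array(y,float); y-=z*(y@z); y/=np.linalg.norm(y)
    return np.c_[np.cross(y,z),y,z]
E
python3 - <<'E'
from h import *
S=cam("scene")
def q(n,p,z): print(n,np.round(plane(S,p,z)[:,:2]).tolist())
q("housings",[(350,215),(393,183),(393,236),(452,202)],73)
q("board corners",[(312,227),(425,155),(489,218),(365,290)],50)
q("pegs",[(208,328),(247,306),(282,287),(319,267)],125)
q("knob",[(201,270)],74); q("tab",[(150,285)],120); q("slug",[(369,268)],95);q("blue",[(356,150)],40)
q("collet,hex",[(261,230),(290,262)],10)
E
```

```text
housings [[491.0, 148.0], [465.0, 295.0], [594.0, 199.0], [591.0, 381.0]]
board corners [[458.0, 62.0], [417.0, 443.0], [667.0, 443.0], [665.0, 73.0]]
pegs [[601.0, -255.0], [599.0, -170.0], [599.0, -90.0], [599.0, -3.0]]
knob [[441.0, -214.0]]
tab [[447.0, -320.0]]
slug [[643.0, 95.0]]
blue [[295.0, 300.0]]
collet,hex [[373.0, -38.0], [493.0, -22.0]]
```

Call:
apply_moves --motion '[{"xyz": [3.6, 0, -1.7], "claw": 8.5}, {"xyz": [3.6, 0, -1.7]}, {"xyz": [3.6, 0, -1.7]}, {"xyz": [3.6, 0, -1.7]}, {"xyz": [3.6, 0, -1.7]}, {"xyz": [3.6, 0, -1.7]}, {"xyz": [3.6, 0, -1.7]}, {"xyz": [0, 0, 0]}]'

```text
schema error: expected keys xyz, twist, claw
```

Run:
```python
from h import *
im,C=snap("wrist","w1"); snap("scene","s1")
print(pose(ctrl.sense()).round(3).tolist())
```

```text
[[0.0, 1.0, -0.001, 524.865], [1.0, -0.0, 0.0, 0.02], [0.0, -0.001, -1.0, 204.229], [0.0, 0.0, 0.0, 1.0]]
```

View pics/w1.png

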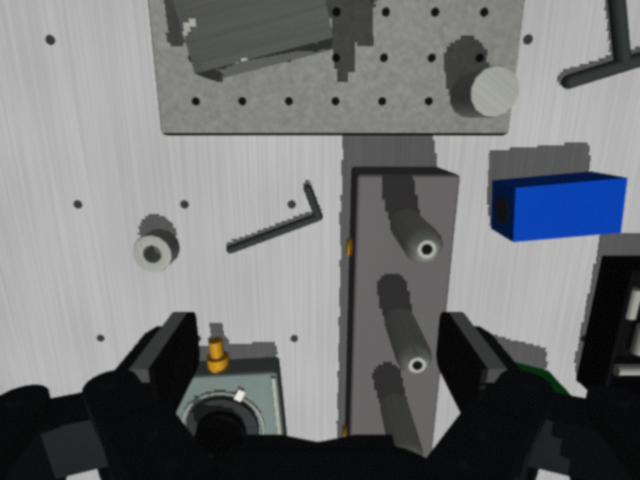

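The wrist view from the start pose shows peg tips at (427,248) and (417,365), the white mark of the dial at (240,395), the slug at (494,92) and the hex key at (275,220). Every row needs all three keys, so I'll resend the move.

Call:
apply_moves --motion '[{"xyz": [3.6, 0, -1.7], "twist": [0, 0, 0], "claw": 8.5}, {"xyz": [3.6, 0, -1.7], "twist": [0, 0, 0], "claw": 8.5}, {"xyz": [3.6, 0, -1.7], "twist": [0, 0, 0], "claw": 8.5}, {"xyz": [3.6, 0, -1.7], "twist": [0, 0, 0], "claw": 8.5}, {"xyz": [3.6, 0, -1.7], "twist": [0, 0, 0], "claw": 8.5}, {"xyz": [3.6, 0, -1.7], "twist": [0, 0, 0], "claw": 8.5}, {"xyz": [3.6, 0, -1.7], "twist": [0, 0, 0], "claw": 8.5}, {"xyz": [0, 0, 0], "twist": [0, 0, 0], "claw": 8.5}]'

```text
t: 0.92
ee_pos: [524.4, 257.7, 326.5]
tool_rot: [0.0, 0.705, 0.709, 0.002]
force: [-1.4, -0.7, -0.6]
grip_width: 0.995
grip_force: 0.0
```

Run:
```python
from h import *
im,C=snap("wrist","w2"); snap("side","d2")
s=ctrl.sense();print(s["joints"].round(4).tolist(),pose(s).round(3).tolist())
```

```text
[0.3862, 0.2299, 0.9703, -0.0003, 1.9409, 0.3838] [[-0.002, 1.0, 0.0, 524.914], [1.0, 0.002, -0.0, 253.22], [-0.0, 0.0, -1.0, 323.651], [0.0, 0.0, 0.0, 1.0]]
```

View pics/w2.png

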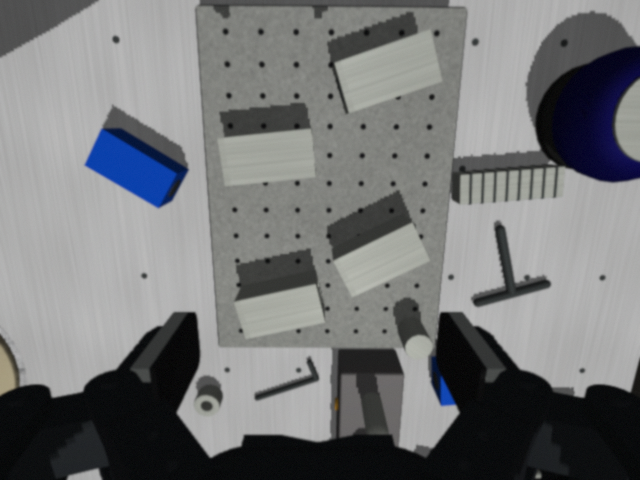

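The wrist view of the board shows the four grey housing tops at about (267,155), (388,72), (381,262) and (280,310). The slug is at (418,345), with blue lookalikes off the board at (136,167) and (445,380). I'll measure the tops by contour, and take a second, shifted view for heights.

Call:
apply_moves --motion '[{"xyz": [0, -2.5, 0], "twist": [0, 0, 0], "claw": 8.5}, {"xyz": [0, -2.5, 0], "twist": [0, 0, 0], "claw": 8.5}, {"xyz": [0, -2.5, 0], "twist": [0, 0, 0], "claw": 8.5}, {"xyz": [0, -2.5, 0], "twist": [0, 0, 0], "claw": 8.5}, {"xyz": [0, 0, 0], "twist": [0, 0, 0], "claw": 8.5}, {"xyz": [0, 0, 0], "twist": [0, 0, 0], "claw": 8.5}]'

```text
t: 1.52
ee_pos: [424.5, 251.0, 323.6]
tool_rot: [0.0, 0.707, 0.707, 0.0]
force: [0.2, -0.6, 0.6]
grip_width: 0.994
grip_force: 0.0
```

```bash
cat >> h.py <<'E'
def camT(T):
    c=ctrl.calibration("wrist"); W=np.linalg.inv(T@np.array(c["T_tool_cam"]))
    return np.array(c["camera_matrix"]),np.array(c["distortion"]),W[:3,:3],W[:3,3]
def load(fn): return cv2.imread(f"pics/{fn}.png"), camT(np.load(f"pics/{fn}.npy"))
def tops(im,C,thr=165,z=96):
    hsv=cv2.cvtColor(im,cv2.COLOR_BGR2HSV)
    m=((hsv[...,2]>thr)&(hsv[...,1]<40)).astype(np.uint8)
    m=cv2.morphologyEx(m,cv2.MORPH_OPEN,np.ones((5,5)))
    out=[]
    for c in cv2.findContours(m,cv2.RETR_EXTERNAL,cv2.CHAIN_APPROX_NONE)[0]:
        if not 1000<cv2.contourArea(c)<20000: continue
        P=plane(C,c[:,0,:],z)[:,:2].astype(np.float32)
        (cx,cy),(a,b),th=cv2.minAreaRect(P)
        if b>a: th+=90; a,b=b,a
        th=(th+90)%180-90
        if abs(a-90)<14 and abs(b-46)<14: out.append((cx,cy,a,b,th,*c[:,0].mean(0)))
    return sorted(out,key=lambda o:o[1])
E
python3 - <<'E'
from h import *
im,C=load("w2"); im3,C3=snap("wrist","w3")
for p in [(267,155),(388,72),(381,262),(300,180),(30,240)]: print(im[p[1],p[0]],end=" ")
for thr in (150,165,180):
  for i,c in ((im,C),(im3,C3)): print(thr,np.round(tops(i,c,thr),1).tolist())
A,B=tops(im,C),tops(im3,C3)
# centroid triangulation of top-face outlines
print(tri(C,[a[5:] for a in A],C3,[b[5:] for b in B]).round(1).tolist() if len(A)==len(B) else (len(A),len(B)))
s=ctrl.sense();print(s["joints"].round(4).tolist(),pose(s).round(3).tolist())
E
```

```text
[156 163 161] [161 169 164] [168 176 173] [128 131 131] [172 173 173] 150 [[485.2, 134.9, 89.3, 45.8, 13.3, 279.9, 311.7], [592.2, 193.8, 90.8, 46.4, 27.3, 381.9, 260.4], [476.7, 298.3, 90.0, 45.5, 5.7, 266.8, 157.2], [589.9, 376.3, 88.8, 45.5, 18.6, 389.4, 71.0]]
150 [[485.5, 135.6, 90.2, 45.8, 13.5, 374.3, 306.2], [592.4, 194.7, 88.1, 45.1, 27.5, 480.7, 253.1], [476.5, 299.0, 88.0, 45.1, 6.0, 371.4, 149.3], [589.3, 376.9, 86.9, 44.7, 19.0, 499.4, 61.8]]
165 [[486.3, 135.4, 85.4, 43.8, 13.4, 279.7, 311.6], [592.1, 194.0, 88.6, 45.0, 27.4, 381.7, 260.0]]
165 [[485.3, 135.8, 87.9, 44.4, 13.5, 374.0, 306.0]]
180 []
180 []
(2, 1)
[0.4589, -0.0287, 1.2477, -0.0004, 1.9225, 0.4599] [[0.001, 1.0, 0.0, 425.184], [1.0, -0.001, -0.0, 251.077], [-0.0, 0.0, -1.0, 323.317], [0.0, 0.0, 0.0, 1.0]]
```

Run:
```python
from h import *
from scipy.optimize import least_squares
im,C=load("w2"); im3,C3=load("w3")
A,B=tops(im,C,150),tops(im3,C3,150)
print(tri(C,[a[5:] for a in A],C3,[b[5:] for b in B]).round(1).tolist())
Q=np.array([[-.0703,.05283,1.40169,1.68859],[.3862,.2299,.9703,1.9409],[.4589,-.0287,1.2477,1.9225]])
X=np.array([[524.67,.05,203.8],[524.91,253.22,323.65],[425.18,251.08,323.3]])
rho=np.sqrt(np.hypot(X[:,0],X[:,1])**2-36.8**2)
def f(p):
    L2,L3,a3,hd=p; q2=Q[:,1];q=Q[:,1]+Q[:,2]
    return np.r_[L2*np.sin(q2)+L3*np.sin(q)-a3*np.cos(q)-rho, hd+L2*np.cos(q2)+L3*np.cos(q)+a3*np.sin(q)-X[:,2]]
r=least_squares(f,[450,450,0,-100]); print(r.x,r.fun)
# pegs in w1 : tips; dial mark
im,C=load("w1"); print("pegs",plane(C,[(427,248),(417,365)],125).round(1).tolist())
```

```text
[[485.7, 135.3, 95.0, 0.3], [592.9, 194.8, 95.3, 0.8], [476.4, 299.3, 95.7, 0.5], [591.5, 377.6, 89.9, 0.3]]
[ 353.10835177  495.48412571 -108.55763397  -98.46489138] [ 0.0008284  -0.00341255  0.00548839  0.00954851 -0.0347809   0.02523239]
pegs [[594.8, -3.7, 125.0], [594.5, -89.3, 125.0]]
```

```bash
cat >> h.py <<'E'
import json
a=np.radians(35)
RT=np.c_[[-np.cos(a),0,-np.sin(a)],[0,1,0],[np.sin(a),0,-np.cos(a)]]   # tool axes in the housing frame
def pick(cx,cy,th,up=0,back=0,zc=75):
    H=Rn.from_euler("z",th,degrees=True).as_matrix(); R=H@RT
    T=np.eye(4); T[:3,:3]=R; T[:3,3]=np.array([cx,cy,zc+up])+R[:,2]*(19-back); return T
def place(peg,mz=60,phi=0,dx=0):
    "mouth centre over peg at height mz; dx: housing centre minus nominal grasp point along the housing"
    c,s=np.cos(phi),np.sin(phi)
    H=np.c_[[0,0,-1],[s,-c,0],[-c,-s,0]]; R=H@RT
    T=np.eye(4); T[:3,:3]=R; T[:3,3]=np.array([peg[0],peg[1],mz+45+dx])+R[:,2]*19; return T
def rows(Ts,claw,ns=None,T0=None,spin=None):
    "rows through world-straight segments, slerped; error fed forward"
    T=pose(ctrl.sense()) if T0 is None else T0.copy(); out=[]
    for i,G in enumerate(Ts):
        S=T.copy(); w=Rn.from_matrix(S[:3,:3].T@G[:3,:3]).as_rotvec()
        if spin and np.linalg.norm(w)>2 and w[2]*spin<0: w*=1-2*np.pi/np.linalg.norm(w)
        n=max(np.linalg.norm(G[:3,3]-S[:3,3])/38,np.degrees(np.linalg.norm(w))/6.8,1)
        n=int(np.ceil(n)) if not ns or not ns[i] else ns[i]
        for k in range(1,n+1):
            P=S[:3,3]+(G[:3,3]-S[:3,3])*k/n; R=S[:3,:3]@Rn.from_rotvec(w*k/n).as_matrix()
            v=np.round(T[:3,:3].T@(P-T[:3,3])/10,1); t=np.round(np.degrees(Rn.from_matrix(T[:3,:3].T@R).as_rotvec()),1)
            T[:3,3]+=T[:3,:3]@v*10; T[:3,:3]=T[:3,:3]@Rn.from_rotvec(np.radians(t)).as_matrix()
            out.append((v.tolist(),t.tolist()))
    while out:
        print(json.dumps([{"xyz":v,"twist":t,"claw":claw} for v,t in out[:8]])); out=out[8:]
    return T
E
python3 - <<'E'
from h import *
im,_=snap("scene","s4"); cv2.imwrite("pics/s4c.png",cv2.resize(im[140:300,300:510],None,fx=3.5,fy=3.5,interpolation=cv2.INTER_CUBIC))
rows([pick(485.5,135.3,13.4,up=60,back=60)],8.5,spin=None)
E
```

```text
[{"xyz": [-0.8, 0.2, 1.0], "twist": [-2.0, -1.6, -6.2], "claw": 8.5}, {"xyz": [-0.7, 0.2, 1.0], "twist": [-1.9, -1.5, -6.3], "claw": 8.5}, {"xyz": [-0.7, -0.0, 1.0], "twist": [-2.0, -1.6, -6.2], "claw": 8.5}, {"xyz": [-0.7, -0.2, 1.0], "twist": [-2.0, -1.5, -6.3], "claw": 8.5}, {"xyz": [-0.7, -0.2, 1.1], "twist": [-2.0, -1.6, -6.2], "claw": 8.5}, {"xyz": [-0.6, -0.3, 1.0], "twist": [-1.9, -1.5, -6.2], "claw": 8.5}, {"xyz": [-0.5, -0.4, 1.1], "twist": [-2.0, -1.6, -6.3], "claw": 8.5}, {"xyz": [-0.4, -0.5, 1.0], "twist": [-2.0, -1.5, -6.2], "claw": 8.5}]
[{"xyz": [-0.4, -0.6, 1.1], "twist": [-1.9, -1.6, -6.3], "claw": 8.5}, {"xyz": [-0.3, -0.7, 1.0], "twist": [-2.0, -1.5, -6.2], "claw": 8.5}, {"xyz": [-0.1, -0.7, 1.0], "twist": [-2.0, -1.6, -6.2], "claw": 8.5}, {"xyz": [-0.1, -0.7, 1.0], "twist": [-2.0, -1.5, -6.3], "claw": 8.5}, {"xyz": [0.1, -0.8, 0.9], "twist": [-1.9, -1.6, -6.2], "claw": 8.5}, {"xyz": [0.2, -0.9, 1.0], "twist": [-2.0, -1.5, -6.3], "claw": 8.5}, {"xyz": [0.3, -0.8, 0.9], "twist": [-2.0, -1.6, -6.2], "claw": 8.5}, {"xyz": [0.4, -0.8, 0.8], "twist": [-1.9, -1.5, -6.2], "claw": 8.5}]
```

View pics/s4c.png

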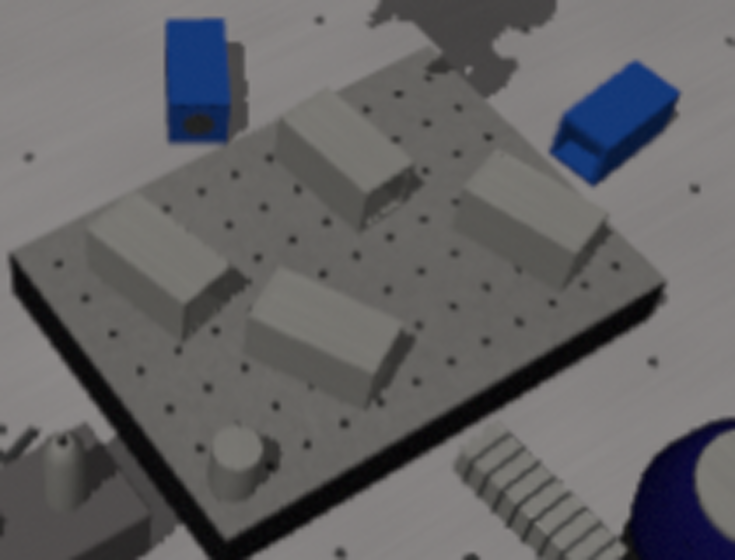

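The crop shows four bare-steel cans whose dark mouths face away from the robot: crop pixels (165,265), (345,160), (325,335) and (530,215). The blue ones at (195,80) and (615,120) are rejected. I'll go to housing A at (485,135).

Call:
apply_moves --motion '[{"xyz": [-0.8, 0.2, 1.0], "twist": [-2.0, -1.6, -6.2], "claw": 8.5}, {"xyz": [-0.7, 0.2, 1.0], "twist": [-1.9, -1.5, -6.3], "claw": 8.5}, {"xyz": [-0.7, 0.0, 1.0], "twist": [-2.0, -1.6, -6.2], "claw": 8.5}, {"xyz": [-0.7, -0.2, 1.0], "twist": [-2.0, -1.5, -6.3], "claw": 8.5}, {"xyz": [-0.7, -0.2, 1.1], "twist": [-2.0, -1.6, -6.2], "claw": 8.5}, {"xyz": [-0.6, -0.3, 1.0], "twist": [-1.9, -1.5, -6.2], "claw": 8.5}, {"xyz": [-0.5, -0.4, 1.1], "twist": [-2.0, -1.6, -6.3], "claw": 8.5}, {"xyz": [-0.4, -0.5, 1.0], "twist": [-2.0, -1.5, -6.2], "claw": 8.5}]'

```text
t: 2.28
ee_pos: [444.3, 191.1, 245.1]
tool_rot: [0.168, 0.332, 0.928, 0.019]
force: [0.2, 0.3, 0.5]
grip_width: 0.998
grip_force: 0.0
```

Call:
apply_moves --motion '[{"xyz": [-0.4, -0.6, 1.1], "twist": [-1.9, -1.6, -6.3], "claw": 8.5}, {"xyz": [-0.3, -0.7, 1.0], "twist": [-2.0, -1.5, -6.2], "claw": 8.5}, {"xyz": [-0.1, -0.7, 1.0], "twist": [-2.0, -1.6, -6.2], "claw": 8.5}, {"xyz": [-0.1, -0.7, 1.0], "twist": [-2.0, -1.5, -6.3], "claw": 8.5}, {"xyz": [0.1, -0.8, 0.9], "twist": [-1.9, -1.6, -6.2], "claw": 8.5}, {"xyz": [0.2, -0.9, 1.0], "twist": [-2.0, -1.5, -6.3], "claw": 8.5}, {"xyz": [0.3, -0.8, 0.9], "twist": [-2.0, -1.6, -6.2], "claw": 8.5}, {"xyz": [0.4, -0.8, 0.8], "twist": [-1.9, -1.5, -6.2], "claw": 8.5}]'

```text
t: 2.95
ee_pos: [462.0, 129.9, 168.4]
tool_rot: [0.298, -0.111, 0.947, 0.035]
force: [1.3, 0.2, 0.3]
grip_width: 0.993
grip_force: 0.0
```

Call:
apply_moves --motion '[{"xyz": [0, 0, 0], "twist": [0, 0, 0], "claw": 8.5}, {"xyz": [0, 0, 0], "twist": [0, 0, 0], "claw": 8.5}]'

```text
t: 3.12
ee_pos: [462.0, 129.7, 169.0]
tool_rot: [0.297, -0.105, 0.948, 0.035]
force: [0.5, 0.5, 0.3]
grip_width: 0.995
grip_force: 0.0
```

Run:
```python
from h import *
G=pick(485.5,135.3,13.4,up=60,back=60)
s=ctrl.sense(); T=pose(s); print(s["joints"].round(3).tolist(),T[:3,3].round(1),G[:3,3].round(1),np.degrees(Rn.from_matrix(T[:3,:3].T@G[:3,:3]).as_rotvec()).round(2))
q2,q3,q5=s["joints"][[1,2,4]];q=q2+q3
w=[353.1*np.sin(q2)+495.5*np.sin(q)+108.6*np.cos(q),353.1*np.cos(q2)+495.5*np.cos(q)-108.6*np.sin(q)]
rho=np.sqrt(T[0,3]**2+T[1,3]**2-36.8**2); print("wrist rho",w, rho,"d est",(rho-w[0])/np.sin(a))
rows([pick(485.5,135.3,13.4,up=0,back=0)],8.5)
```

```text
[0.179, -0.599, 2.11, 0.033, 1.024, -1.621] [462.  129.7 169. ] [462.6 129.9 168.6] [-0.2  -0.21 -0.68]
wrist rho [np.float64(302.03733408950916), np.float64(212.54624439881596)] 478.40347494285913 d est 307.4849831268323
[{"xyz": [0.8, -0.0, 2.7], "twist": [-0.1, -0.1, -0.2], "claw": 8.5}, {"xyz": [0.9, -0.0, 2.8], "twist": [-0.0, -0.0, -0.1], "claw": 8.5}, {"xyz": [0.8, -0.0, 2.7], "twist": [-0.1, -0.1, -0.2], "claw": 8.5}, {"xyz": [0.9, -0.0, 2.8], "twist": [-0.0, -0.0, -0.2], "claw": 8.5}]
```

Call:
apply_moves --motion '[{"xyz": [0.8, 0, 2.7], "twist": [-0.1, -0.1, -0.2], "claw": 8.5}, {"xyz": [0.9, 0, 2.8], "twist": [0, 0, -0.1], "claw": 8.5}, {"xyz": [0.8, 0, 2.7], "twist": [-0.1, -0.1, -0.2], "claw": 8.5}, {"xyz": [0.9, 0, 2.8], "twist": [0, 0, -0.2], "claw": 8.5}, {"xyz": [0, 0, 0], "twist": [0, 0, 0], "claw": 8.5}, {"xyz": [0, 0, 0], "twist": [0, 0, 0], "claw": 8.5}]'

```text
t: 3.62
ee_pos: [495.7, 139.8, 59.0]
tool_rot: [0.298, -0.114, 0.947, 0.036]
force: [-0.6, 0.0, 0.3]
grip_width: 0.999
grip_force: 0.0
```

Call:
apply_moves --motion '[{"xyz": [0, 0, 0], "twist": [0, 0, 0], "claw": 3.5}, {"xyz": [0, 0, 0], "twist": [0, 0, 0], "claw": 3.5}, {"xyz": [0, 0, 0], "twist": [0, 0, 0], "claw": 3.5}, {"xyz": [0, 0, 0], "twist": [0, 0, 0], "claw": 3.5}, {"xyz": [0, 0, 0], "twist": [0, 0, 0], "claw": 3.5}, {"xyz": [0, 0, 0], "twist": [0, 0, 0], "claw": 3.5}, {"xyz": [0, 0, 0], "twist": [0, 0, 0], "claw": 3.5}, {"xyz": [0, 0, 0], "twist": [0, 0, 0], "claw": 3.5}]' --grip_force 60

```text
t: 4.28
ee_pos: [497.3, 139.5, 62.7]
tool_rot: [0.302, -0.114, 0.946, 0.036]
force: [-5.1, -1.2, 6.8]
grip_width: 0.519
grip_force: 62.2
```

Run:
```python
from h import *
s=ctrl.sense(); T=pose(s); print(s["grip_width"]*85.4,s["grip_force"],s["force"].round(1))
U=T.copy(); U[2,3]+=180
P=place((594.8,-3.7),180)
print(T[:3,3],P[:3,3],s["joints"].round(2))
rows([U,P],3.5)
```

```text
44.34589679592241 62.22129821777344 [-5.1 -1.2  6.8]
[497.26277588 139.52719493  62.72816761] [610.36388884  -3.7        214.10204771] [ 0.18 -0.34  2.16  0.05  0.7  -1.66]
[{"xyz": [-2.1, -0.0, -2.9], "twist": [0.0, 0.0, 0.0], "claw": 3.5}, {"xyz": [-2.1, -0.0, -3.0], "twist": [0.0, 0.0, 0.0], "claw": 3.5}, {"xyz": [-2.0, -0.0, -2.9], "twist": [0.0, 0.0, 0.0], "claw": 3.5}, {"xyz": [-2.1, -0.0, -2.9], "twist": [0.0, 0.0, 0.0], "claw": 3.5}, {"xyz": [-2.1, -0.0, -3.0], "twist": [0.0, 0.0, 0.0], "claw": 3.5}, {"xyz": [-0.2, -0.6, 0.3], "twist": [1.1, 0.6, -6.4], "claw": 3.5}, {"xyz": [-0.1, -0.7, 0.2], "twist": [1.1, 0.5, -6.5], "claw": 3.5}, {"xyz": [-0.0, -0.6, 0.3], "twist": [1.1, 0.6, -6.4], "claw": 3.5}]
[{"xyz": [0.0, -0.7, 0.3], "twist": [1.2, 0.5, -6.4], "claw": 3.5}, {"xyz": [0.1, -0.6, 0.3], "twist": [1.1, 0.6, -6.4], "claw": 3.5}, {"xyz": [0.2, -0.6, 0.3], "twist": [1.1, 0.5, -6.5], "claw": 3.5}, {"xyz": [0.2, -0.6, 0.4], "twist": [1.1, 0.6, -6.4], "claw": 3.5}, {"xyz": [0.3, -0.5, 0.3], "twist": [1.1, 0.5, -6.4], "claw": 3.5}, {"xyz": [0.4, -0.5, 0.4], "twist": [1.1, 0.6, 
[... 451 characters left out ...]
twist": [1.1, 0.6, -6.5], "claw": 3.5}, {"xyz": [0.5, 0.0, 0.4], "twist": [1.1, 0.5, -6.4], "claw": 3.5}, {"xyz": [0.6, 0.1, 0.4], "twist": [1.1, 0.6, -6.4], "claw": 3.5}, {"xyz": [0.5, 0.1, 0.5], "twist": [1.1, 0.5, -6.4], "claw": 3.5}]
[{"xyz": [0.5, 0.2, 0.4], "twist": [1.1, 0.6, -6.5], "claw": 3.5}, {"xyz": [0.5, 0.3, 0.5], "twist": [1.2, 0.6, -6.4], "claw": 3.5}, {"xyz": [0.4, 0.4, 0.4], "twist": [1.1, 0.5, -6.4], "claw": 3.5}, {"xyz": [0.4, 0.4, 0.5], "twist": [1.1, 0.6, -6.5], "claw": 3.5}, {"xyz": [0.4, 0.4, 0.4], "twist": [1.1, 0.5, -6.4], "claw": 3.5}, {"xyz": [0.3, 0.5, 0.5], "twist": [1.1, 0.6, -6.4], "claw": 3.5}, {"xyz": [0.2, 0.5, 0.4], "twist": [1.1, 0.5, -6.4], "claw": 3.5}]
```

Run:
```python
from h import *
s=ctrl.sense(); T=pose(s)
U=T.copy(); U[2,3]+=180
rows([U,place((594.8,-3.7),180)],3.5,spin=1)
```

```text
[{"xyz": [-2.1, -0.0, -2.9], "twist": [0.0, 0.0, 0.0], "claw": 3.5}, {"xyz": [-2.1, -0.0, -3.0], "twist": [0.0, 0.0, 0.0], "claw": 3.5}, {"xyz": [-2.0, -0.0, -2.9], "twist": [0.0, 0.0, 0.0], "claw": 3.5}, {"xyz": [-2.1, -0.0, -2.9], "twist": [0.0, 0.0, 0.0], "claw": 3.5}, {"xyz": [-2.1, -0.0, -3.0], "twist": [0.0, 0.0, 0.0], "claw": 3.5}, {"xyz": [-0.2, -0.6, 0.2], "twist": [-1.2, -0.6, 6.7], "claw": 3.5}, {"xyz": [-0.2, -0.6, 0.3], "twist": [-1.1, -0.6, 6.6], "claw": 3.5}, {"xyz": [-0.3, -0.5, 0.2], "twist": [-1.1, -0.5, 6.7], "claw": 3.5}]
[{"xyz": [-0.3, -0.5, 0.2], "twist": [-1.2, -0.6, 6.6], "claw": 3.5}, {"xyz": [-0.4, -0.5, 0.2], "twist": [-1.1, -0.6, 6.7], "claw": 3.5}, {"xyz": [-0.5, -0.4, 0.2], "twist": [-1.2, -0.5, 6.6], "claw": 3.5}, {"xyz": [-0.5, -0.4, 0.2], "twist": [-1.2, -0.6, 6.7], "claw": 3.5}, {"xyz": [-0.6, -0.4, 0.2], "twist": [-1.1, -0.6, 6.6], "claw": 3.5}, {"xyz": [-0.5, -0.2, 0.2], "twist": [-1.2, -0.6, 6.7], "claw": 3.5}, {"xyz": [-0.6, -0.2, 0.2], "twist": [-1.1, -0.5, 6.6], "claw": 3.5}, {"xyz": [-0.6, -0.1, 0.2], "twist": [-1.2, -0.6, 6.7], "claw": 3.5}]
[... 459 characters left out ...]
 6.7], "claw": 3.5}, {"xyz": [-0.5, 0.4, 0.3], "twist": [-1.2, -0.6, 6.6], "claw": 3.5}]
[{"xyz": [-0.4, 0.4, 0.3], "twist": [-1.1, -0.6, 6.7], "claw": 3.5}, {"xyz": [-0.4, 0.4, 0.3], "twist": [-1.2, -0.6, 6.6], "claw": 3.5}, {"xyz": [-0.3, 0.5, 0.3], "twist": [-1.1, -0.5, 6.7], "claw": 3.5}, {"xyz": [-0.2, 0.5, 0.3], "twist": [-1.2, -0.6, 6.6], "claw": 3.5}, {"xyz": [-0.2, 0.6, 0.4], "twist": [-1.1, -0.6, 6.7], "claw": 3.5}, {"xyz": [-0.1, 0.5, 0.3], "twist": [-1.2, -0.6, 6.6], "claw": 3.5}, {"xyz": [-0.1, 0.6, 0.4], "twist": [-1.1, -0.5, 6.7], "claw": 3.5}, {"xyz": [0.1, 0.5, 0.3], "twist": [-1.2, -0.6, 6.7], "claw": 3.5}]
[{"xyz": [0.0, 0.6, 0.4], "twist": [-1.1, -0.6, 6.6], "claw": 3.5}]
```

Call:
apply_moves --motion '[{"xyz": [-2.1, 0, -2.9], "twist": [0, 0, 0], "claw": 3.5}, {"xyz": [-2.1, 0, -3.0], "twist": [0, 0, 0], "claw": 3.5}, {"xyz": [-2.0, 0, -2.9], "twist": [0, 0, 0], "claw": 3.5}, {"xyz": [-2.1, 0, -2.9], "twist": [0, 0, 0], "claw": 3.5}, {"xyz": [-2.1, 0, -3.0], "twist": [0, 0, 0], "claw": 3.5}, {"xyz": [-0.2, -0.6, 0.2], "twist": [-1.2, -0.6, 6.7], "claw": 3.5}, {"xyz": [-0.2, -0.6, 0.3], "twist": [-1.1, -0.6, 6.6], "claw": 3.5}, {"xyz": [-0.3, -0.5, 0.2], "twist": [-1.1, -0.5, 6.7], "claw": 3.5}]'

```text
t: 4.95
ee_pos: [508.8, 124.5, 238.4]
tool_rot: [0.3, 0.045, 0.946, 0.118]
force: [0.2, -0.3, -2.6]
grip_width: 0.524
grip_force: 62.9
```

Call:
apply_moves --motion '[{"xyz": [-0.3, -0.5, 0.2], "twist": [-1.2, -0.6, 6.6], "claw": 3.5}, {"xyz": [-0.4, -0.5, 0.2], "twist": [-1.1, -0.6, 6.7], "claw": 3.5}, {"xyz": [-0.5, -0.4, 0.2], "twist": [-1.2, -0.5, 6.6], "claw": 3.5}, {"xyz": [-0.5, -0.4, 0.2], "twist": [-1.2, -0.6, 6.7], "claw": 3.5}, {"xyz": [-0.6, -0.4, 0.2], "twist": [-1.1, -0.6, 6.6], "claw": 3.5}, {"xyz": [-0.5, -0.2, 0.2], "twist": [-1.2, -0.6, 6.7], "claw": 3.5}, {"xyz": [-0.6, -0.2, 0.2], "twist": [-1.1, -0.5, 6.6], "claw": 3.5}, {"xyz": [-0.6, -0.1, 0.2], "twist": [-1.2, -0.6, 6.7], "claw": 3.5}]'

```text
t: 5.62
ee_pos: [540.8, 83.5, 229.4]
tool_rot: [0.254, 0.445, 0.801, 0.311]
force: [0.1, 0.1, -1.1]
grip_width: 0.521
grip_force: 62.9
```

Call:
apply_moves --motion '[{"xyz": [-0.7, -0.1, 0.2], "twist": [-1.1, -0.6, 6.6], "claw": 3.5}, {"xyz": [-0.6, 0, 0.2], "twist": [-1.2, -0.6, 6.7], "claw": 3.5}, {"xyz": [-0.6, 0.1, 0.3], "twist": [-1.1, -0.5, 6.7], "claw": 3.5}, {"xyz": [-0.6, 0.1, 0.2], "twist": [-1.2, -0.6, 6.6], "claw": 3.5}, {"xyz": [-0.6, 0.2, 0.2], "twist": [-1.1, -0.6, 6.7], "claw": 3.5}, {"xyz": [-0.6, 0.3, 0.3], "twist": [-1.2, -0.6, 6.6], "claw": 3.5}, {"xyz": [-0.5, 0.3, 0.2], "twist": [-1.1, -0.5, 6.7], "claw": 3.5}, {"xyz": [-0.5, 0.4, 0.3], "twist": [-1.2, -0.6, 6.6], "claw": 3.5}]'

```text
t: 6.28
ee_pos: [573.4, 41.6, 220.7]
tool_rot: [0.152, 0.746, 0.48, 0.435]
force: [0.0, 0.4, -1.7]
grip_width: 0.517
grip_force: 62.9
```

Call:
apply_moves --motion '[{"xyz": [-0.4, 0.4, 0.3], "twist": [-1.1, -0.6, 6.7], "claw": 3.5}, {"xyz": [-0.4, 0.4, 0.3], "twist": [-1.2, -0.6, 6.6], "claw": 3.5}, {"xyz": [-0.3, 0.5, 0.3], "twist": [-1.1, -0.5, 6.7], "claw": 3.5}, {"xyz": [-0.2, 0.5, 0.3], "twist": [-1.2, -0.6, 6.6], "claw": 3.5}, {"xyz": [-0.2, 0.6, 0.4], "twist": [-1.1, -0.6, 6.7], "claw": 3.5}, {"xyz": [-0.1, 0.5, 0.3], "twist": [-1.2, -0.6, 6.6], "claw": 3.5}, {"xyz": [-0.1, 0.6, 0.4], "twist": [-1.1, -0.5, 6.7], "claw": 3.5}, {"xyz": [0.1, 0.5, 0.3], "twist": [-1.2, -0.6, 6.7], "claw": 3.5}]'

```text
t: 6.95
ee_pos: [605.4, 1.6, 212.2]
tool_rot: [0.017, 0.885, 0.053, 0.463]
force: [-0.2, -0.1, -2.8]
grip_width: 0.522
grip_force: 62.9
```

Call:
apply_moves --motion '[{"xyz": [0, 0.6, 0.4], "twist": [-1.1, -0.6, 6.6], "claw": 3.5}, {"xyz": [0, 0, 0], "twist": [0, 0, 0], "claw": 3.5}, {"xyz": [0, 0, 0], "twist": [0, 0, 0], "claw": 3.5}]'

```text
t: 7.2
ee_pos: [609.4, -3.8, 210.9]
tool_rot: [0.001, 0.888, 0.003, 0.46]
force: [0.2, 0.0, -1.1]
grip_width: 0.521
grip_force: 62.9
```

Run:
```python
from h import *
G=place((594.8,-3.7),180)
s=ctrl.sense(); T=pose(s); print(s["joints"].round(3).tolist(),T[:3,3].round(1),G[:3,3].round(1),np.degrees(Rn.from_matrix(T[:3,:3].T@G[:3,:3]).as_rotvec()).round(2))
im,_=snap("scene","s5"); im2,_=snap("side","d5")
cv2.imwrite("pics/c5.png",np.hstack([cv2.resize(im[180:380,160:360],(400,400)),cv2.resize(im2[150:290,270:410],(400,400))]))
rows([place((594.8,-3.7),64)],3.5)
```

```text
[-0.115, -0.374, 2.027, 0.183, 0.544, 1.342] [609.4  -3.8 210.9] [610.4  -3.7 214.1] [-0.06  0.28  0.3 ]
[{"xyz": [-3.0, -0.0, 2.2], "twist": [-0.0, 0.1, 0.1], "claw": 3.5}, {"xyz": [-3.1, -0.0, 2.2], "twist": [-0.0, 0.1, 0.1], "claw": 3.5}, {"xyz": [-3.1, -0.0, 2.2], "twist": [-0.1, 0.1, 0.1], "claw": 3.5}]
```

View pics/c5.png

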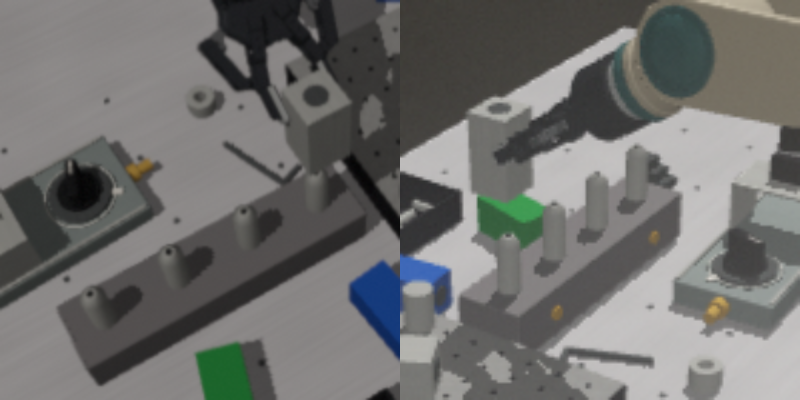

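The crops show the can upright with its closed end up over peg 1, held level. Next I'll triangulate its closed-end centre and the peg tops from the scene and side views.

Run:
```python
from h import *
S,D=cam("scene"),cam("side")
print(tri(S,[(318,228),(207,326),(246,305),(282,286)],D,[(304,187.5),(352.6,202.5),(339,211),(323.6,222)]).round(1).tolist())
```

```text
[[602.0, -3.8, 269.8, 0.7], [593.5, -255.8, 122.0, 2.3], [594.2, -171.8, 125.4, 4.9], [595.4, -89.3, 122.8, 1.2]]
```

```bash
cat >> h.py <<'E'
def offs(T,cx,cy,th):
    "housing centre minus nominal grasp point, along the housing (dx) and its z (dz), for grasp pose T"
    g=T[:3,3]-19*T[:3,2]; u=np.array([np.cos(np.radians(th)),np.sin(np.radians(th))])
    return float((np.array([cx,cy])-g[:2])@u), float(73-g[2])
def err(G):
    s=ctrl.sense(); T=pose(s)
    print("err mm",(G[:3,3]-T[:3,3]).round(1),"deg",np.degrees(Rn.from_matrix(T[:3,:3].T@G[:3,:3]).as_rotvec()).round(1),"F",s["force"].round(1),"w",round(s["grip_width"]*85.4,1),"q",s["joints"].round(2).tolist())
E
python3 - <<'E'
from h import *
rows([place((589.0,-3.7),180,dx=-1.6),place((589.0,-3.7),61,dx=-1.6)],3.5)
E
```

```text
[{"xyz": [-0.1, -0.0, -0.5], "twist": [-0.1, 0.3, 0.3], "claw": 3.5}, {"xyz": [-2.4, -0.0, 1.7], "twist": [0.0, -0.0, -0.0], "claw": 3.5}, {"xyz": [-2.5, -0.0, 1.7], "twist": [0.0, -0.0, -0.0], "claw": 3.5}, {"xyz": [-2.4, -0.0, 1.7], "twist": [0.0, -0.0, -0.0], "claw": 3.5}, {"xyz": [-2.5, -0.0, 1.7], "twist": [0.0, -0.0, -0.0], "claw": 3.5}]
```

Call:
apply_moves --motion '[{"xyz": [-0.1, 0, -0.5], "twist": [-0.1, 0.3, 0.3], "claw": 3.5}, {"xyz": [0, 0, 0], "twist": [0, 0, 0], "claw": 3.5}, {"xyz": [-2.4, 0, 1.7], "twist": [0, 0, 0], "claw": 3.5}, {"xyz": [0, 0, 0], "twist": [0, 0, 0], "claw": 3.5}]'

```text
t: 7.63
ee_pos: [602.9, -3.7, 177.8]
tool_rot: [-0.001, 0.889, -0.002, 0.459]
force: [-1.7, 0.1, -4.5]
grip_width: 0.523
grip_force: 62.9
```

Call:
apply_moves --motion '[{"xyz": [-1.2, 0, 0.85], "twist": [0, 0, 0], "claw": 3.5}, {"xyz": [-1.2, 0, 0.85], "twist": [0, 0, 0], "claw": 3.5}, {"xyz": [-1.2, 0, 0.85], "twist": [0, 0, 0], "claw": 3.5}, {"xyz": [-1.2, 0, 0.85], "twist": [0, 0, 0], "claw": 3.5}, {"xyz": [-1.2, 0, 0.85], "twist": [0, 0, 0], "claw": 3.5}, {"xyz": [-1.0, 0, 0.7], "twist": [0, 0, 0], "claw": 3.5}, {"xyz": [0, 0, 0], "twist": [0, 0, 0], "claw": 3.5}, {"xyz": [0, 0, 0], "twist": [0, 0, 0], "claw": 3.5}]'

```text
t: 8.3
ee_pos: [605.4, -3.7, 97.7]
tool_rot: [-0.0, 0.887, -0.002, 0.461]
force: [0.6, -0.5, -2.0]
grip_width: 0.523
grip_force: 62.9
```

Run:
```python
from h import *
err(place((589.0,-3.7),61,dx=-1.6))
```

```text
err mm [-0.8  0.  -4.2] deg [ 0.1  0.  -0.2] F [ 0.6 -0.5 -2. ] w 44.7 q [-0.11, -0.21, 2.15, 0.36, 0.26, 1.16]
```

Call:
apply_moves --motion '[{"xyz": [0, 0, 0], "twist": [0, 0, 0], "claw": 6.4}, {"xyz": [0, 0, 0], "twist": [0, 0, 0], "claw": 6.4}, {"xyz": [0, 0, 0], "twist": [0, 0, 0], "claw": 6.4}, {"xyz": [0, 0, 0], "twist": [0, 0, 0], "claw": 6.4}, {"xyz": [0, 0, 0], "twist": [0, 0, 0], "claw": 6.4}]'

```text
t: 8.72
ee_pos: [605.9, -3.8, 98.7]
tool_rot: [-0.0, 0.887, -0.002, 0.463]
force: [0.2, -0.0, -0.3]
grip_width: 0.753
grip_force: 0.0
```

Call:
apply_moves --motion '[{"xyz": [1.2, 0, -0.85], "twist": [0, 0, 0], "claw": 6.4}, {"xyz": [2.4, 0, -1.7], "twist": [0, 0, 0], "claw": 6.4}, {"xyz": [2.4, 0, -1.7], "twist": [0, 0, 0], "claw": 6.4}, {"xyz": [2.4, 0, -1.7], "twist": [0, 0, 0], "claw": 6.4}, {"xyz": [2.4, 0, -1.7], "twist": [0, 0, 0], "claw": 6.4}, {"xyz": [0, 0, 0], "twist": [0, 0, 0], "claw": 6.4}]'

```text
t: 9.22
ee_pos: [606.9, -4.4, 239.9]
tool_rot: [0.0, 0.884, -0.002, 0.468]
force: [0.9, -0.6, 1.8]
grip_width: 0.751
grip_force: 0.0
```

```bash
sed -i 's/^a=np.radians(35)/a=np.radians(43)/' h.py
python3 - <<'E'
from h import *
im,_=snap("scene","s6"); im2,_=snap("side","d6")
cv2.imwrite("pics/c6.png",np.hstack([cv2.resize(im[180:380,160:360],(400,400)),cv2.resize(im2[150:290,270:410],(400,400))]))
E
```

```text
(no output)
```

View pics/c6.png

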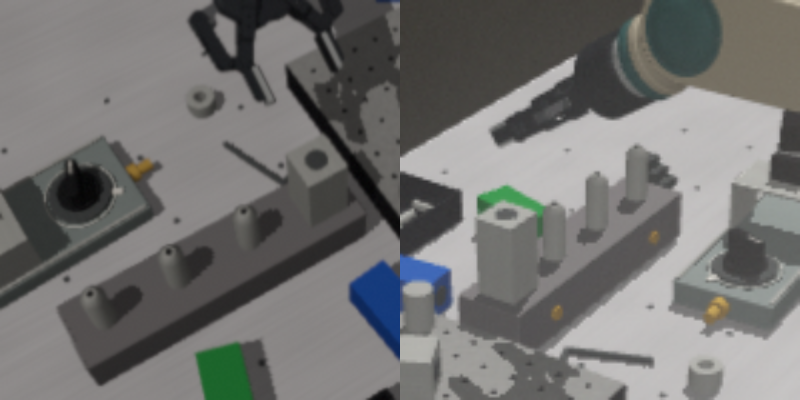

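The crops show can A fully down on peg 1 with its rim on the rack, and the other pegs free. Next I move to a look pose over the board in the pick yaw.

Run:
```python
from h import *
L=np.eye(4); L[:3,:3]=tool([0,0,-1],[-np.sin(.33),np.cos(.33),0]); L[:3,3]=[525,250,315]
np.save("look.npy",L)
rows([L],8.0,spin=-1)
```

```text
[{"xyz": [0.1, -0.9, -0.4], "twist": [3.1, 0.5, -6.0], "claw": 8.0}, {"xyz": [0.1, -0.9, -0.3], "twist": [3.2, 0.5, -6.0], "claw": 8.0}, {"xyz": [0.3, -0.8, -0.3], "twist": [3.1, 0.6, -6.0], "claw": 8.0}, {"xyz": [0.4, -0.9, -0.3], "twist": [3.2, 0.5, -6.0], "claw": 8.0}, {"xyz": [0.4, -0.8, -0.2], "twist": [3.1, 0.5, -6.0], "claw": 8.0}, {"xyz": [0.5, -0.8, -0.1], "twist": [3.1, 0.5, -6.0], "claw": 8.0}, {"xyz": [0.7, -0.7, -0.1], "twist": [3.2, 0.6, -6.0], "claw": 8.0}, {"xyz": [0.7, -0.7, -0.0], "twist": [3.1, 0.5, -6.0], "claw": 8.0}]
[{"xyz": [0.7, -0.6, -0.1], "twist": [3.2, 0.5, -6.0], "claw": 8.0}, {"xyz": [0.8, -0.5, 0.1], "twist": [3.1, 0.5, -6.0], "claw": 8.0}, {"xyz": [0.9, -0.4, 0.0], "twist": [3.1, 0.5, -6.0], "claw": 8.0}, {"xyz": [0.9, -0.4, 0.1], "twist": [3.2, 0.6, -6.0], "claw": 8.0}, {"xyz": [0.9, -0.2, 0.1], "twist": [3.1, 0.5, -6.0], "claw": 8.0}, {"xyz": [1.0, -0.1, 0.2], "twist": [3.2, 0.5, -6.0], "claw": 8.0}, {"xyz": [0.9, -0.0, 0.1], "twist": [3.1, 0.5, -6.0], "claw": 8.0}, {"xyz": [1.0, 0.1, 0.2], "twist": [3.1, 0.5, -6.0], "claw": 8.0}]
[{"xyz": [0.9, 0.2, 0.1], "twist": [3.2, 0.6, -6.0], "claw": 8.0}, {"xyz": [0.9, 0.3, 0.2], "twist": [3.1, 0.5, -6.0], "claw": 8.0}, {"xyz": [0.9, 0.4, 0.1], "twist": [3.1, 0.5, -6.0], "claw": 8.0}, {"xyz": [0.8, 0.5, 0.1], "twist": [3.2, 0.5, -6.0], "claw": 8.0}, {"xyz": [0.7, 0.6, 0.1], "twist": [3.1, 0.6, -6.0], "claw": 8.0}, {"xyz": [0.7, 0.7, 0.1], "twist": [3.2, 0.5, -6.0], "claw": 8.0}, {"xyz": [0.6, 0.7, 0.0], "twist": [3.1, 0.5, -6.0], "claw": 8.0}, {"xyz": [0.6, 0.8, 0.0], "twist": [3.1, 0.5, -6.0], "claw": 8.0}]
[{"xyz": [0.4, 0.8, -0.0], "twist": [3.2, 0.6, -6.0], "claw": 8.0}, {"xyz": [0.4, 0.9, -0.1], "twist": [3.1, 0.5, -6.0], "claw": 8.0}, {"xyz": [0.2, 1.0, -0.2], "twist": [3.2, 0.5, -6.0], "claw": 8.0}, {"xyz": [0.2, 0.9, -0.2], "twist": [3.1, 0.5, -6.0], "claw": 8.0}, {"xyz": [0.1, 0.9, -0.2], "twist": [3.1, 0.5, -6.0], "claw": 8.0}]
```

Call:
apply_moves --motion '[{"xyz": [0.1, -0.9, -0.4], "twist": [3.1, 0.5, -6.0], "claw": 8.0}, {"xyz": [0.1, -0.9, -0.3], "twist": [3.2, 0.5, -6.0], "claw": 8.0}, {"xyz": [0.3, -0.8, -0.3], "twist": [3.1, 0.6, -6.0], "claw": 8.0}, {"xyz": [0.4, -0.9, -0.3], "twist": [3.2, 0.5, -6.0], "claw": 8.0}, {"xyz": [0.4, -0.8, -0.2], "twist": [3.1, 0.5, -6.0], "claw": 8.0}, {"xyz": [0.5, -0.8, -0.1], "twist": [3.1, 0.5, -6.0], "claw": 8.0}, {"xyz": [0.7, -0.7, -0.1], "twist": [3.2, 0.6, -6.0], "claw": 8.0}, {"xyz": [0.7, -0.7, 0], "twist": [3.1, 0.5, -6.0], "claw": 8.0}]'

```text
t: 9.98
ee_pos: [586.2, 62.9, 250.7]
tool_rot: [-0.002, 0.785, 0.433, 0.444]
force: [-0.3, 0.7, -0.2]
grip_width: 0.935
grip_force: 0.0
```

Call:
apply_moves --motion '[{"xyz": [0.7, -0.6, -0.1], "twist": [3.2, 0.5, -6.0], "claw": 8.0}, {"xyz": [0.8, -0.5, 0.1], "twist": [3.1, 0.5, -6.0], "claw": 8.0}, {"xyz": [0.9, -0.4, 0], "twist": [3.1, 0.5, -6.0], "claw": 8.0}, {"xyz": [0.9, -0.4, 0.1], "twist": [3.2, 0.6, -6.0], "claw": 8.0}, {"xyz": [0.9, -0.2, 0.1], "twist": [3.1, 0.5, -6.0], "claw": 8.0}, {"xyz": [1.0, -0.1, 0.2], "twist": [3.2, 0.5, -6.0], "claw": 8.0}, {"xyz": [0.9, 0, 0.1], "twist": [3.1, 0.5, -6.0], "claw": 8.0}, {"xyz": [1.0, 0.1, 0.2], "twist": [3.1, 0.5, -6.0], "claw": 8.0}]'

```text
t: 10.65
ee_pos: [567.4, 133.2, 275.3]
tool_rot: [-0.003, 0.508, 0.795, 0.332]
force: [-0.6, -0.5, 0.3]
grip_width: 0.936
grip_force: 0.0
```

Call:
apply_moves --motion '[{"xyz": [0.9, 0.2, 0.1], "twist": [3.2, 0.6, -6.0], "claw": 8.0}, {"xyz": [0.9, 0.3, 0.2], "twist": [3.1, 0.5, -6.0], "claw": 8.0}, {"xyz": [0.9, 0.4, 0.1], "twist": [3.1, 0.5, -6.0], "claw": 8.0}, {"xyz": [0.8, 0.5, 0.1], "twist": [3.2, 0.5, -6.0], "claw": 8.0}, {"xyz": [0.7, 0.6, 0.1], "twist": [3.1, 0.6, -6.0], "claw": 8.0}, {"xyz": [0.7, 0.7, 0.1], "twist": [3.2, 0.5, -6.0], "claw": 8.0}, {"xyz": [0.6, 0.7, 0], "twist": [3.1, 0.5, -6.0], "claw": 8.0}, {"xyz": [0.6, 0.8, 0], "twist": [3.1, 0.5, -6.0], "claw": 8.0}]'

```text
t: 11.32
ee_pos: [548.7, 203.5, 300.2]
tool_rot: [-0.004, 0.119, 0.982, 0.147]
force: [1.0, -0.2, -0.5]
grip_width: 0.935
grip_force: 0.0
```

Call:
apply_moves --motion '[{"xyz": [0.4, 0.8, 0], "twist": [3.2, 0.6, -6.0], "claw": 8.0}, {"xyz": [0.4, 0.9, -0.1], "twist": [3.1, 0.5, -6.0], "claw": 8.0}, {"xyz": [0.2, 1.0, -0.2], "twist": [3.2, 0.5, -6.0], "claw": 8.0}, {"xyz": [0.2, 0.9, -0.2], "twist": [3.1, 0.5, -6.0], "claw": 8.0}, {"xyz": [0.1, 0.9, -0.2], "twist": [3.1, 0.5, -6.0], "claw": 8.0}, {"xyz": [0, 0, 0], "twist": [0, 0, 0], "claw": 8.0}, {"xyz": [0, 0, 0], "twist": [0, 0, 0], "claw": 8.0}, {"xyz": [0, 0, 0], "twist": [0, 0, 0], "claw": 8.0}]'

```text
t: 11.98
ee_pos: [537.2, 246.8, 316.2]
tool_rot: [-0.004, -0.141, 0.99, 0.013]
force: [-0.1, -0.3, 0.0]
grip_width: 0.936
grip_force: 0.0
```

Run:
```python
from h import *
err(np.load("look.npy"))
im,C=snap("wrist","w7"); print(np.round(tops(im,C,145),1).tolist()); A=tops(im,C,150); print(np.round(A,1).tolist())
```

```text
err mm [-12.2   3.2  -1.2] deg [ 1.6 -0.2 -2.7] F [-0.1 -0.3  0. ] w 80.0 q [0.35, 0.25, 0.96, 0.03, 1.93, -1.49]
[[593.4, 194.2, 90.8, 47.6, 27.3, 244.7, 238.4], [476.3, 299.0, 91.4, 45.9, 6.7, 382.5, 152.5], [590.0, 377.0, 89.6, 45.1, 18.5, 417.5, 281.1]]
[[592.7, 194.5, 89.7, 46.6, 27.7, 244.8, 237.9], [476.3, 299.1, 91.0, 45.5, 6.5, 382.4, 152.9], [589.6, 377.4, 88.9, 44.9, 19.3, 417.4, 280.9]]
```

Run:
```python
from h import *
rows([pick(592.6,194.3,27.4,up=50,back=50),pick(592.6,194.3,27.4,zc=79)],8.0)
```

```text
[{"xyz": [-0.3, -1.1, 2.4], "twist": [-0.4, -6.1, -1.6], "claw": 8.0}, {"xyz": [0.1, -1.0, 2.4], "twist": [-0.4, -6.2, -1.6], "claw": 8.0}, {"xyz": [0.3, -1.1, 2.3], "twist": [-0.4, -6.1, -1.7], "claw": 8.0}, {"xyz": [0.6, -1.1, 2.3], "twist": [-0.4, -6.1, -1.6], "claw": 8.0}, {"xyz": [0.8, -1.1, 2.3], "twist": [-0.4, -6.1, -1.6], "claw": 8.0}, {"xyz": [1.1, -1.1, 2.1], "twist": [-0.3, -6.2, -1.6], "claw": 8.0}, {"xyz": [1.4, -1.0, 1.9], "twist": [-0.4, -6.1, -1.6], "claw": 8.0}, {"xyz": [1.1, -0.0, 2.8], "twist": [-0.0, 0.0, -0.0], "claw": 8.0}]
[{"xyz": [1.0, -0.0, 2.8], "twist": [-0.0, 0.0, -0.0], "claw": 8.0}, {"xyz": [1.1, -0.0, 2.8], "twist": [-0.0, 0.0, -0.0], "claw": 8.0}]
```

Call:
apply_moves --motion '[{"xyz": [-0.3, -1.1, 2.4], "twist": [-0.4, -6.1, -1.6], "claw": 8.0}, {"xyz": [0.1, -1.0, 2.4], "twist": [-0.4, -6.2, -1.6], "claw": 8.0}, {"xyz": [0.3, -1.1, 2.3], "twist": [-0.4, -6.1, -1.7], "claw": 8.0}, {"xyz": [0.6, -1.1, 2.3], "twist": [-0.4, -6.1, -1.6], "claw": 8.0}, {"xyz": [0.8, -1.1, 2.3], "twist": [-0.4, -6.1, -1.6], "claw": 8.0}, {"xyz": [1.1, -1.1, 2.1], "twist": [-0.3, -6.2, -1.6], "claw": 8.0}, {"xyz": [1.4, -1.0, 1.9], "twist": [-0.4, -6.1, -1.6], "claw": 8.0}, {"xyz": [0, 0, 0], "twist": [0, 0, 0], "claw": 8.0}]'

```text
t: 12.7
ee_pos: [564.5, 181.2, 131.2]
tool_rot: [0.347, -0.219, 0.908, 0.087]
force: [-2.5, 0.3, -5.6]
grip_width: 0.937
grip_force: 0.0
```

Run:
```python
from h import *
err(pick(592.6,194.3,27.4,up=50,back=50)); rows([pick(592.6,194.3,27.4,zc=79)],8.0)
```

```text
err mm [ 9.3  3.4 16.4] deg [ 0.2 -1.1 -0.3] F [-2.5  0.3 -5.6] w 80.0 q [0.13, -0.23, 1.97, 0.36, 0.73, -2.1]
[{"xyz": [0.4, -0.1, 2.6], "twist": [0.1, -0.4, -0.1], "claw": 8.0}, {"xyz": [0.4, -0.0, 2.6], "twist": [0.0, -0.3, -0.1], "claw": 8.0}, {"xyz": [0.4, -0.1, 2.6], "twist": [0.1, -0.4, -0.1], "claw": 8.0}]
```

Call:
apply_moves --motion '[{"xyz": [0, 0, 0], "twist": [0, 0, 0], "claw": 8.0}, {"xyz": [0, 0, 0], "twist": [0, 0, 0], "claw": 8.0}, {"xyz": [0, 0, 0], "twist": [0, 0, 0], "claw": 8.0}]'

```text
t: 12.95
ee_pos: [577.1, 186.4, 155.8]
tool_rot: [0.36, -0.221, 0.902, 0.087]
force: [0.6, 0.5, 0.8]
grip_width: 0.938
grip_force: 0.0
```

Run:
```python
from h import *
err(pick(592.6,194.3,27.4,up=50,back=50)); rows([pick(592.6,194.3,27.4,zc=79)],8.0)
```

```text
err mm [-3.3 -1.8 -8.1] deg [-0.1  0.5  0.2] F [0.6 0.5 0.8] w 80.1 q [0.13, -0.23, 1.93, 0.35, 0.74, -2.09]
[{"xyz": [1.3, 0.0, 2.9], "twist": [-0.0, 0.2, 0.1], "claw": 8.0}, {"xyz": [1.4, 0.0, 2.9], "twist": [-0.0, 0.1, 0.0], "claw": 8.0}, {"xyz": [1.3, 0.0, 2.9], "twist": [-0.1, 0.2, 0.1], "claw": 8.0}]
```

Call:
apply_moves --motion '[{"xyz": [0, 0, 0], "twist": [0, 0, 0], "claw": 8.0}, {"xyz": [0, 0, 0], "twist": [0, 0, 0], "claw": 8.0}, {"xyz": [0, 0, 0], "twist": [0, 0, 0], "claw": 8.0}, {"xyz": [0, 0, 0], "twist": [0, 0, 0], "claw": 8.0}]'

```text
t: 13.28
ee_pos: [574.3, 186.1, 150.2]
tool_rot: [0.357, -0.222, 0.903, 0.087]
force: [0.4, 0.2, -0.5]
grip_width: 0.934
grip_force: 0.0
```

Run:
```python
from h import *
err(pick(592.6,194.3,27.4,up=50,back=50)); rows([pick(592.6,194.3,27.4,zc=79)],8.0,ns=[6])
```

```text
err mm [-0.5 -1.5 -2.6] deg [0.  0.1 0.2] F [ 0.4  0.2 -0.5] w 79.7 q [0.13, -0.23, 1.94, 0.35, 0.74, -2.1]
[{"xyz": [0.6, -0.0, 1.4], "twist": [0.0, 0.0, 0.0], "claw": 8.0}, {"xyz": [0.5, -0.0, 1.4], "twist": [0.0, 0.0, 0.1], "claw": 8.0}, {"xyz": [0.6, -0.1, 1.4], "twist": [0.0, 0.1, -0.0], "claw": 8.0}, {"xyz": [0.6, 0.0, 1.4], "twist": [0.0, -0.0, 0.0], "claw": 8.0}, {"xyz": [0.5, 0.0, 1.5], "twist": [0.0, 0.0, 0.0], "claw": 8.0}, {"xyz": [0.6, -0.0, 1.4], "twist": [0.0, 0.0, 0.1], "claw": 8.0}]
```

Call:
apply_moves --motion '[{"xyz": [0.6, 0, 1.4], "twist": [0, 0, 0], "claw": 8.0}, {"xyz": [0.5, 0, 1.4], "twist": [0, 0, 0.1], "claw": 8.0}, {"xyz": [0.6, -0.1, 1.4], "twist": [0, 0.1, 0], "claw": 8.0}, {"xyz": [0.6, 0, 1.4], "twist": [0, 0, 0], "claw": 8.0}, {"xyz": [0.5, 0, 1.5], "twist": [0, 0, 0], "claw": 8.0}, {"xyz": [0.6, 0, 1.4], "twist": [0, 0, 0.1], "claw": 8.0}, {"xyz": [0, 0, 0], "twist": [0, 0, 0], "claw": 8.0}, {"xyz": [0, 0, 0], "twist": [0, 0, 0], "claw": 8.0}]'

```text
t: 13.95
ee_pos: [603.3, 200.2, 63.2]
tool_rot: [0.355, -0.22, 0.904, 0.087]
force: [-0.2, 0.4, 0.4]
grip_width: 0.938
grip_force: 0.0
```

Call:
apply_moves --motion '[{"xyz": [0, 0, 0], "twist": [0, 0, 0], "claw": 8.0}, {"xyz": [0, 0, 0], "twist": [0, 0, 0], "claw": 3.5}, {"xyz": [0, 0, 0], "twist": [0, 0, 0], "claw": 3.5}, {"xyz": [0, 0, 0], "twist": [0, 0, 0], "claw": 3.5}, {"xyz": [0, 0, 0], "twist": [0, 0, 0], "claw": 3.5}, {"xyz": [0, 0, 0], "twist": [0, 0, 0], "claw": 3.5}, {"xyz": [0, 0, 0], "twist": [0, 0, 0], "claw": 3.5}, {"xyz": [0, 0, 0], "twist": [0, 0, 0], "claw": 3.5}]'

```text
t: 14.62
ee_pos: [604.3, 200.0, 65.3]
tool_rot: [0.357, -0.22, 0.904, 0.087]
force: [-5.3, -1.6, 5.4]
grip_width: 0.522
grip_force: 63.8
```

Run:
```python
from h import *
err(pick(592.6,194.3,27.4,zc=79)); s=ctrl.sense(); T=pose(s); dx,dz=offs(T,592.6,194.3,27.4); print(dx,dz,s["grip_force"])
U=T.copy(); U[2,3]+=180
rows([U,place((594.6+dz,-89.0),170,dx=dx)],3.5,spin=1)
```

```text
err mm [-0.2  0.2 -0.2] deg [ 0.   0.1 -0.1] F [-5.3 -1.6  5.4] w 44.6 q [0.16, -0.0, 1.92, 0.44, 0.54, -2.19]
-0.021972220765772627 -6.199712587729209 63.801119327545166
[{"xyz": [-2.5, 0.0, -2.6], "twist": [0.0, 0.0, 0.0], "claw": 3.5}, {"xyz": [-2.4, 0.0, -2.7], "twist": [0.0, 0.0, 0.0], "claw": 3.5}, {"xyz": [-2.5, 0.0, -2.6], "twist": [0.0, 0.0, 0.0], "claw": 3.5}, {"xyz": [-2.4, 0.0, -2.6], "twist": [0.0, 0.0, 0.0], "claw": 3.5}, {"xyz": [-2.5, 0.0, -2.6], "twist": [0.0, 0.0, 0.0], "claw": 3.5}, {"xyz": [0.4, -0.9, -0.2], "twist": [-0.2, -1.1, 6.5], "claw": 3.5}, {"xyz": [0.4, -0.8, -0.2], "twist": [-0.2, -1.2, 6.6], "claw": 3.5}, {"xyz": [0.2, -1.0, -0.2], "twist": [-0.3, -1.1, 6.5], "claw": 3.5}]
[{"xyz": [0.1, -0.9, -0.3], "twist": [-0.2, -1.1, 6.6], "claw": 3.5}, {"xyz": [-0.0, -0.9, -0.2], "twist": [-0.2, -1.1, 6.5], "claw": 3.5}, {"xyz": [-0.2, -1.0, -0.2], "twist": [-0.2, -1.2, 6.5], "claw": 3.5}, {"xyz": [-0.2, -0.9, -0.3], "twist": [-0.3, -1.1, 6.6], "claw": 3.5}, {"xyz": [-0.3, -0.9, -0.2], "twist": [-0.2, -1.1, 6.5], "claw": 3.5}, {"xyz": [-0.5, -0.8, -0.2], "twist":
[... 788 characters left out ...]
, "claw": 3.5}, {"xyz": [-0.9, 0.2, -0.0], "twist": [-0.2, -1.1, 6.5], "claw": 3.5}, {"xyz": [-0.9, 0.4, -0.0], "twist": [-0.2, -1.1, 6.6], "claw": 3.5}, {"xyz": [-0.8, 0.5, -0.1], "twist": [-0.2, -1.2, 6.5], "claw": 3.5}, {"xyz": [-0.8, 0.6, 0.1], "twist": [-0.3, -1.1, 6.6], "claw": 3.5}, {"xyz": [-0.7, 0.7, -0.0], "twist": [-0.2, -1.1, 6.5], "claw": 3.5}, {"xyz": [-0.6, 0.8, 0.0], "twist": [-0.2, -1.1, 6.5], "claw": 3.5}, {"xyz": [-0.5, 0.8, 0.1], "twist": [-0.2, -1.2, 6.6], "claw": 3.5}]
[{"xyz": [-0.5, 0.8, 0.0], "twist": [-0.3, -1.1, 6.5], "claw": 3.5}, {"xyz": [-0.3, 1.0, 0.1], "twist": [-0.2, -1.1, 6.5], "claw": 3.5}, {"xyz": [-0.2, 0.9, 0.1], "twist": [-0.2, -1.2, 6.6], "claw": 3.5}]
```

Call:
apply_moves --motion '[{"xyz": [-2.5, 0, -2.6], "twist": [0, 0, 0], "claw": 3.5}, {"xyz": [-2.4, 0, -2.7], "twist": [0, 0, 0], "claw": 3.5}, {"xyz": [-2.5, 0, -2.6], "twist": [0, 0, 0], "claw": 3.5}, {"xyz": [-2.4, 0, -2.6], "twist": [0, 0, 0], "claw": 3.5}, {"xyz": [-2.5, 0, -2.6], "twist": [0, 0, 0], "claw": 3.5}, {"xyz": [0.4, -0.9, -0.2], "twist": [-0.2, -1.1, 6.5], "claw": 3.5}, {"xyz": [0.4, -0.8, -0.2], "twist": [-0.2, -1.2, 6.6], "claw": 3.5}, {"xyz": [0.2, -1.0, -0.2], "twist": [-0.3, -1.1, 6.5], "claw": 3.5}]'

```text
t: 15.28
ee_pos: [603.8, 170.9, 238.9]
tool_rot: [0.361, -0.06, 0.917, 0.16]
force: [0.1, 0.6, -2.3]
grip_width: 0.518
grip_force: 62.8
```

Call:
apply_moves --motion '[{"xyz": [0.1, -0.9, -0.3], "twist": [-0.2, -1.1, 6.6], "claw": 3.5}, {"xyz": [0, -0.9, -0.2], "twist": [-0.2, -1.1, 6.5], "claw": 3.5}, {"xyz": [-0.2, -1.0, -0.2], "twist": [-0.2, -1.2, 6.5], "claw": 3.5}, {"xyz": [-0.2, -0.9, -0.3], "twist": [-0.3, -1.1, 6.6], "claw": 3.5}, {"xyz": [-0.3, -0.9, -0.2], "twist": [-0.2, -1.1, 6.5], "claw": 3.5}, {"xyz": [-0.5, -0.8, -0.2], "twist": [-0.2, -1.2, 6.6], "claw": 3.5}, {"xyz": [-0.5, -0.8, -0.3], "twist": [-0.2, -1.1, 6.5], "claw": 3.5}, {"xyz": [-0.6, -0.7, -0.2], "twist": [-0.3, -1.1, 6.5], "claw": 3.5}]'

```text
t: 15.95
ee_pos: [602.5, 93.9, 226.9]
tool_rot: [0.321, 0.357, 0.817, 0.32]
force: [-1.1, 0.5, -1.8]
grip_width: 0.517
grip_force: 62.8
```

Call:
apply_moves --motion '[{"xyz": [-0.8, -0.6, -0.2], "twist": [-0.2, -1.1, 6.6], "claw": 3.5}, {"xyz": [-0.7, -0.6, -0.2], "twist": [-0.2, -1.2, 6.5], "claw": 3.5}, {"xyz": [-0.9, -0.4, -0.1], "twist": [-0.2, -1.1, 6.6], "claw": 3.5}, {"xyz": [-0.9, -0.4, -0.2], "twist": [-0.2, -1.1, 6.5], "claw": 3.5}, {"xyz": [-0.9, -0.2, -0.2], "twist": [-0.3, -1.2, 6.5], "claw": 3.5}, {"xyz": [-1.0, -0.2, -0.1], "twist": [-0.2, -1.1, 6.6], "claw": 3.5}, {"xyz": [-0.9, 0, -0.1], "twist": [-0.2, -1.1, 6.5], "claw": 3.5}, {"xyz": [-1.0, 0.1, -0.1], "twist": [-0.2, -1.1, 6.6], "claw": 3.5}]'

```text
t: 16.62
ee_pos: [602.4, 16.7, 215.7]
tool_rot: [0.213, 0.699, 0.544, 0.412]
force: [-0.7, -0.1, -1.3]
grip_width: 0.519
grip_force: 62.8
```

Call:
apply_moves --motion '[{"xyz": [-1.0, 0.2, -0.1], "twist": [-0.3, -1.2, 6.5], "claw": 3.5}, {"xyz": [-0.9, 0.2, 0], "twist": [-0.2, -1.1, 6.5], "claw": 3.5}, {"xyz": [-0.9, 0.4, 0], "twist": [-0.2, -1.1, 6.6], "claw": 3.5}, {"xyz": [-0.8, 0.5, -0.1], "twist": [-0.2, -1.2, 6.5], "claw": 3.5}, {"xyz": [-0.8, 0.6, 0.1], "twist": [-0.3, -1.1, 6.6], "claw": 3.5}, {"xyz": [-0.7, 0.7, 0], "twist": [-0.2, -1.1, 6.5], "claw": 3.5}, {"xyz": [-0.6, 0.8, 0], "twist": [-0.2, -1.1, 6.5], "claw": 3.5}, {"xyz": [-0.5, 0.8, 0.1], "twist": [-0.2, -1.2, 6.6], "claw": 3.5}]'

```text
t: 17.28
ee_pos: [602.2, -60.5, 204.1]
tool_rot: [0.061, 0.893, 0.156, 0.418]
force: [-1.4, -0.2, -1.9]
grip_width: 0.521
grip_force: 62.8
```

Call:
apply_moves --motion '[{"xyz": [-0.5, 0.8, 0], "twist": [-0.3, -1.1, 6.5], "claw": 3.5}, {"xyz": [-0.3, 1.0, 0.1], "twist": [-0.2, -1.1, 6.5], "claw": 3.5}, {"xyz": [-0.2, 0.9, 0.1], "twist": [-0.2, -1.2, 6.6], "claw": 3.5}, {"xyz": [0, 0, 0], "twist": [0, 0, 0], "claw": 3.5}, {"xyz": [0, 0, 0], "twist": [0, 0, 0], "claw": 3.5}, {"xyz": [0, 0, 0], "twist": [0, 0, 0], "claw": 3.5}, {"xyz": [0, 0, 0], "twist": [0, 0, 0], "claw": 3.5}, {"xyz": [0, 0, 0], "twist": [0, 0, 0], "claw": 3.5}]'

```text
t: 17.95
ee_pos: [602.1, -88.5, 200.7]
tool_rot: [0.0, 0.918, 0.001, 0.398]
force: [-0.9, -0.0, -1.3]
grip_width: 0.522
grip_force: 62.7
```

Run:
```python
from h import *
err(place((588.4,-89.0),170,dx=0))
print(rows([place((588.4,-89.0),150,dx=0),place((588.4,-89.0),61,dx=0)],3.5,ns=[2,6])[:3,3])
```

```text
err mm [ 0.2 -0.5  1.4] deg [-0.   0.2  0.1] F [-0.9 -0.  -1.3] w 44.5 q [-0.33, -0.3, 1.92, 0.35, 0.76, 1.08]
[{"xyz": [-0.7, 0.0, 0.6], "twist": [-0.0, 0.1, 0.1], "claw": 3.5}, {"xyz": [-0.6, 0.0, 0.7], "twist": [-0.0, 0.1, 0.0], "claw": 3.5}, {"xyz": [-1.1, 0.0, 1.0], "twist": [-0.0, -0.0, 0.0], "claw": 3.5}, {"xyz": [-1.1, 0.0, 1.0], "twist": [-0.0, -0.0, 0.0], "claw": 3.5}, {"xyz": [-1.1, 0.0, 1.0], "twist": [-0.0, -0.0, 0.0], "claw": 3.5}, {"xyz": [-1.1, 0.0, 1.0], "twist": [-0.0, -0.0, 0.0], "claw": 3.5}, {"xyz": [-1.1, 0.0, 1.0], "twist": [-0.0, -0.0, 0.0], "claw": 3.5}, {"xyz": [-1.1, 0.1, 1.1], "twist": [-0.0, -0.0, 0.0], "claw": 3.5}]
[602.35354288 -89.49398803  92.40531378]
```

Call:
apply_moves --motion '[{"xyz": [-0.7, 0, 0.6], "twist": [0, 0.1, 0.1], "claw": 3.5}, {"xyz": [-0.6, 0, 0.7], "twist": [0, 0.1, 0], "claw": 3.5}, {"xyz": [-1.1, 0, 1.0], "twist": [0, 0, 0], "claw": 3.5}, {"xyz": [-1.1, 0, 1.0], "twist": [0, 0, 0], "claw": 3.5}, {"xyz": [-1.1, 0, 1.0], "twist": [0, 0, 0], "claw": 3.5}, {"xyz": [-1.1, 0, 1.0], "twist": [0, 0, 0], "claw": 3.5}, {"xyz": [-1.1, 0, 1.0], "twist": [0, 0, 0], "claw": 3.5}, {"xyz": [-1.1, 0, 1.0], "twist": [0, 0, 0], "claw": 3.5}]'

```text
t: 18.62
ee_pos: [601.2, -88.7, 91.3]
tool_rot: [-0.0, 0.917, -0.001, 0.399]
force: [-35.9, 0.3, 63.4]
grip_width: 0.522
grip_force: 72.1
```

Call:
apply_moves --motion '[{"xyz": [0, 0, 0], "twist": [0, 0, 0], "claw": 3.5}, {"xyz": [0, 0, 0], "twist": [0, 0, 0], "claw": 3.5}, {"xyz": [0, 0, 0], "twist": [0, 0, 0], "claw": 3.5}]'

```text
t: 18.87
ee_pos: [601.4, -88.7, 92.3]
tool_rot: [-0.0, 0.917, -0.001, 0.399]
force: [-0.2, 0.5, -2.3]
grip_width: 0.519
grip_force: 63.1
```

Run:
```python
from h import *
err(place((588.4,-89.0),61,dx=0))
im,_=snap("scene","s8"); im2,_=snap("side","d8")
cv2.imwrite("pics/c8.png",np.hstack([cv2.resize(im[180:380,160:360],(400,400)),cv2.resize(im2[150:290,270:410],(400,400))]))
```

```text
err mm [ 0.9 -0.3  0.7] deg [-0.   0.  -0.1] F [-0.2  0.5 -2.3] w 44.3 q [-0.33, -0.15, 2.04, 0.49, 0.52, 0.91]
```

View pics/c8.png

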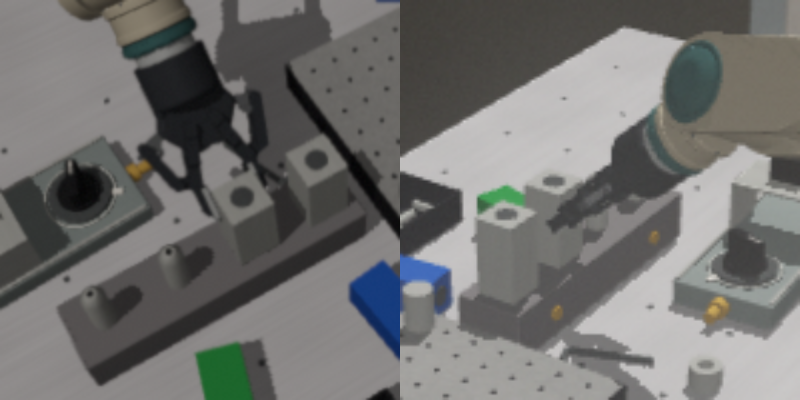

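The crops show can B seated on peg 2, still held. Contact peaked at about 63 N, so the next ones go slower. I'll release it, lift, and go to the look pose.

Call:
apply_moves --motion '[{"xyz": [0, 0, 0], "twist": [0, 0, 0], "claw": 6.4}, {"xyz": [0, 0, 0], "twist": [0, 0, 0], "claw": 6.4}, {"xyz": [0, 0, 0], "twist": [0, 0, 0], "claw": 6.4}, {"xyz": [0, 0, 0], "twist": [0, 0, 0], "claw": 6.4}, {"xyz": [1.1, 0, -1.0], "twist": [0, 0, 0], "claw": 6.4}, {"xyz": [2.2, 0, -2.0], "twist": [0, 0, 0], "claw": 6.4}, {"xyz": [2.2, 0, -2.0], "twist": [0, 0, 0], "claw": 6.4}, {"xyz": [2.2, 0, -2.0], "twist": [0, 0, 0], "claw": 6.4}]'

```text
t: 19.63
ee_pos: [602.8, -89.0, 198.7]
tool_rot: [-0.0, 0.917, -0.001, 0.399]
force: [1.2, -0.1, -0.5]
grip_width: 0.754
grip_force: 0.0
```

Call:
apply_moves --motion '[{"xyz": [2.2, 0, -2.0], "twist": [0, 0, 0], "claw": 6.4}, {"xyz": [0, 0, 0], "twist": [0, 0, 0], "claw": 6.4}, {"xyz": [0, 0, 0], "twist": [0, 0, 0], "claw": 6.4}, {"xyz": [0, 0, 0], "twist": [0, 0, 0], "claw": 6.4}]'

```text
t: 19.97
ee_pos: [603.1, -88.9, 226.4]
tool_rot: [-0.0, 0.917, -0.001, 0.399]
force: [0.6, -0.8, 0.1]
grip_width: 0.749
grip_force: 0.0
```

Run:
```python
from h import *
print(ctrl.sense()["ee_pos"]); rows([np.load("look.npy")],8.0,spin=-1)
```

```text
[603.13566625 -88.91960901 226.38466772]
[{"xyz": [0.0, -1.1, -0.4], "twist": [2.6, 0.4, -6.0], "claw": 8.0}, {"xyz": [0.2, -1.2, -0.3], "twist": [2.6, 0.5, -6.0], "claw": 8.0}, {"xyz": [0.3, -1.1, -0.3], "twist": [2.7, 0.4, -6.1], "claw": 8.0}, {"xyz": [0.4, -1.1, -0.2], "twist": [2.6, 0.4, -6.0], "claw": 8.0}, {"xyz": [0.5, -1.1, -0.2], "twist": [2.6, 0.5, -6.0], "claw": 8.0}, {"xyz": [0.6, -1.0, -0.2], "twist": [2.6, 0.4, -6.0], "claw": 8.0}, {"xyz": [0.7, -0.9, -0.0], "twist": [2.6, 0.4, -6.0], "claw": 8.0}, {"xyz": [0.9, -0.9, -0.1], "twist": [2.7, 0.5, -6.1], "claw": 8.0}]
[{"xyz": [0.9, -0.8, 0.0], "twist": [2.6, 0.4, -6.0], "claw": 8.0}, {"xyz": [1.0, -0.6, 0.1], "twist": [2.6, 0.4, -6.0], "claw": 8.0}, {"xyz": [1.0, -0.6, 0.1], "twist": [2.6, 0.5, -6.0], "claw": 8.0}, {"xyz": [1.1, -0.5, 0.1], "twist": [2.6, 0.4, -6.1], "claw": 8.0}, {"xyz": [1.2, -0.3, 0.2], "twist": [2.7, 0.4, -6.0], "claw": 8.0}, {"xyz": [1.1, -0.2, 0.1], "twist": [2.6, 0.5, -6.0], "claw": 8.0}, {"xyz": [1.2, -0.0, 0.2], "twist": [2.6, 0.4, -6.0], "claw": 8.0}, {"xyz": [1.2, 0.1, 0.2], "twist": [2.6, 0.4,
[... 253 characters left out ...]
: [2.6, 0.5, -6.0], "claw": 8.0}, {"xyz": [1.0, 0.7, 0.2], "twist": [2.6, 0.4, -6.0], "claw": 8.0}, {"xyz": [0.9, 0.8, 0.1], "twist": [2.6, 0.4, -6.1], "claw": 8.0}, {"xyz": [0.8, 0.9, 0.1], "twist": [2.6, 0.5, -6.0], "claw": 8.0}, {"xyz": [0.7, 1.0, 0.0], "twist": [2.7, 0.4, -6.0], "claw": 8.0}]
[{"xyz": [0.6, 1.0, 0.0], "twist": [2.6, 0.4, -6.0], "claw": 8.0}, {"xyz": [0.4, 1.1, -0.0], "twist": [2.6, 0.5, -6.0], "claw": 8.0}, {"xyz": [0.4, 1.1, -0.1], "twist": [2.6, 0.4, -6.1], "claw": 8.0}, {"xyz": [0.2, 1.2, -0.1], "twist": [2.6, 0.4, -6.0], "claw": 8.0}, {"xyz": [0.2, 1.2, -0.2], "twist": [2.7, 0.5, -6.0], "claw": 8.0}, {"xyz": [-0.0, 1.1, -0.3], "twist": [2.6, 0.4, -6.0], "claw": 8.0}]
```

Call:
apply_moves --motion '[{"xyz": [0, -1.1, -0.4], "twist": [2.6, 0.4, -6.0], "claw": 8.0}, {"xyz": [0.2, -1.2, -0.3], "twist": [2.6, 0.5, -6.0], "claw": 8.0}, {"xyz": [0.3, -1.1, -0.3], "twist": [2.7, 0.4, -6.1], "claw": 8.0}, {"xyz": [0.4, -1.1, -0.2], "twist": [2.6, 0.4, -6.0], "claw": 8.0}, {"xyz": [0.5, -1.1, -0.2], "twist": [2.6, 0.5, -6.0], "claw": 8.0}, {"xyz": [0.6, -1.0, -0.2], "twist": [2.6, 0.4, -6.0], "claw": 8.0}, {"xyz": [0.7, -0.9, 0], "twist": [2.6, 0.4, -6.0], "claw": 8.0}, {"xyz": [0.9, -0.9, -0.1], "twist": [2.7, 0.5, -6.1], "claw": 8.0}]'

```text
t: 20.63
ee_pos: [581.6, 2.1, 248.7]
tool_rot: [-0.002, 0.81, 0.444, 0.384]
force: [-0.1, 0.3, -0.2]
grip_width: 0.935
grip_force: 0.0
```

Call:
apply_moves --motion '[{"xyz": [0.9, -0.8, 0], "twist": [2.6, 0.4, -6.0], "claw": 8.0}, {"xyz": [1.0, -0.6, 0.1], "twist": [2.6, 0.4, -6.0], "claw": 8.0}, {"xyz": [1.0, -0.6, 0.1], "twist": [2.6, 0.5, -6.0], "claw": 8.0}, {"xyz": [1.1, -0.5, 0.1], "twist": [2.6, 0.4, -6.1], "claw": 8.0}, {"xyz": [1.2, -0.3, 0.2], "twist": [2.7, 0.4, -6.0], "claw": 8.0}, {"xyz": [1.1, -0.2, 0.1], "twist": [2.6, 0.5, -6.0], "claw": 8.0}, {"xyz": [1.2, 0, 0.2], "twist": [2.6, 0.4, -6.0], "claw": 8.0}, {"xyz": [1.2, 0.1, 0.2], "twist": [2.6, 0.4, -6.0], "claw": 8.0}]'

```text
t: 21.3
ee_pos: [561.6, 92.3, 272.6]
tool_rot: [-0.001, 0.535, 0.794, 0.289]
force: [0.2, 0.3, 0.0]
grip_width: 0.939
grip_force: 0.0
```

Call:
apply_moves --motion '[{"xyz": [1.1, 0.2, 0.2], "twist": [2.6, 0.5, -6.1], "claw": 8.0}, {"xyz": [1.2, 0.3, 0.2], "twist": [2.6, 0.4, -6.0], "claw": 8.0}, {"xyz": [1.1, 0.5, 0.2], "twist": [2.7, 0.4, -6.0], "claw": 8.0}, {"xyz": [1.0, 0.5, 0.1], "twist": [2.6, 0.5, -6.0], "claw": 8.0}, {"xyz": [1.0, 0.7, 0.2], "twist": [2.6, 0.4, -6.0], "claw": 8.0}, {"xyz": [0.9, 0.8, 0.1], "twist": [2.6, 0.4, -6.1], "claw": 8.0}, {"xyz": [0.8, 0.9, 0.1], "twist": [2.6, 0.5, -6.0], "claw": 8.0}, {"xyz": [0.7, 1.0, 0], "twist": [2.7, 0.4, -6.0], "claw": 8.0}]'

```text
t: 21.97
ee_pos: [540.3, 182.9, 296.2]
tool_rot: [-0.002, 0.148, 0.98, 0.134]
force: [0.1, 0.0, -0.6]
grip_width: 0.938
grip_force: 0.0
```

Call:
apply_moves --motion '[{"xyz": [0.6, 1.0, 0], "twist": [2.6, 0.4, -6.0], "claw": 8.0}, {"xyz": [0.4, 1.1, 0], "twist": [2.6, 0.5, -6.0], "claw": 8.0}, {"xyz": [0.4, 1.1, -0.1], "twist": [2.6, 0.4, -6.1], "claw": 8.0}, {"xyz": [0.2, 1.2, -0.1], "twist": [2.6, 0.4, -6.0], "claw": 8.0}, {"xyz": [0.2, 1.2, -0.2], "twist": [2.7, 0.5, -6.0], "claw": 8.0}, {"xyz": [0, 1.1, -0.3], "twist": [2.6, 0.4, -6.0], "claw": 8.0}, {"xyz": [0, 0, 0], "twist": [0, 0, 0], "claw": 8.0}, {"xyz": [0, 0, 0], "twist": [0, 0, 0], "claw": 8.0}]'

```text
t: 22.63
ee_pos: [524.7, 250.3, 314.2]
tool_rot: [-0.001, -0.164, 0.986, -0.0]
force: [-0.0, -0.3, -0.0]
grip_width: 0.939
grip_force: 0.0
```

Call:
apply_moves --motion '[{"xyz": [0, 0, 0], "twist": [0, 0, 0], "claw": 8.0}, {"xyz": [0, 0, 0], "twist": [0, 0, 0], "claw": 8.0}, {"xyz": [0, 0, 0], "twist": [0, 0, 0], "claw": 8.0}, {"xyz": [0, 0, 0], "twist": [0, 0, 0], "claw": 8.0}]'

```text
t: 22.97
ee_pos: [525.3, 248.6, 315.9]
tool_rot: [0.0, -0.163, 0.987, -0.0]
force: [0.3, 0.3, -0.2]
grip_width: 0.936
grip_force: 0.0
```

Run:
```python
from h import *
err(np.load("look.npy"))
im,C=snap("wrist","w9"); A=tops(im,C,150); print(np.round(A,1).tolist())
for h in A[:1]: rows([pick(h[0],h[1],h[4],up=50,back=50)],8.0); np.save("cur.npy",h)
```

```text
err mm [-0.3  1.4 -0.9] deg [-0.   0.  -0.1] F [ 0.3  0.3 -0.2] w 80.0 q [0.38, 0.22, 1.0, -0.0, 1.92, -1.52]
[[476.3, 299.2, 90.0, 45.2, 6.2, 384.7, 166.9], [589.4, 376.6, 88.1, 44.9, 18.3, 413.6, 295.2]]
[{"xyz": [0.7, 1.0, 2.4], "twist": [0.7, -6.1, 1.7], "claw": 8.0}, {"xyz": [1.0, 1.0, 2.3], "twist": [0.6, -6.1, 1.7], "claw": 8.0}, {"xyz": [1.3, 0.9, 2.2], "twist": [0.7, -6.1, 1.7], "claw": 8.0}, {"xyz": [1.5, 1.0, 2.0], "twist": [0.7, -6.1, 1.8], "claw": 8.0}, {"xyz": [1.8, 0.9, 1.8], "twist": [0.6, -6.2, 1.7], "claw": 8.0}, {"xyz": [1.9, 0.9, 1.6], "twist": [0.7, -6.1, 1.7], "claw": 8.0}, {"xyz": [2.2, 0.8, 1.4], "twist": [0.7, -6.1, 1.7], "claw": 8.0}]
```

Call:
apply_moves --motion '[{"xyz": [0.7, 1.0, 2.4], "twist": [0.7, -6.1, 1.7], "claw": 8.0}, {"xyz": [1.0, 1.0, 2.3], "twist": [0.6, -6.1, 1.7], "claw": 8.0}, {"xyz": [1.3, 0.9, 2.2], "twist": [0.7, -6.1, 1.7], "claw": 8.0}, {"xyz": [1.5, 1.0, 2.0], "twist": [0.7, -6.1, 1.8], "claw": 8.0}, {"xyz": [1.8, 0.9, 1.8], "twist": [0.6, -6.2, 1.7], "claw": 8.0}, {"xyz": [1.9, 0.9, 1.6], "twist": [0.7, -6.1, 1.7], "claw": 8.0}, {"xyz": [2.2, 0.8, 1.4], "twist": [0.7, -6.1, 1.7], "claw": 8.0}, {"xyz": [0, 0, 0], "twist": [0, 0, 0], "claw": 8.0}]'

```text
t: 23.68
ee_pos: [450.5, 292.1, 140.5]
tool_rot: [0.351, -0.054, 0.935, 0.014]
force: [-0.2, -0.4, -3.0]
grip_width: 0.938
grip_force: 0.0
```

Call:
apply_moves --motion '[{"xyz": [0, 0, 0], "twist": [0, 0, 0], "claw": 8.0}, {"xyz": [0, 0, 0], "twist": [0, 0, 0], "claw": 8.0}, {"xyz": [0, 0, 0], "twist": [0, 0, 0], "claw": 8.0}, {"xyz": [0, 0, 0], "twist": [0, 0, 0], "claw": 8.0}, {"xyz": [0, 0, 0], "twist": [0, 0, 0], "claw": 8.0}, {"xyz": [0, 0, 0], "twist": [0, 0, 0], "claw": 8.0}]'

```text
t: 24.18
ee_pos: [458.1, 295.2, 153.7]
tool_rot: [0.356, -0.053, 0.933, 0.018]
force: [0.4, -0.5, -0.4]
grip_width: 0.936
grip_force: 0.0
```

Run:
```python
from h import *
h=np.load("cur.npy")
err(pick(h[0],h[1],h[4],up=50,back=50)); rows([pick(h[0],h[1],h[4],zc=79)],8.0,ns=[5])
```

```text
err mm [-2.8  1.8 -6.1] deg [-0.  -1.2  0.3] F [ 0.4 -0.5 -0.4] w 79.9 q [0.72, -0.32, 2.0, -0.51, 0.9, -0.75]
[{"xyz": [0.7, 0.0, 1.7], "twist": [-0.0, -0.2, 0.1], "claw": 8.0}, {"xyz": [0.7, 0.1, 1.8], "twist": [-0.0, -0.3, 0.0], "claw": 8.0}, {"xyz": [0.8, 0.0, 1.7], "twist": [-0.0, -0.2, 0.1], "claw": 8.0}, {"xyz": [0.7, 0.1, 1.7], "twist": [-0.0, -0.2, 0.0], "claw": 8.0}, {"xyz": [0.7, 0.0, 1.8], "twist": [-0.0, -0.3, 0.1], "claw": 8.0}]
```

Call:
apply_moves --motion '[{"xyz": [0.7, 0, 1.7], "twist": [0, -0.2, 0.1], "claw": 8.0}, {"xyz": [0.7, 0.1, 1.8], "twist": [0, -0.3, 0], "claw": 8.0}, {"xyz": [0.8, 0, 1.7], "twist": [0, -0.2, 0.1], "claw": 8.0}, {"xyz": [0.7, 0.1, 1.7], "twist": [0, -0.2, 0], "claw": 8.0}, {"xyz": [0.7, 0, 1.8], "twist": [0, -0.3, 0.1], "claw": 8.0}, {"xyz": [0, 0, 0], "twist": [0, 0, 0], "claw": 8.0}, {"xyz": [0, 0, 0], "twist": [0, 0, 0], "claw": 8.0}, {"xyz": [0, 0, 0], "twist": [0, 0, 0], "claw": 8.0}]'

```text
t: 24.85
ee_pos: [489.1, 300.7, 65.3]
tool_rot: [0.366, -0.05, 0.929, 0.02]
force: [-0.1, 1.3, -0.3]
grip_width: 0.938
grip_force: 0.0
```

Call:
apply_moves --motion '[{"xyz": [0, 0, 0], "twist": [0, 0, 0], "claw": 3.5}, {"xyz": [0, 0, 0], "twist": [0, 0, 0], "claw": 3.5}, {"xyz": [0, 0, 0], "twist": [0, 0, 0], "claw": 3.5}, {"xyz": [0, 0, 0], "twist": [0, 0, 0], "claw": 3.5}, {"xyz": [0, 0, 0], "twist": [0, 0, 0], "claw": 3.5}, {"xyz": [0, 0, 0], "twist": [0, 0, 0], "claw": 3.5}, {"xyz": [0, 0, 0], "twist": [0, 0, 0], "claw": 3.5}, {"xyz": [0, 0, 0], "twist": [0, 0, 0], "claw": 3.5}]'

```text
t: 25.52
ee_pos: [489.0, 300.9, 65.5]
tool_rot: [0.367, -0.05, 0.929, 0.02]
force: [-5.3, -2.0, 7.1]
grip_width: 0.521
grip_force: 63.2
```

Run:
```python
from h import *
h=np.load("cur.npy"); err(pick(h[0],h[1],h[4],zc=79)); s=ctrl.sense(); T=pose(s); o=offs(T,h[0],h[1],h[4]); print(o,s["grip_force"]); np.save("off.npy",o)
U=T.copy(); U[2,3]+=170
rows([U,place((594.4+o[1],-173.0),165,dx=o[0])],3.5,spin=1)
```

```text
err mm [ 0.2 -0.3 -0.4] deg [0.  0.1 0. ] F [-5.3 -2.   7.1] w 44.5 q [0.69, -0.11, 2.02, -0.65, 0.67, -0.59]
(0.16414142757832856, -6.374800673648011) 63.16941261291504
[{"xyz": [-2.3, -0.0, -2.5], "twist": [0.0, 0.0, 0.0], "claw": 3.5}, {"xyz": [-2.3, -0.0, -2.5], "twist": [0.0, 0.0, 0.0], "claw": 3.5}, {"xyz": [-2.4, -0.0, -2.5], "twist": [0.0, 0.0, 0.0], "claw": 3.5}, {"xyz": [-2.3, -0.0, -2.4], "twist": [0.0, 0.0, 0.0], "claw": 3.5}, {"xyz": [-2.3, -0.0, -2.5], "twist": [0.0, 0.0, 0.0], "claw": 3.5}, {"xyz": [-0.1, -1.7, 0.2], "twist": [-0.2, -0.3, 6.6], "claw": 3.5}, {"xyz": [-0.2, -1.7, 0.3], "twist": [-0.2, -0.2, 6.6], "claw": 3.5}, {"xyz": [-0.5, -1.7, 0.2], "twist": [-0.3, -0.3, 6.5], "claw": 3.5}]
[{"xyz": [-0.6, -1.6, 0.3], "twist": [-0.2, -0.2, 6.6], "claw": 3.5}, {"xyz": [-0.9, -1.5, 0.2], "twist": [-0.2, -0.3, 6.6], "claw": 3.5}, {"xyz": [-0.9, -1.5, 0.2], "twist": [-0.2, -0.2, 6.6], "claw": 3.5}, {"xyz": [-1.2, -1.2, 0.2], "twist": [-0.3, -0.3, 6.5], "claw": 3.5}, {"xyz": [-1.3, -1.2, 0.3], "twist": [-0.2, -0.2, 6.6], "claw": 3.5}, {"xyz": [-1.4, -1.0, 0.2], "twist": 
[... 632 characters left out ...]
.6], "claw": 3.5}, {"xyz": [-1.5, 0.9, 0.3], "twist": [-0.3, -0.3, 6.6], "claw": 3.5}]
[{"xyz": [-1.4, 1.0, 0.3], "twist": [-0.2, -0.3, 6.5], "claw": 3.5}, {"xyz": [-1.2, 1.2, 0.3], "twist": [-0.2, -0.2, 6.6], "claw": 3.5}, {"xyz": [-1.1, 1.3, 0.4], "twist": [-0.2, -0.3, 6.6], "claw": 3.5}, {"xyz": [-1.0, 1.4, 0.3], "twist": [-0.3, -0.2, 6.6], "claw": 3.5}, {"xyz": [-0.8, 1.5, 0.4], "twist": [-0.2, -0.3, 6.5], "claw": 3.5}, {"xyz": [-0.6, 1.6, 0.3], "twist": [-0.2, -0.2, 6.6], "claw": 3.5}, {"xyz": [-0.4, 1.7, 0.4], "twist": [-0.2, -0.3, 6.6], "claw": 3.5}, {"xyz": [-0.2, 1.7, 0.4], "twist": [-0.3, -0.2, 6.6], "claw": 3.5}]
[{"xyz": [-0.0, 1.7, 0.3], "twist": [-0.2, -0.3, 6.6], "claw": 3.5}]
```

Call:
apply_moves --motion '[{"xyz": [-2.3, 0, -2.5], "twist": [0, 0, 0], "claw": 3.5}, {"xyz": [-2.3, 0, -2.5], "twist": [0, 0, 0], "claw": 3.5}, {"xyz": [-2.4, 0, -2.5], "twist": [0, 0, 0], "claw": 3.5}, {"xyz": [-2.3, 0, -2.4], "twist": [0, 0, 0], "claw": 3.5}, {"xyz": [-2.3, 0, -2.5], "twist": [0, 0, 0], "claw": 3.5}, {"xyz": [-0.1, -1.7, 0.2], "twist": [-0.2, -0.3, 6.6], "claw": 3.5}, {"xyz": [-0.2, -1.7, 0.3], "twist": [-0.2, -0.2, 6.6], "claw": 3.5}, {"xyz": [-0.5, -1.7, 0.2], "twist": [-0.3, -0.3, 6.5], "claw": 3.5}]'

```text
t: 26.18
ee_pos: [500.6, 249.5, 230.0]
tool_rot: [0.363, 0.109, 0.921, 0.089]
force: [-0.4, -0.6, -2.0]
grip_width: 0.522
grip_force: 62.4
```

Call:
apply_moves --motion '[{"xyz": [-0.6, -1.6, 0.3], "twist": [-0.2, -0.2, 6.6], "claw": 3.5}, {"xyz": [-0.9, -1.5, 0.2], "twist": [-0.2, -0.3, 6.6], "claw": 3.5}, {"xyz": [-0.9, -1.5, 0.2], "twist": [-0.2, -0.2, 6.6], "claw": 3.5}, {"xyz": [-1.2, -1.2, 0.2], "twist": [-0.3, -0.3, 6.5], "claw": 3.5}, {"xyz": [-1.3, -1.2, 0.3], "twist": [-0.2, -0.2, 6.6], "claw": 3.5}, {"xyz": [-1.4, -1.0, 0.2], "twist": [-0.2, -0.3, 6.6], "claw": 3.5}, {"xyz": [-1.5, -0.9, 0.2], "twist": [-0.2, -0.2, 6.6], "claw": 3.5}, {"xyz": [-1.6, -0.6, 0.3], "twist": [-0.3, -0.3, 6.5], "claw": 3.5}]'

```text
t: 26.85
ee_pos: [533.1, 113.5, 218.2]
tool_rot: [0.303, 0.502, 0.77, 0.252]
force: [-0.6, 0.5, -2.5]
grip_width: 0.518
grip_force: 62.4
```

Call:
apply_moves --motion '[{"xyz": [-1.7, -0.5, 0.2], "twist": [-0.2, -0.2, 6.6], "claw": 3.5}, {"xyz": [-1.7, -0.3, 0.3], "twist": [-0.2, -0.3, 6.6], "claw": 3.5}, {"xyz": [-1.7, -0.1, 0.2], "twist": [-0.2, -0.2, 6.6], "claw": 3.5}, {"xyz": [-1.7, 0.1, 0.3], "twist": [-0.3, -0.3, 6.6], "claw": 3.5}, {"xyz": [-1.7, 0.3, 0.2], "twist": [-0.2, -0.2, 6.5], "claw": 3.5}, {"xyz": [-1.6, 0.5, 0.3], "twist": [-0.2, -0.3, 6.6], "claw": 3.5}, {"xyz": [-1.6, 0.7, 0.3], "twist": [-0.2, -0.2, 6.6], "claw": 3.5}, {"xyz": [-1.5, 0.9, 0.3], "twist": [-0.3, -0.3, 6.6], "claw": 3.5}]'

```text
t: 27.52
ee_pos: [565.1, -21.8, 207.5]
tool_rot: [0.18, 0.791, 0.458, 0.363]
force: [-0.1, 0.9, -1.6]
grip_width: 0.518
grip_force: 62.4
```

Call:
apply_moves --motion '[{"xyz": [-1.4, 1.0, 0.3], "twist": [-0.2, -0.3, 6.5], "claw": 3.5}, {"xyz": [-1.2, 1.2, 0.3], "twist": [-0.2, -0.2, 6.6], "claw": 3.5}, {"xyz": [-1.1, 1.3, 0.4], "twist": [-0.2, -0.3, 6.6], "claw": 3.5}, {"xyz": [-1.0, 1.4, 0.3], "twist": [-0.3, -0.2, 6.6], "claw": 3.5}, {"xyz": [-0.8, 1.5, 0.4], "twist": [-0.2, -0.3, 6.5], "claw": 3.5}, {"xyz": [-0.6, 1.6, 0.3], "twist": [-0.2, -0.2, 6.6], "claw": 3.5}, {"xyz": [-0.4, 1.7, 0.4], "twist": [-0.2, -0.3, 6.6], "claw": 3.5}, {"xyz": [-0.2, 1.7, 0.4], "twist": [-0.3, -0.2, 6.6], "claw": 3.5}]'

```text
t: 28.18
ee_pos: [597.8, -157.3, 196.4]
tool_rot: [0.021, 0.915, 0.051, 0.399]
force: [0.4, 0.3, -2.1]
grip_width: 0.523
grip_force: 62.4
```

Call:
apply_moves --motion '[{"xyz": [0, 1.7, 0.3], "twist": [-0.2, -0.3, 6.6], "claw": 3.5}, {"xyz": [0, 0, 0], "twist": [0, 0, 0], "claw": 3.5}, {"xyz": [0, 0, 0], "twist": [0, 0, 0], "claw": 3.5}, {"xyz": [0, 0, 0], "twist": [0, 0, 0], "claw": 3.5}, {"xyz": [0, 0, 0], "twist": [0, 0, 0], "claw": 3.5}, {"xyz": [0, 0, 0], "twist": [0, 0, 0], "claw": 3.5}, {"xyz": [0, 0, 0], "twist": [0, 0, 0], "claw": 3.5}]'

```text
t: 28.77
ee_pos: [601.6, -172.8, 196.6]
tool_rot: [0.001, 0.917, 0.0, 0.398]
force: [-0.4, -0.3, -2.0]
grip_width: 0.524
grip_force: 62.5
```

Run:
```python
from h import *
o=np.load("off.npy"); p=(594.4+o[1],-173.0)
err(place(p,165,dx=o[0])); rows([place(p,150,dx=o[0]),place(p,64,dx=o[0])],3.5,ns=[1,6])
```

```text
err mm [ 0.3 -0.2  0.6] deg [0.  0.1 0.1] F [-0.4 -0.3 -2. ] w 44.7 q [-0.52, -0.21, 1.86, 0.52, 0.81, 0.82]
[{"xyz": [-1.0, 0.0, 1.0], "twist": [0.0, 0.1, 0.1], "claw": 3.5}, {"xyz": [-1.1, 0.0, 1.0], "twist": [0.0, 0.0, -0.0], "claw": 3.5}, {"xyz": [-1.0, 0.0, 1.0], "twist": [0.0, 0.0, -0.0], "claw": 3.5}, {"xyz": [-1.1, 0.0, 0.9], "twist": [0.0, 0.0, -0.0], "claw": 3.5}, {"xyz": [-1.0, 0.0, 1.0], "twist": [0.0, 0.0, -0.0], "claw": 3.5}, {"xyz": [-1.1, 0.0, 1.0], "twist": [0.0, 0.0, -0.0], "claw": 3.5}, {"xyz": [-1.0, 0.0, 1.0], "twist": [0.0, 0.0, -0.0], "claw": 3.5}]
```

Call:
apply_moves --motion '[{"xyz": [-1.0, 0, 1.0], "twist": [0, 0.1, 0.1], "claw": 3.5}, {"xyz": [-1.1, 0, 1.0], "twist": [0, 0, 0], "claw": 3.5}, {"xyz": [-1.0, 0, 1.0], "twist": [0, 0, 0], "claw": 3.5}, {"xyz": [-1.1, 0, 0.9], "twist": [0, 0, 0], "claw": 3.5}, {"xyz": [-1.0, 0, 1.0], "twist": [0, 0, 0], "claw": 3.5}, {"xyz": [-0.7, 0, 0.7], "twist": [0, 0, 0], "claw": 3.5}, {"xyz": [-0.7, 0, 0.7], "twist": [0, 0, 0], "claw": 3.5}, {"xyz": [-0.5, 0, 0.4], "twist": [0, 0, 0], "claw": 3.5}]'

```text
t: 29.43
ee_pos: [602.1, -173.2, 97.9]
tool_rot: [0.0, 0.917, -0.001, 0.398]
force: [-1.0, 0.9, -2.0]
grip_width: 0.523
grip_force: 62.5
```

Call:
apply_moves --motion '[{"xyz": [-0.2, 0, 0.2], "twist": [0, 0, 0], "claw": 3.5}, {"xyz": [0, 0, 0], "twist": [0, 0, 0], "claw": 3.5}, {"xyz": [0, 0, 0], "twist": [0, 0, 0], "claw": 3.5}, {"xyz": [0, 0, 0], "twist": [0, 0, 0], "claw": 3.5}]'

```text
t: 29.77
ee_pos: [602.7, -173.8, 97.1]
tool_rot: [0.001, 0.917, -0.001, 0.399]
force: [0.5, -0.1, -2.5]
grip_width: 0.527
grip_force: 62.5
```

Run:
```python
from h import *
o=np.load("off.npy"); p=(594.4+o[1],-173.0)
err(place(p,61,dx=o[0]))
S,D=cam("scene"),cam("side")
```

```text
err mm [-0.8  0.8 -3.9] deg [ 0.1 -0.  -0.1] F [ 0.5 -0.1 -2.5] w 45.0 q [-0.52, -0.07, 1.95, 0.67, 0.62, 0.63]
```

Call:
apply_moves --motion '[{"xyz": [-0.2, 0, 0.2], "twist": [0, 0, 0], "claw": 3.5}, {"xyz": [0, 0, 0], "twist": [0, 0, 0], "claw": 3.5}, {"xyz": [0, 0, 0], "twist": [0, 0, 0], "claw": 6.2}, {"xyz": [0, 0, 0], "twist": [0, 0, 0], "claw": 6.2}, {"xyz": [0, 0, 0], "twist": [0, 0, 0], "claw": 6.2}, {"xyz": [0, 0, 0], "twist": [0, 0, 0], "claw": 6.2}, {"xyz": [1.1, 0, -1.0], "twist": [0, 0, 0], "claw": 6.2}, {"xyz": [2.2, 0, -2.0], "twist": [0, 0, 0], "claw": 6.2}]'

```text
t: 30.43
ee_pos: [601.1, -172.5, 133.6]
tool_rot: [-0.001, 0.919, -0.002, 0.395]
force: [-0.0, -0.5, -0.4]
grip_width: 0.728
grip_force: 0.0
```

Call:
apply_moves --motion '[{"xyz": [2.2, 0, -2.0], "twist": [0, 0, 0], "claw": 6.2}, {"xyz": [2.2, 0, -2.0], "twist": [0, 0, 0], "claw": 6.2}, {"xyz": [2.2, 0, -2.0], "twist": [0, 0, 0], "claw": 6.2}, {"xyz": [0, 0, 0], "twist": [0, 0, 0], "claw": 6.2}, {"xyz": [0, 0, 0], "twist": [0, 0, 0], "claw": 6.2}, {"xyz": [0, 0, 0], "twist": [0, 0, 0], "claw": 6.2}, {"xyz": [0, 0, 0], "twist": [0, 0, 0], "claw": 6.2}]'

```text
t: 31.02
ee_pos: [603.6, -173.3, 225.1]
tool_rot: [-0.0, 0.918, -0.001, 0.397]
force: [-0.1, 0.1, -0.1]
grip_width: 0.722
grip_force: 0.0
```

Run:
```python
from h import *
print(ctrl.sense()["ee_pos"]); L=np.load("look.npy"); L[1,3]=265; rows([L],8.0,spin=-1)
snap("scene","s10"); snap("side","d10")
```

```text
[ 603.6403777  -173.26395971  225.07188006]
[{"xyz": [0.0, -1.5, -0.4], "twist": [2.6, 0.4, -6.0], "claw": 8.0}, {"xyz": [0.2, -1.4, -0.3], "twist": [2.6, 0.5, -6.1], "claw": 8.0}, {"xyz": [0.4, -1.5, -0.3], "twist": [2.6, 0.4, -6.0], "claw": 8.0}, {"xyz": [0.5, -1.4, -0.2], "twist": [2.6, 0.4, -6.0], "claw": 8.0}, {"xyz": [0.6, -1.4, -0.1], "twist": [2.7, 0.5, -6.0], "claw": 8.0}, {"xyz": [0.8, -1.2, -0.1], "twist": [2.6, 0.4, -6.1], "claw": 8.0}, {"xyz": [0.9, -1.2, 0.0], "twist": [2.6, 0.4, -6.0], "claw": 8.0}, {"xyz": [1.1, -1.1, 0.1], "twist": [2.6, 0.5, -6.0], "claw": 8.0}]
[{"xyz": [1.1, -1.0, 0.1], "twist": [2.6, 0.4, -6.0], "claw": 8.0}, {"xyz": [1.3, -0.9, 0.2], "twist": [2.6, 0.4, -6.1], "claw": 8.0}, {"xyz": [1.3, -0.7, 0.2], "twist": [2.6, 0.5, -6.0], "claw": 8.0}, {"xyz": [1.4, -0.5, 0.3], "twist": [2.6, 0.4, -6.0], "claw": 8.0}, {"xyz": [1.4, -0.4, 0.3], "twist": [2.7, 0.4, -6.1], "claw": 8.0}, {"xyz": [1.5, -0.2, 0.3], "twist": [2.6, 0.5, -6.0], "claw": 8.0}, {"xyz": [1.5, -0.1, 0.3], "twist": [2.6, 0.4, -6.0], "claw": 8.0}, {"xyz": [1.4, 0.1, 0.3], "twist": [2.6, 0.4
[... 254 characters left out ...]
: [2.6, 0.4, -6.0], "claw": 8.0}, {"xyz": [1.2, 0.9, 0.3], "twist": [2.6, 0.5, -6.1], "claw": 8.0}, {"xyz": [1.1, 1.0, 0.2], "twist": [2.7, 0.4, -6.0], "claw": 8.0}, {"xyz": [0.9, 1.2, 0.2], "twist": [2.6, 0.4, -6.0], "claw": 8.0}, {"xyz": [0.9, 1.2, 0.2], "twist": [2.6, 0.5, -6.1], "claw": 8.0}]
[{"xyz": [0.6, 1.4, 0.1], "twist": [2.6, 0.4, -6.0], "claw": 8.0}, {"xyz": [0.6, 1.4, -0.0], "twist": [2.6, 0.4, -6.0], "claw": 8.0}, {"xyz": [0.4, 1.4, -0.0], "twist": [2.6, 0.5, -6.0], "claw": 8.0}, {"xyz": [0.2, 1.5, -0.1], "twist": [2.6, 0.4, -6.1], "claw": 8.0}, {"xyz": [0.1, 1.5, -0.2], "twist": [2.6, 0.4, -6.0], "claw": 8.0}, {"xyz": [-0.1, 1.5, -0.2], "twist": [2.6, 0.5, -6.0], "claw": 8.0}]
```

Call:
apply_moves --motion '[{"xyz": [0, -1.5, -0.4], "twist": [2.6, 0.4, -6.0], "claw": 8.0}, {"xyz": [0.2, -1.4, -0.3], "twist": [2.6, 0.5, -6.1], "claw": 8.0}, {"xyz": [0.4, -1.5, -0.3], "twist": [2.6, 0.4, -6.0], "claw": 8.0}, {"xyz": [0.5, -1.4, -0.2], "twist": [2.6, 0.4, -6.0], "claw": 8.0}, {"xyz": [0.6, -1.4, -0.1], "twist": [2.7, 0.5, -6.0], "claw": 8.0}, {"xyz": [0.8, -1.2, -0.1], "twist": [2.6, 0.4, -6.1], "claw": 8.0}, {"xyz": [0.9, -1.2, 0], "twist": [2.6, 0.4, -6.0], "claw": 8.0}, {"xyz": [1.1, -1.1, 0.1], "twist": [2.6, 0.5, -6.0], "claw": 8.0}]'

```text
t: 31.78
ee_pos: [582.9, -56.3, 250.2]
tool_rot: [-0.0, 0.81, 0.444, 0.384]
force: [-0.1, 0.4, 0.1]
grip_width: 0.938
grip_force: 0.0
```

Call:
apply_moves --motion '[{"xyz": [1.1, -1.0, 0.1], "twist": [2.6, 0.4, -6.0], "claw": 8.0}, {"xyz": [1.3, -0.9, 0.2], "twist": [2.6, 0.4, -6.1], "claw": 8.0}, {"xyz": [1.3, -0.7, 0.2], "twist": [2.6, 0.5, -6.0], "claw": 8.0}, {"xyz": [1.4, -0.5, 0.3], "twist": [2.6, 0.4, -6.0], "claw": 8.0}, {"xyz": [1.4, -0.4, 0.3], "twist": [2.7, 0.4, -6.1], "claw": 8.0}, {"xyz": [1.5, -0.2, 0.3], "twist": [2.6, 0.5, -6.0], "claw": 8.0}, {"xyz": [1.5, -0.1, 0.3], "twist": [2.6, 0.4, -6.0], "claw": 8.0}, {"xyz": [1.4, 0.1, 0.3], "twist": [2.6, 0.4, -6.0], "claw": 8.0}]'

```text
t: 32.45
ee_pos: [561.4, 60.3, 273.7]
tool_rot: [0.0, 0.535, 0.794, 0.289]
force: [0.5, -0.3, 0.8]
grip_width: 0.936
grip_force: 0.0
```

Call:
apply_moves --motion '[{"xyz": [1.5, 0.3, 0.4], "twist": [2.6, 0.4, -6.1], "claw": 8.0}, {"xyz": [1.4, 0.5, 0.3], "twist": [2.6, 0.5, -6.0], "claw": 8.0}, {"xyz": [1.3, 0.6, 0.3], "twist": [2.6, 0.4, -6.0], "claw": 8.0}, {"xyz": [1.3, 0.8, 0.3], "twist": [2.6, 0.4, -6.0], "claw": 8.0}, {"xyz": [1.2, 0.9, 0.3], "twist": [2.6, 0.5, -6.1], "claw": 8.0}, {"xyz": [1.1, 1.0, 0.2], "twist": [2.7, 0.4, -6.0], "claw": 8.0}, {"xyz": [0.9, 1.2, 0.2], "twist": [2.6, 0.4, -6.0], "claw": 8.0}, {"xyz": [0.9, 1.2, 0.2], "twist": [2.6, 0.5, -6.1], "claw": 8.0}]'

```text
t: 33.12
ee_pos: [540.6, 177.9, 297.2]
tool_rot: [0.0, 0.148, 0.98, 0.134]
force: [0.7, 0.5, 0.8]
grip_width: 0.94
grip_force: 0.0
```

Call:
apply_moves --motion '[{"xyz": [0.6, 1.4, 0.1], "twist": [2.6, 0.4, -6.0], "claw": 8.0}, {"xyz": [0.6, 1.4, 0], "twist": [2.6, 0.4, -6.0], "claw": 8.0}, {"xyz": [0.4, 1.4, 0], "twist": [2.6, 0.5, -6.0], "claw": 8.0}, {"xyz": [0.2, 1.5, -0.1], "twist": [2.6, 0.4, -6.1], "claw": 8.0}, {"xyz": [0.1, 1.5, -0.2], "twist": [2.6, 0.4, -6.0], "claw": 8.0}, {"xyz": [-0.1, 1.5, -0.2], "twist": [2.6, 0.5, -6.0], "claw": 8.0}, {"xyz": [0, 0, 0], "twist": [0, 0, 0], "claw": 8.0}, {"xyz": [0, 0, 0], "twist": [0, 0, 0], "claw": 8.0}]'

```text
t: 33.78
ee_pos: [525.5, 265.9, 314.7]
tool_rot: [-0.0, -0.165, 0.986, -0.001]
force: [0.0, -0.5, -0.4]
grip_width: 0.939
grip_force: 0.0
```

Call:
apply_moves --motion '[{"xyz": [0, 0, 0], "twist": [0, 0, 0], "claw": 8.0}, {"xyz": [0, 0, 0], "twist": [0, 0, 0], "claw": 8.0}, {"xyz": [0, 0, 0], "twist": [0, 0, 0], "claw": 8.0}, {"xyz": [0, 0, 0], "twist": [0, 0, 0], "claw": 8.0}]'

```text
t: 34.12
ee_pos: [526.0, 263.8, 315.9]
tool_rot: [0.001, -0.163, 0.987, -0.0]
force: [0.7, -0.1, 0.3]
grip_width: 0.941
grip_force: 0.0
```

Run:
```python
from h import *
L=np.load("look.npy"); L[1,3]=265; err(L)
im,C=snap("wrist","w11"); A=tops(im,C,150); print(np.round(A,1).tolist())
for h in A[:1]: rows([pick(h[0],h[1],h[4],up=50,back=50)],8.0); np.save("cur.npy",h)
```

```text
err mm [-1.   1.2 -0.9] deg [-0.1  0.1 -0.1] F [ 0.7 -0.1  0.3] w 80.4 q [0.4, 0.24, 0.97, -0.0, 1.93, -1.5]
[[589.4, 376.8, 87.3, 45.0, 18.8, 401.2, 290.9]]
[{"xyz": [-1.1, 1.2, 2.4], "twist": [-0.0, -6.1, 0.0], "claw": 8.0}, {"xyz": [-0.8, 1.3, 2.5], "twist": [-0.0, -6.2, 0.0], "claw": 8.0}, {"xyz": [-0.5, 1.2, 2.6], "twist": [-0.0, -6.1, 0.0], "claw": 8.0}, {"xyz": [-0.3, 1.2, 2.6], "twist": [-0.0, -6.1, 0.0], "claw": 8.0}, {"xyz": [0.0, 1.3, 2.6], "twist": [-0.0, -6.2, 0.0], "claw": 8.0}, {"xyz": [0.4, 1.2, 2.6], "twist": [-0.0, -6.1, 0.0], "claw": 8.0}, {"xyz": [0.5, 1.3, 2.6], "twist": [-0.1, -6.1, 0.0], "claw": 8.0}]
```

Call:
apply_moves --motion '[{"xyz": [-1.1, 1.2, 2.4], "twist": [0, -6.1, 0], "claw": 8.0}, {"xyz": [-0.8, 1.3, 2.5], "twist": [0, -6.2, 0], "claw": 8.0}, {"xyz": [-0.5, 1.2, 2.6], "twist": [0, -6.1, 0], "claw": 8.0}, {"xyz": [-0.3, 1.2, 2.6], "twist": [0, -6.1, 0], "claw": 8.0}, {"xyz": [0, 1.3, 2.6], "twist": [0, -6.2, 0], "claw": 8.0}, {"xyz": [0.4, 1.2, 2.6], "twist": [0, -6.1, 0], "claw": 8.0}, {"xyz": [0.5, 1.3, 2.6], "twist": [-0.1, -6.1, 0], "claw": 8.0}, {"xyz": [0, 0, 0], "twist": [0, 0, 0], "claw": 8.0}]'

```text
t: 34.83
ee_pos: [563.8, 369.9, 136.0]
tool_rot: [0.356, -0.155, 0.92, 0.059]
force: [-1.2, -0.4, -2.8]
grip_width: 0.936
grip_force: 0.0
```

Call:
apply_moves --motion '[{"xyz": [0, 0, 0], "twist": [0, 0, 0], "claw": 8.0}, {"xyz": [0, 0, 0], "twist": [0, 0, 0], "claw": 8.0}, {"xyz": [0, 0, 0], "twist": [0, 0, 0], "claw": 8.0}, {"xyz": [0, 0, 0], "twist": [0, 0, 0], "claw": 8.0}, {"xyz": [0, 0, 0], "twist": [0, 0, 0], "claw": 8.0}, {"xyz": [0, 0, 0], "twist": [0, 0, 0], "claw": 8.0}]'

```text
t: 35.33
ee_pos: [569.9, 371.1, 149.5]
tool_rot: [0.362, -0.153, 0.918, 0.061]
force: [1.1, 0.3, -0.1]
grip_width: 0.935
grip_force: 0.0
```

Run:
```python
from h import *
h=np.load("cur.npy")
err(pick(h[0],h[1],h[4],up=50,back=50)); rows([pick(h[0],h[1],h[4],zc=79)],8.0,ns=[5])
```

```text
err mm [-0.5 -1.1 -1.8] deg [0.1 0.1 0. ] F [ 1.1  0.3 -0.1] w 79.8 q [0.61, 0.02, 1.72, -0.29, 0.7, -1.14]
[{"xyz": [0.7, -0.0, 1.7], "twist": [0.0, 0.0, 0.0], "claw": 8.0}, {"xyz": [0.6, -0.0, 1.7], "twist": [0.0, 0.0, 0.0], "claw": 8.0}, {"xyz": [0.7, -0.1, 1.7], "twist": [0.1, 0.0, 0.0], "claw": 8.0}, {"xyz": [0.7, 0.0, 1.6], "twist": [-0.0, 0.0, 0.0], "claw": 8.0}, {"xyz": [0.6, 0.0, 1.7], "twist": [-0.0, 0.1, 0.0], "claw": 8.0}]
```

Call:
apply_moves --motion '[{"xyz": [0.7, 0, 1.7], "twist": [0, 0, 0], "claw": 8.0}, {"xyz": [0.6, 0, 1.7], "twist": [0, 0, 0], "claw": 8.0}, {"xyz": [0.7, -0.1, 1.7], "twist": [0.1, 0, 0], "claw": 8.0}, {"xyz": [0.7, 0, 1.6], "twist": [0, 0, 0], "claw": 8.0}, {"xyz": [0.6, 0, 1.7], "twist": [0, 0.1, 0], "claw": 8.0}, {"xyz": [0, 0, 0], "twist": [0, 0, 0], "claw": 8.0}, {"xyz": [0, 0, 0], "twist": [0, 0, 0], "claw": 8.0}, {"xyz": [0, 0, 0], "twist": [0, 0, 0], "claw": 8.0}]'

```text
t: 36.0
ee_pos: [601.1, 381.2, 65.4]
tool_rot: [0.361, -0.153, 0.918, 0.06]
force: [-0.1, 0.3, 0.3]
grip_width: 0.935
grip_force: 0.0
```

Call:
apply_moves --motion '[{"xyz": [0, 0, 0], "twist": [0, 0, 0], "claw": 3.5}, {"xyz": [0, 0, 0], "twist": [0, 0, 0], "claw": 3.5}, {"xyz": [0, 0, 0], "twist": [0, 0, 0], "claw": 3.5}, {"xyz": [0, 0, 0], "twist": [0, 0, 0], "claw": 3.5}, {"xyz": [0, 0, 0], "twist": [0, 0, 0], "claw": 3.5}, {"xyz": [0, 0, 0], "twist": [0, 0, 0], "claw": 3.5}, {"xyz": [0, 0, 0], "twist": [0, 0, 0], "claw": 3.5}, {"xyz": [0, 0, 0], "twist": [0, 0, 0], "claw": 3.5}]'

```text
t: 36.67
ee_pos: [601.1, 381.4, 65.6]
tool_rot: [0.362, -0.153, 0.918, 0.06]
force: [-3.7, -2.5, 6.7]
grip_width: 0.518
grip_force: 62.4
```

Run:
```python
from h import *
h=np.load("cur.npy"); err(pick(h[0],h[1],h[4],zc=79)); s=ctrl.sense(); T=pose(s); o=offs(T,h[0],h[1],h[4]); print(o,s["grip_force"]); np.save("off.npy",o)
U=T.copy(); U[2,3]+=170
rows([U,place((594.2+o[1],-258.0),165,dx=o[0])],3.5,spin=1)
```

```text
err mm [ 0.5 -0.4 -0.5] deg [ 0.  -0.   0.1] F [-3.7 -2.5  6.7] w 44.2 q [0.59, 0.21, 1.69, -0.35, 0.54, -1.07]
(0.3365062678335806, -6.458065822713479) 62.42199182510376
[{"xyz": [-2.3, -0.0, -2.5], "twist": [0.0, 0.0, 0.0], "claw": 3.5}, {"xyz": [-2.3, -0.0, -2.5], "twist": [0.0, 0.0, 0.0], "claw": 3.5}, {"xyz": [-2.4, -0.0, -2.5], "twist": [0.0, 0.0, 0.0], "claw": 3.5}, {"xyz": [-2.3, -0.0, -2.4], "twist": [0.0, 0.0, 0.0], "claw": 3.5}, {"xyz": [-2.3, -0.0, -2.5], "twist": [0.0, 0.0, 0.0], "claw": 3.5}, {"xyz": [0.6, -2.1, -0.4], "twist": [-0.2, -0.8, 6.6], "claw": 3.5}, {"xyz": [0.4, -2.1, -0.4], "twist": [-0.3, -0.8, 6.6], "claw": 3.5}, {"xyz": [0.1, -2.2, -0.4], "twist": [-0.2, -0.7, 6.7], "claw": 3.5}]
[{"xyz": [-0.2, -2.2, -0.4], "twist": [-0.2, -0.8, 6.6], "claw": 3.5}, {"xyz": [-0.4, -2.1, -0.5], "twist": [-0.3, -0.8, 6.6], "claw": 3.5}, {"xyz": [-0.6, -2.1, -0.4], "twist": [-0.2, -0.8, 6.6], "claw": 3.5}, {"xyz": [-0.9, -1.9, -0.4], "twist": [-0.2, -0.7, 6.6], "claw": 3.5}, {"xyz": [-1.1, -1.9, -0.5], "twist": [-0.2, -0.8, 6.6], "claw": 3.5}, {"xyz": [-1.4, -1.7, -0.4], "t
[... 724 characters left out ...]
"claw": 3.5}]
[{"xyz": [-2.0, 0.8, -0.1], "twist": [-0.2, -0.8, 6.7], "claw": 3.5}, {"xyz": [-2.0, 1.0, -0.1], "twist": [-0.2, -0.7, 6.6], "claw": 3.5}, {"xyz": [-1.8, 1.2, -0.1], "twist": [-0.3, -0.8, 6.6], "claw": 3.5}, {"xyz": [-1.7, 1.5, -0.0], "twist": [-0.2, -0.8, 6.6], "claw": 3.5}, {"xyz": [-1.5, 1.6, -0.1], "twist": [-0.2, -0.8, 6.6], "claw": 3.5}, {"xyz": [-1.2, 1.8, 0.0], "twist": [-0.3, -0.7, 6.6], "claw": 3.5}, {"xyz": [-1.1, 2.0, 0.1], "twist": [-0.2, -0.8, 6.7], "claw": 3.5}, {"xyz": [-0.9, 2.0, 0.0], "twist": [-0.2, -0.8, 6.6], "claw": 3.5}]
[{"xyz": [-0.6, 2.1, 0.1], "twist": [-0.3, -0.8, 6.6], "claw": 3.5}, {"xyz": [-0.3, 2.2, 0.0], "twist": [-0.2, -0.7, 6.6], "claw": 3.5}]
```

Call:
apply_moves --motion '[{"xyz": [-2.3, 0, -2.5], "twist": [0, 0, 0], "claw": 3.5}, {"xyz": [-2.3, 0, -2.5], "twist": [0, 0, 0], "claw": 3.5}, {"xyz": [-2.4, 0, -2.5], "twist": [0, 0, 0], "claw": 3.5}, {"xyz": [-2.3, 0, -2.4], "twist": [0, 0, 0], "claw": 3.5}, {"xyz": [-2.3, 0, -2.5], "twist": [0, 0, 0], "claw": 3.5}, {"xyz": [-1.6, 0, -1.7], "twist": [0, 0, 0], "claw": 3.5}]'

```text
t: 37.17
ee_pos: [601.5, 381.6, 261.0]
tool_rot: [0.362, -0.153, 0.918, 0.06]
force: [0.3, 0.9, -0.8]
grip_width: 0.525
grip_force: 62.3
```

Call:
apply_moves --motion '[{"xyz": [0.6, -2.1, -0.4], "twist": [-0.2, -0.8, 6.6], "claw": 3.5}, {"xyz": [0.4, -2.1, -0.4], "twist": [-0.3, -0.8, 6.6], "claw": 3.5}, {"xyz": [0.1, -2.2, -0.4], "twist": [-0.2, -0.7, 6.7], "claw": 3.5}]'

```text
t: 37.42
ee_pos: [600.8, 314.7, 252.6]
tool_rot: [0.362, 0.009, 0.923, 0.131]
force: [-0.3, -0.6, -2.2]
grip_width: 0.523
grip_force: 62.3
```

Call:
apply_moves --motion '[{"xyz": [-0.2, -2.2, -0.4], "twist": [-0.2, -0.8, 6.6], "claw": 3.5}, {"xyz": [-0.4, -2.1, -0.5], "twist": [-0.3, -0.8, 6.6], "claw": 3.5}, {"xyz": [-0.6, -2.1, -0.4], "twist": [-0.2, -0.8, 6.6], "claw": 3.5}, {"xyz": [-0.9, -1.9, -0.4], "twist": [-0.2, -0.7, 6.6], "claw": 3.5}, {"xyz": [-1.1, -1.9, -0.5], "twist": [-0.2, -0.8, 6.6], "claw": 3.5}, {"xyz": [-1.4, -1.7, -0.4], "twist": [-0.3, -0.8, 6.7], "claw": 3.5}, {"xyz": [-1.5, -1.6, -0.4], "twist": [-0.2, -0.8, 6.6], "claw": 3.5}, {"xyz": [-1.7, -1.3, -0.3], "twist": [-0.2, -0.8, 6.6], "claw": 3.5}]'

```text
t: 38.08
ee_pos: [601.4, 137.7, 241.8]
tool_rot: [0.314, 0.421, 0.8, 0.291]
force: [0.2, -0.1, -2.1]
grip_width: 0.523
grip_force: 62.3
```

Call:
apply_moves --motion '[{"xyz": [-1.8, -1.2, -0.4], "twist": [-0.3, -0.7, 6.6], "claw": 3.5}, {"xyz": [-2.0, -0.9, -0.4], "twist": [-0.2, -0.8, 6.6], "claw": 3.5}, {"xyz": [-2.1, -0.7, -0.3], "twist": [-0.2, -0.8, 6.7], "claw": 3.5}, {"xyz": [-2.1, -0.5, -0.3], "twist": [-0.3, -0.8, 6.6], "claw": 3.5}, {"xyz": [-2.2, -0.2, -0.2], "twist": [-0.2, -0.7, 6.6], "claw": 3.5}, {"xyz": [-2.2, 0.1, -0.3], "twist": [-0.2, -0.8, 6.6], "claw": 3.5}, {"xyz": [-2.2, 0.3, -0.2], "twist": [-0.3, -0.8, 6.6], "claw": 3.5}, {"xyz": [-2.1, 0.6, -0.2], "twist": [-0.2, -0.8, 6.6], "claw": 3.5}]'

```text
t: 38.75
ee_pos: [600.7, -38.8, 232.1]
tool_rot: [0.199, 0.743, 0.506, 0.391]
force: [0.0, 0.1, -1.7]
grip_width: 0.521
grip_force: 62.3
```

Call:
apply_moves --motion '[{"xyz": [-2.0, 0.8, -0.1], "twist": [-0.2, -0.8, 6.7], "claw": 3.5}, {"xyz": [-2.0, 1.0, -0.1], "twist": [-0.2, -0.7, 6.6], "claw": 3.5}, {"xyz": [-1.8, 1.2, -0.1], "twist": [-0.3, -0.8, 6.6], "claw": 3.5}, {"xyz": [-1.7, 1.5, 0], "twist": [-0.2, -0.8, 6.6], "claw": 3.5}, {"xyz": [-1.5, 1.6, -0.1], "twist": [-0.2, -0.8, 6.6], "claw": 3.5}, {"xyz": [-1.2, 1.8, 0], "twist": [-0.3, -0.7, 6.6], "claw": 3.5}, {"xyz": [-1.1, 2.0, 0.1], "twist": [-0.2, -0.8, 6.7], "claw": 3.5}, {"xyz": [-0.9, 2.0, 0], "twist": [-0.2, -0.8, 6.6], "claw": 3.5}]'

```text
t: 39.42
ee_pos: [600.8, -215.0, 221.3]
tool_rot: [0.041, 0.907, 0.105, 0.407]
force: [1.4, -0.4, -1.5]
grip_width: 0.522
grip_force: 62.3
```

Call:
apply_moves --motion '[{"xyz": [-0.6, 2.1, 0.1], "twist": [-0.3, -0.8, 6.6], "claw": 3.5}, {"xyz": [-0.3, 2.2, 0], "twist": [-0.2, -0.7, 6.6], "claw": 3.5}, {"xyz": [0, 0, 0], "twist": [0, 0, 0], "claw": 3.5}, {"xyz": [0, 0, 0], "twist": [0, 0, 0], "claw": 3.5}, {"xyz": [0, 0, 0], "twist": [0, 0, 0], "claw": 3.5}, {"xyz": [0, 0, 0], "twist": [0, 0, 0], "claw": 3.5}, {"xyz": [0, 0, 0], "twist": [0, 0, 0], "claw": 3.5}, {"xyz": [0, 0, 0], "twist": [0, 0, 0], "claw": 3.5}]'

```text
t: 40.08
ee_pos: [601.3, -257.3, 220.3]
tool_rot: [0.001, 0.917, 0.001, 0.398]
force: [0.2, -0.6, -1.6]
grip_width: 0.522
grip_force: 62.3
```

Run:
```python
from h import *
o=np.load("off.npy"); p=(594.2+o[1],-258.0)
err(place(p,165,dx=o[0])); rows([place(p,140,dx=o[0]),place(p,64,dx=o[0])],3.5,ns=[2,6])
```

```text
err mm [  0.3  -0.7 -22.9] deg [0.  0.1 0.1] F [ 0.2 -0.6 -1.6] w 44.6 q [-0.68, -0.1, 1.72, 0.61, 0.93, 0.67]
[{"xyz": [-1.7, 0.0, 1.6], "twist": [0.0, 0.0, 0.1], "claw": 3.5}, {"xyz": [-1.8, 0.1, 1.7], "twist": [0.0, 0.1, 0.0], "claw": 3.5}, {"xyz": [-0.9, -0.0, 0.9], "twist": [0.0, -0.0, 0.0], "claw": 3.5}, {"xyz": [-0.9, -0.0, 0.8], "twist": [0.0, -0.0, 0.0], "claw": 3.5}, {"xyz": [-1.0, -0.0, 0.9], "twist": [0.0, -0.0, 0.0], "claw": 3.5}, {"xyz": [-0.9, -0.0, 0.8], "twist": [0.0, -0.0, 0.0], "claw": 3.5}, {"xyz": [-0.9, -0.0, 0.9], "twist": [0.0, -0.0, 0.0], "claw": 3.5}, {"xyz": [-0.9, -0.0, 0.9], "twist": [0.0, -0.0, 0.0], "claw": 3.5}]
```

Call:
apply_moves --motion '[{"xyz": [-1.7, 0, 1.6], "twist": [0, 0, 0.1], "claw": 3.5}, {"xyz": [-1.8, 0.1, 1.7], "twist": [0, 0.1, 0], "claw": 3.5}, {"xyz": [-0.9, 0, 0.9], "twist": [0, 0, 0], "claw": 3.5}, {"xyz": [-0.9, 0, 0.8], "twist": [0, 0, 0], "claw": 3.5}, {"xyz": [-1.0, 0, 0.9], "twist": [0, 0, 0], "claw": 3.5}, {"xyz": [-0.9, 0, 0.8], "twist": [0, 0, 0], "claw": 3.5}, {"xyz": [-0.6, 0, 0.6], "twist": [0, 0, 0], "claw": 3.5}, {"xyz": [-0.5, 0, 0.5], "twist": [0, 0, 0], "claw": 3.5}]'

```text
t: 40.75
ee_pos: [601.9, -259.1, 105.9]
tool_rot: [0.0, 0.917, -0.0, 0.399]
force: [-0.8, 0.0, -1.2]
grip_width: 0.524
grip_force: 62.3
```

Call:
apply_moves --motion '[{"xyz": [-0.4, 0, 0.4], "twist": [0, 0, 0], "claw": 3.5}, {"xyz": [-0.3, 0, 0.3], "twist": [0, 0, 0], "claw": 3.5}, {"xyz": [-0.1, 0, 0.1], "twist": [0, 0, 0], "claw": 3.5}, {"xyz": [0, 0, 0], "twist": [0, 0, 0], "claw": 3.5}, {"xyz": [0, 0, 0], "twist": [0, 0, 0], "claw": 3.5}, {"xyz": [0, 0, 0], "twist": [0, 0, 0], "claw": 3.5}]'

```text
t: 41.25
ee_pos: [602.4, -259.4, 95.7]
tool_rot: [0.001, 0.917, -0.0, 0.399]
force: [0.1, 0.1, -1.4]
grip_width: 0.524
grip_force: 62.3
```

Run:
```python
from h import *
o=np.load("off.npy"); p=(594.2+o[1],-258.0)
err(place(p,61,dx=o[0]))
```

```text
err mm [-0.7  1.4 -2.3] deg [ 0.1 -0.1 -0. ] F [ 0.1  0.1 -1.4] w 44.7 q [-0.68, 0.05, 1.84, 0.77, 0.72, 0.43]
```

Call:
apply_moves --motion '[{"xyz": [-0.1, 0, 0.1], "twist": [0, 0, 0], "claw": 3.5}, {"xyz": [0, 0, 0], "twist": [0, 0, 0], "claw": 3.5}, {"xyz": [0, 0, 0], "twist": [0, 0, 0], "claw": 6.2}, {"xyz": [0, 0, 0], "twist": [0, 0, 0], "claw": 6.2}, {"xyz": [0, 0, 0], "twist": [0, 0, 0], "claw": 6.2}, {"xyz": [0, 0, 0], "twist": [0, 0, 0], "claw": 6.2}, {"xyz": [1.1, 0, -1.0], "twist": [0, 0, 0], "claw": 6.2}, {"xyz": [2.2, 0, -2.0], "twist": [0, 0, 0], "claw": 6.2}]'

```text
t: 41.92
ee_pos: [601.0, -257.9, 133.8]
tool_rot: [-0.002, 0.918, -0.001, 0.396]
force: [-0.8, -0.3, 0.1]
grip_width: 0.729
grip_force: 0.0
```

Call:
apply_moves --motion '[{"xyz": [2.2, 0, -2.0], "twist": [0, 0, 0], "claw": 6.2}, {"xyz": [2.2, 0, -2.0], "twist": [0, 0, 0], "claw": 6.2}, {"xyz": [2.2, 0, -2.0], "twist": [0, 0, 0], "claw": 6.2}, {"xyz": [0, 0, 0], "twist": [0, 0, 0], "claw": 6.2}, {"xyz": [0, 0, 0], "twist": [0, 0, 0], "claw": 6.2}, {"xyz": [0, 0, 0], "twist": [0, 0, 0], "claw": 6.2}]'

```text
t: 42.42
ee_pos: [603.5, -259.0, 226.7]
tool_rot: [0.0, 0.917, -0.001, 0.399]
force: [-0.4, 0.3, -0.5]
grip_width: 0.725
grip_force: 0.0
```

Run:
```python
from h import *
print(ctrl.sense()["ee_pos"]); L=np.eye(4); L[:3,:3]=tool([0,0,-1],[0,-1,0]); L[:3,3]=[450,-240,290]; np.save("look2.npy",L); rows([L],6.2)
```

```text
[ 603.53630596 -258.98852862  226.6545809 ]
[{"xyz": [-0.8, -0.3, -2.2], "twist": [0.0, -6.7, -0.0], "claw": 6.2}, {"xyz": [-1.1, -0.2, -2.1], "twist": [0.0, -6.7, -0.0], "claw": 6.2}, {"xyz": [-1.4, -0.3, -2.0], "twist": [0.0, -6.7, -0.0], "claw": 6.2}, {"xyz": [-1.5, -0.3, -1.8], "twist": [0.0, -6.8, -0.0], "claw": 6.2}, {"xyz": [-1.7, -0.2, -1.6], "twist": [0.0, -6.7, -0.0], "claw": 6.2}, {"xyz": [-2.0, -0.3, -1.4], "twist": [0.0, -6.7, -0.1], "claw": 6.2}, {"xyz": [-2.0, -0.3, -1.1], "twist": [0.0, -6.7, 0.0], "claw": 6.2}]
```

Call:
apply_moves --motion '[{"xyz": [-0.8, -0.3, -2.2], "twist": [0, -6.7, 0], "claw": 6.2}, {"xyz": [-1.1, -0.2, -2.1], "twist": [0, -6.7, 0], "claw": 6.2}, {"xyz": [-1.4, -0.3, -2.0], "twist": [0, -6.7, 0], "claw": 6.2}, {"xyz": [-1.5, -0.3, -1.8], "twist": [0, -6.8, 0], "claw": 6.2}, {"xyz": [-1.7, -0.2, -1.6], "twist": [0, -6.7, 0], "claw": 6.2}, {"xyz": [-2.0, -0.3, -1.4], "twist": [0, -6.7, -0.1], "claw": 6.2}, {"xyz": [-2.0, -0.3, -1.1], "twist": [0, -6.7, 0], "claw": 6.2}, {"xyz": [0, 0, 0], "twist": [0, 0, 0], "claw": 6.2}]'

```text
t: 43.08
ee_pos: [450.7, -239.6, 290.5]
tool_rot: [0.0, 1.0, 0.001, -0.002]
force: [0.4, -1.0, -0.1]
grip_width: 0.723
grip_force: 0.0
```

Call:
apply_moves --motion '[{"xyz": [0, 0, 0], "twist": [0, 0, 0], "claw": 6.2}, {"xyz": [0, 0, 0], "twist": [0, 0, 0], "claw": 6.2}, {"xyz": [0, 0, 0], "twist": [0, 0, 0], "claw": 6.2}, {"xyz": [0, 0, 0], "twist": [0, 0, 0], "claw": 6.2}, {"xyz": [0, 0, 0], "twist": [0, 0, 0], "claw": 6.2}]'

```text
t: 43.5
ee_pos: [450.5, -240.0, 289.8]
tool_rot: [0.0, 1.0, 0.0, 0.001]
force: [-0.5, 0.2, -0.3]
grip_width: 0.725
grip_force: 0.0
```

Run:
```python
from h import *
err(np.load("look2.npy")); snap("wrist","w12"); im,_=snap("scene","s12"); im2,_=snap("side","d12")
w=cv2.imread("pics/w12.png")
top=np.hstack([cv2.resize(im[180:380,160:360],(300,300)),cv2.resize(im2[150:290,270:410],(300,300))])
cv2.imwrite("pics/c12.png",np.vstack([top,cv2.resize(w[0:300],(600,281))]))
```

```text
err mm [-0.5  0.   0.2] deg [ 0.  -0.1  0. ] F [-0.5  0.2 -0.3] w 61.9 q [-0.56, 0.01, 1.28, 0.0, 1.85, 1.01]
```

View pics/c12.png

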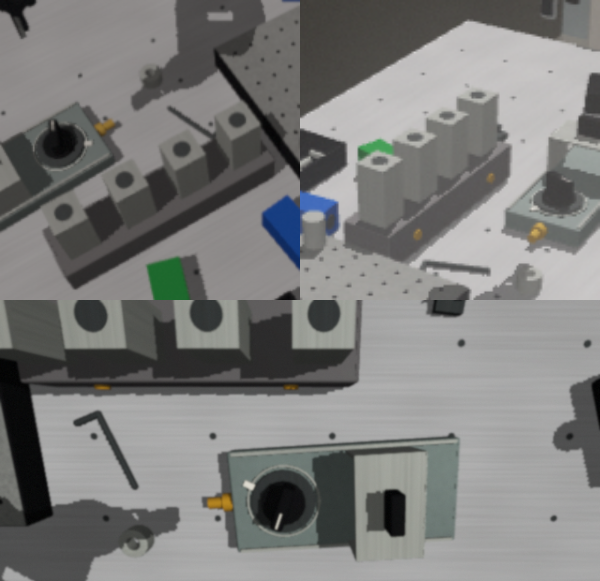

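View pics/w12.png

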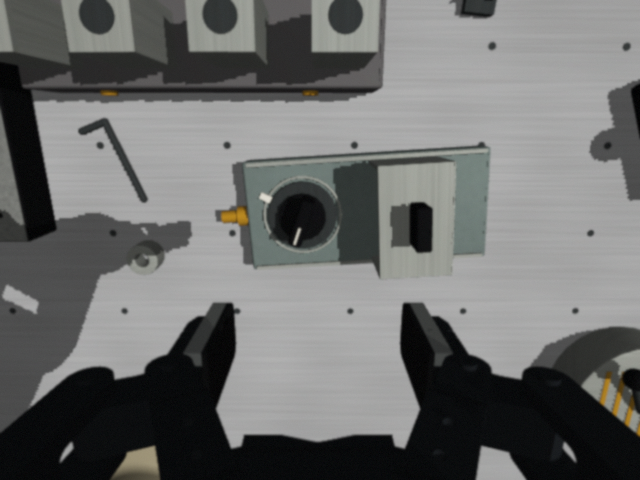

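All four cans stand seated on the pegs, with closed ends up. In the wrist view the dial ring is centred at ≈(300,214), the white mark at ≈(265,198), the pointer line at ≈(296,237), and the guard tab at ≈(421,228). The mark is about 100° clockwise of the pointer.

```bash
python3 - <<'E'
from h import *
im,C=load("w12"); im1,C1=load("w1")
def whites(im,x0,x1,y0,y1,thr=185):
    r=im[y0:y1,x0:x1]; m=((r.min(2)>thr)).astype(np.uint8)
    n,l,st,ce=cv2.connectedComponentsWithStats(m)
    return [(st[i,4],ce[i]+[x0,y0],np.argwhere(l==i)[:,::-1]+[x0,y0]) for i in range(1,n) if st[i,4]>5]
for w in whites(im,255,345,172,258): print("w12",w[0],w[1].round(1), w[2].min(0),w[2].max(0))
for w in whites(im1,190,275,375,440): print("w1",w[0],w[1].round(1), w[2].min(0),w[2].max(0))
tab=cv2.inRange(im[190:265,380:450],(0,0,0),(45,45,45)); M=cv2.moments(tab,True); print("dark tab px",M["m10"]/M["m00"]+380,M["m01"]/M["m00"]+190)
c=plane(C,[(301,214)],33)[0]; print("ring centre",c.round(1))
# regulator edges
print("reg corners z30",plane(C,[(247,163),(490,149),(485,254),(255,267)],30).round(1).tolist())
E
python3 - <<'E'
import cv2
im=cv2.imread("pics/w12.png"); cv2.imwrite("pics/c13.png",cv2.resize(im[160:280,240:470],None,fx=3.4,fy=3.4,interpolation=cv2.INTER_CUBIC))
E
```

```text
w12 49 [265.1 197.5] [260 194] [270 201]
w1 59 [239.1 395.4] [235 391] [243 400]
dark tab px 420.04249011857706 226.4911067193676
ring centre [ 430. -222.   33.]
reg corners z30 [[483.4, -166.4, 30.0], [497.8, -417.6, 30.0], [384.0, -425.7, 30.0], [368.8, -169.8, 30.0]]
```

View pics/c13.png

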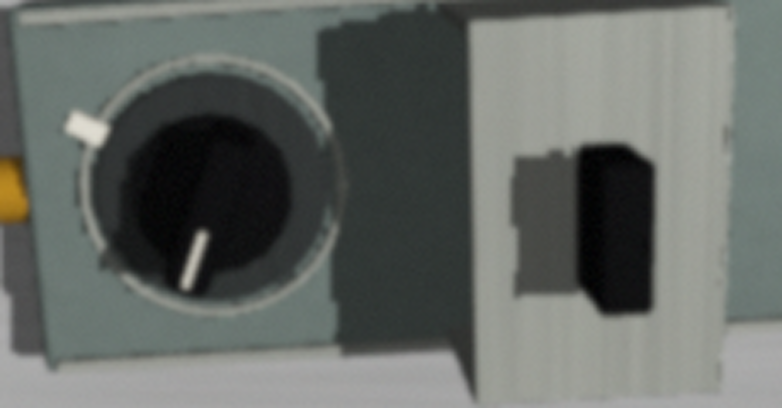

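Run:
```python
from h import *
im,C=load("w12"); im1,C1=load("w1")
m=tri(C,[(265.1,197.5)],C1,[(239.1,395.4)]); print("mark tri",m.round(1))
c=plane(C,[(302.3,214.1)],33)[0]; mk=plane(C,[(265.1,197.5)],34)[0]; p=plane(C,[(294.7,245.3),(300.3,228.2)],74)
tab=plane(C,[(425.3,230)],124)[0]
print("c",c,"mark",mk,np.linalg.norm((mk-c)[:2]),"ptr",p,np.linalg.norm((p-c)[:,:2],axis=1),"tab",tab,np.linalg.norm((tab-c)[:2]))
am=np.degrees(np.arctan2(*(mk-c)[1::-1])); ap=np.degrees(np.arctan2(*(p[0]-c)[1::-1])); al=np.degrees(np.arctan2(*(p[0]-p[1])[1::-1]))
print("mark",am,"ptr",ap,"line",al,"clockwise turn",(ap-am)%360,(al-am)%360, "slide dir",(c-tab)[:2]/np.linalg.norm((c-tab)[:2]))
# side/scene tri of tab & knob from pictures: reproject for check
S,D=cam("scene"),cam("side"); print(proj(S,[[c[0],c[1],74],tab]).round(),proj(D,[[c[0],c[1],74],tab]).round())
```

```text
mark tri [[ 447.3 -184.2   32.5    0.7]]
c [ 429.87048418 -223.42102145   33.        ] mark [ 447.96156812 -184.4260201    34.        ] 42.987177721238396 ptr [[ 407.35746931 -217.10871875   74.        ]
 [ 424.77870078 -222.84561775   74.        ]] [23.38121049  5.12419238] tab [ 435.95086945 -331.29390695  124.        ] 108.04411373545695
mark 65.11183938852368 ptr 164.3373215788474 line 161.7730263410972 clockwise turn 99.22548219032372 96.66118695257352 slide dir [-0.05627688  0.9984152 ]
[[195. 268.]
 [143. 282.]] [[391. 232.]
 [406. 205.]]
```

```bash
cat >> h.py <<'E'
def down(x,y,z,b):
    T=np.eye(4); b=np.radians(b); T[:3,:3]=tool([0,0,-1],[np.cos(b),np.sin(b),0]); T[:3,3]=[x,y,z]; return T
def yaw(T): return np.degrees(np.arctan2(T[1,1],T[0,1]))
E
python3 - <<'E'
from h import *
rows([down(429.9,-223.4,150,73)],4.0,spin=-1)
E
```

```text
[{"xyz": [-0.1, -0.1, 0.6], "twist": [0.0, 0.0, -6.8], "claw": 4.0}, {"xyz": [-0.1, -0.0, 0.6], "twist": [0.0, 0.0, -6.8], "claw": 4.0}, {"xyz": [-0.0, -0.1, 0.6], "twist": [0.0, 0.0, -6.8], "claw": 4.0}, {"xyz": [-0.1, -0.1, 0.5], "twist": [0.0, 0.0, -6.8], "claw": 4.0}, {"xyz": [-0.0, -0.1, 0.6], "twist": [0.0, 0.0, -6.8], "claw": 4.0}, {"xyz": [-0.1, -0.1, 0.6], "twist": [0.0, 0.0, -6.7], "claw": 4.0}, {"xyz": [0.0, -0.1, 0.6], "twist": [0.0, 0.0, -6.8], "claw": 4.0}, {"xyz": [0.0, -0.2, 0.6], "twist": [0.0, 0.0, -6.8], "claw": 4.0}]
[{"xyz": [0.0, -0.1, 0.6], "twist": [0.0, 0.0, -6.8], "claw": 4.0}, {"xyz": [0.0, -0.1, 0.5], "twist": [0.0, 0.0, -6.8], "claw": 4.0}, {"xyz": [0.1, -0.1, 0.6], "twist": [0.0, 0.0, -6.8], "claw": 4.0}, {"xyz": [0.0, -0.1, 0.6], "twist": [0.0, 0.0, -6.8], "claw": 4.0}, {"xyz": [0.1, -0.1, 0.6], "twist": [0.0, 0.0, -6.8], "claw": 4.0}, {"xyz": [0.0, -0.1, 0.6], "twist": [0.0, 0.0, -6.8], "claw": 4.0}, {"xyz": [0.1, -0.0, 0.6], "twist": [0.0, 0.0, -6.8], "claw": 4.0}, {"xyz": [0.1, -0.1, 0.5], "twist": [0.0, 0.1, -6.8], "claw": 4.0}]
[{"xyz": [0.1, -0.1, 0.6], "twist": [0.0, -0.0, -6.7], "claw": 4.0}, {"xyz": [0.1, -0.0, 0.6], "twist": [0.0, -0.0, -6.8], "claw": 4.0}, {"xyz": [0.1, -0.1, 0.6], "twist": [0.0, -0.0, -6.8], "claw": 4.0}, {"xyz": [0.1, 0.0, 0.6], "twist": [0.1, -0.0, -6.8], "claw": 4.0}, {"xyz": [0.1, -0.0, 0.6], "twist": [-0.0, -0.0, -6.8], "claw": 4.0}, {"xyz": [0.1, 0.0, 0.5], "twist": [-0.0, -0.0, -6.8], "claw": 4.0}, {"xyz": [0.1, 0.0, 0.6], "twist": [-0.0, -0.0, -6.8], "claw": 4.0}, {"xyz": [0.1, 0.0, 0.6], "twist": [-0.0, -0.0, -6.8], "claw": 4.0}]
```

Call:
apply_moves --motion '[{"xyz": [0, 0, 0.6], "twist": [0, 0, -6.8], "claw": 4.0}, {"xyz": [0, 0, 0.6], "twist": [0, 0, -6.8], "claw": 4.0}, {"xyz": [0, 0, 0.6], "twist": [0, 0, -6.8], "claw": 4.0}, {"xyz": [0, 0, 0.6], "twist": [0, 0, -6.8], "claw": 4.0}, {"xyz": [0, 0, 0.6], "twist": [0, 0, -6.8], "claw": 4.0}, {"xyz": [0, 0, 0.6], "twist": [0, 0, -6.8], "claw": 4.0}, {"xyz": [0, 0, 0.6], "twist": [0, 0, -6.8], "claw": 4.0}, {"xyz": [0, 0, 0.6], "twist": [0, 0, -6.8], "claw": 4.0}]'

```text
t: 44.32
ee_pos: [450.7, -240.0, 242.0]
tool_rot: [0.001, 0.888, 0.46, 0.0]
force: [-0.5, -0.3, -0.3]
grip_width: 0.468
grip_force: 0.0
```

Call:
apply_moves --motion '[{"xyz": [0, 0, 0.6], "twist": [0, 0, -6.8], "claw": 4.0}, {"xyz": [0, 0, 0.6], "twist": [0, 0, -6.8], "claw": 4.0}, {"xyz": [0, 0, 0.6], "twist": [0, 0, -6.8], "claw": 4.0}, {"xyz": [0, 0, 0.6], "twist": [0, 0, -6.8], "claw": 4.0}, {"xyz": [0, 0, 0.6], "twist": [0, 0, -6.8], "claw": 4.0}, {"xyz": [0, 0, 0.6], "twist": [0, 0, -6.8], "claw": 4.0}, {"xyz": [0, 0, 0.6], "twist": [0, 0, -6.8], "claw": 4.0}, {"xyz": [0, 0, 0.6], "twist": [0, 0, -6.8], "claw": 4.0}]'

```text
t: 44.98
ee_pos: [450.8, -240.0, 194.0]
tool_rot: [0.001, 0.58, 0.815, 0.0]
force: [-0.3, 0.5, -0.5]
grip_width: 0.466
grip_force: 0.0
```

Call:
apply_moves --motion '[{"xyz": [0, 0, 0.6], "twist": [0, 0, -6.8], "claw": 4.0}, {"xyz": [0, 0, 0.6], "twist": [0, 0, -6.8], "claw": 4.0}, {"xyz": [0, 0, 0.6], "twist": [0, 0, -6.8], "claw": 4.0}, {"xyz": [0, 0, 0.6], "twist": [0, 0, -6.8], "claw": 4.0}, {"xyz": [0, 0, 0.6], "twist": [0, 0, -6.8], "claw": 4.0}, {"xyz": [0, 0, 0.6], "twist": [0, 0, -6.8], "claw": 4.0}, {"xyz": [0, 0, 0.6], "twist": [0, 0, -6.8], "claw": 4.0}, {"xyz": [0, 0, 0.6], "twist": [0, 0, -6.8], "claw": 4.0}]'

```text
t: 45.65
ee_pos: [450.8, -240.1, 146.0]
tool_rot: [0.001, 0.143, 0.99, -0.0]
force: [0.6, -0.2, 0.8]
grip_width: 0.469
grip_force: 0.0
```

Call:
apply_moves --motion '[{"xyz": [0, 0, 0], "twist": [0, 0, 0], "claw": 4.0}, {"xyz": [0, 0, 0], "twist": [0, 0, 0], "claw": 4.0}, {"xyz": [0, 0, 0], "twist": [0, 0, 0], "claw": 4.0}, {"xyz": [0, 0, 0], "twist": [0, 0, 0], "claw": 4.0}]'

```text
t: 45.98
ee_pos: [451.0, -240.2, 146.8]
tool_rot: [0.001, 0.147, 0.989, -0.0]
force: [0.6, 0.1, 0.0]
grip_width: 0.466
grip_force: 0.0
```

Run:
```python
from h import *
T=pose(ctrl.sense()); G=down(429.9,-223.4,50,73); err(G); print(yaw(T)); rows([down(429.9,-223.4,110,73),G],4.0,ns=[2,4])
```

```text
err mm [-21.1  16.8 -96.8] deg [-0.   0.1  0.1] F [0.6 0.1 0. ] w 39.8 q [-0.56, 0.04, 1.53, -0.0, 1.57, -1.84]
73.0865842557146
[{"xyz": [1.3, 0.5, 1.8], "twist": [-0.0, 0.1, 0.0], "claw": 4.0}, {"xyz": [1.2, 0.5, 1.9], "twist": [-0.0, 0.0, 0.1], "claw": 4.0}, {"xyz": [0.0, -0.0, 1.5], "twist": [-0.0, 0.0, -0.0], "claw": 4.0}, {"xyz": [0.0, -0.0, 1.5], "twist": [-0.0, 0.0, -0.0], "claw": 4.0}, {"xyz": [0.0, -0.0, 1.5], "twist": [-0.0, 0.0, -0.0], "claw": 4.0}, {"xyz": [0.0, -0.0, 1.5], "twist": [-0.0, 0.0, -0.0], "claw": 4.0}]
```

Call:
apply_moves --motion '[{"xyz": [1.3, 0.5, 1.8], "twist": [0, 0.1, 0], "claw": 4.0}, {"xyz": [1.2, 0.5, 1.9], "twist": [0, 0, 0.1], "claw": 4.0}, {"xyz": [0, 0, 1.5], "twist": [0, 0, 0], "claw": 4.0}, {"xyz": [0, 0, 1.5], "twist": [0, 0, 0], "claw": 4.0}, {"xyz": [0, 0, 1.5], "twist": [0, 0, 0], "claw": 4.0}, {"xyz": [0, 0, 1.3], "twist": [0, 0, 0], "claw": 4.0}, {"xyz": [0, 0, 0], "twist": [0, 0, 0], "claw": 4.0}, {"xyz": [0, 0, 0], "twist": [0, 0, 0], "claw": 4.0}]'

```text
t: 46.65
ee_pos: [429.5, -223.2, 51.3]
tool_rot: [-0.001, 0.147, 0.989, 0.0]
force: [0.5, -0.3, 0.3]
grip_width: 0.468
grip_force: 0.0
```

Call:
apply_moves --motion '[{"xyz": [0, 0, 0], "twist": [0, 0, 0], "claw": 4.0}, {"xyz": [0, 0, 0], "twist": [0, 0, 0], "claw": 0.8}, {"xyz": [0, 0, 0], "twist": [0, 0, 0], "claw": 0.8}, {"xyz": [0, 0, 0], "twist": [0, 0, 0], "claw": 0.8}, {"xyz": [0, 0, 0], "twist": [0, 0, 0], "claw": 0.8}, {"xyz": [0, 0, 0], "twist": [0, 0, 0], "claw": 0.8}, {"xyz": [0, 0, 0], "twist": [0, 0, 0], "claw": 0.8}, {"xyz": [0, 0, 0], "twist": [0, 0, 0], "claw": 0.8}]' --grip_force 35

```text
t: 47.32
ee_pos: [429.6, -223.3, 51.3]
tool_rot: [-0.0, 0.147, 0.989, -0.0]
force: [0.7, -0.2, -1.0]
grip_width: 0.099
grip_force: 0.0
```

Run:
```python
from h import *
s=ctrl.sense();T=pose(s); err(down(429.9,-223.4,52,73)); print("yaw",yaw(T),"turn to",65.1-90,s["torque"],s["grip_force"]);
```

```text
err mm [ 0.3 -0.1  0.7] deg [-0.  -0.1  0.1] F [ 0.7 -0.2 -1. ] w 8.4 q [-0.56, 0.05, 1.72, -0.0, 1.38, -1.83]
yaw 73.12256627251867 turn to -24.900000000000006 [0.01398076 0.02519867 0.00136268] 0.0
```

Run:
```python
from h import *
w,_=snap("wrist","w14"); im2,_=snap("side","d14"); im,_=snap("scene","s14")
cv2.imwrite("pics/c14.png",np.hstack([cv2.resize(w[200:480,140:500],(386,300)),cv2.resize(im2[180:270,350:450],(333,300))]))
```

```text
(no output)
```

View pics/c14.png

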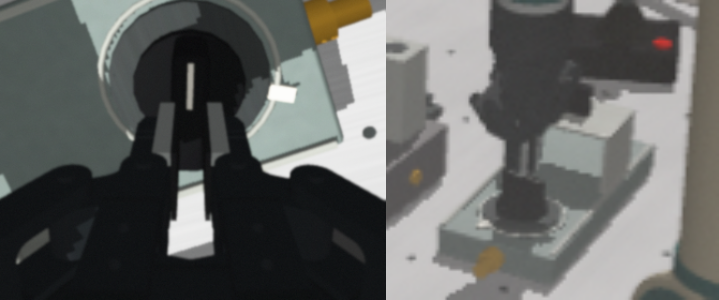

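The wrist crop shows the bar lying between the fingertips with the pointer line at crop (190,85), but there is no grip force yet. I'll close further.

Call:
apply_moves --motion '[{"xyz": [0, 0, 0], "twist": [0, 0, 0], "claw": 0}, {"xyz": [0, 0, 0], "twist": [0, 0, 0], "claw": 0}, {"xyz": [0, 0, 0], "twist": [0, 0, 0], "claw": 0}, {"xyz": [0, 0, 0], "twist": [0, 0, 0], "claw": 0}, {"xyz": [0, 0, 0], "twist": [0, 0, 0], "claw": 0}]' --grip_force 40

```text
t: 47.88
ee_pos: [429.7, -223.3, 51.3]
tool_rot: [-0.0, 0.147, 0.989, -0.0]
force: [-0.7, 0.1, 0.4]
grip_width: -0.001
grip_force: 0.0
```

Run:
```python
from h import *
w,_=snap("wrist","w15"); im2,_=snap("side","d15"); im,_=snap("scene","s15")
cv2.imwrite("pics/c15.png",np.hstack([cv2.resize(w[210:400,220:410],(400,400),interpolation=cv2.INTER_CUBIC),cv2.resize(im2[190:270,360:440],(400,400),interpolation=cv2.INTER_CUBIC)]))
print(ctrl.sense()["grip_force"],ctrl.sense()["torque"],ctrl.sense()["joint_efforts"].round(2))
```

```text
0.0 [-0.04198037  0.01409777 -0.03140114] [ -0.   -35.19 -33.23  -0.     0.    -0.  ]
```

View pics/c15.png

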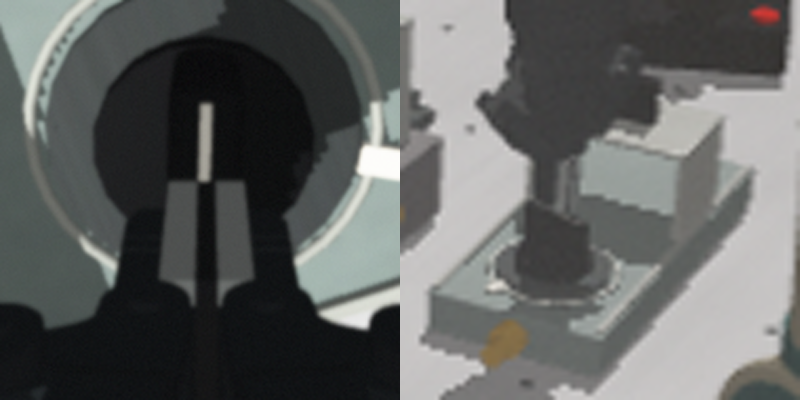

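The crops show the fingers shut just above the bar, in both the wrist view (tips at crop y≈180) and the side view. The real tips reach less far than I took them to, so I'll open, go lower in force-checked steps, and close again.

Call:
apply_moves --motion '[{"xyz": [0, 0, 0], "twist": [0, 0, 0], "claw": 4.0}, {"xyz": [0, 0, 0], "twist": [0, 0, 0], "claw": 4.0}, {"xyz": [0, 0, 0], "twist": [0, 0, 0], "claw": 4.0}, {"xyz": [0, 0, 0], "twist": [0, 0, 0], "claw": 4.0}, {"xyz": [0, 0, 0.4], "twist": [0, 0, 0], "claw": 4.0}, {"xyz": [0, 0, 0.4], "twist": [0, 0, 0], "claw": 4.0}, {"xyz": [0, 0, 0.2], "twist": [0, 0, 0], "claw": 4.0}, {"xyz": [0, 0, 0], "twist": [0, 0, 0], "claw": 4.0}]'

```text
t: 48.7
ee_pos: [429.2, -223.0, 40.3]
tool_rot: [-0.001, 0.147, 0.989, 0.0]
force: [-0.3, -0.3, -0.4]
grip_width: 0.469
grip_force: 0.0
```

Call:
apply_moves --motion '[{"xyz": [0, 0, 0.3], "twist": [0, 0, 0], "claw": 4.0}, {"xyz": [0, 0, 0.2], "twist": [0, 0, 0], "claw": 4.0}, {"xyz": [0, 0, 0], "twist": [0, 0, 0], "claw": 4.0}, {"xyz": [0, 0, 0], "twist": [0, 0, 0], "claw": 4.0}]'

```text
t: 49.03
ee_pos: [429.6, -223.3, 36.1]
tool_rot: [-0.001, 0.147, 0.989, -0.0]
force: [-0.3, 0.0, 0.1]
grip_width: 0.468
grip_force: 0.0
```

Run:
```python
from h import *
err(down(429.9,-223.4,36,73))
w,C=snap("wrist","w16")
g=cv2.cvtColor(w,cv2.COLOR_BGR2GRAY)
for v in range(262,330,6): print(v,g[v,270:366:4].tolist())
```

```text
err mm [ 0.3 -0.1 -0.1] deg [-0.  -0.1  0.1] F [-0.3  0.   0.1] w 40.0 q [-0.56, 0.07, 1.73, -0.0, 1.34, -1.83]
262 [28, 36, 30, 19, 15, 16, 15, 17, 16, 13, 13, 15, 13, 11, 13, 9, 13, 15, 17, 14, 17, 15, 20, 13]
268 [34, 31, 19, 18, 16, 15, 17, 16, 14, 15, 16, 14, 14, 18, 15, 18, 14, 17, 15, 16, 17, 15, 17, 15]
274 [34, 34, 16, 14, 18, 18, 16, 17, 16, 17, 16, 74, 144, 30, 16, 17, 13, 14, 16, 14, 19, 19, 18, 14]
280 [35, 33, 23, 16, 16, 17, 15, 14, 14, 17, 17, 92, 174, 34, 16, 16, 14, 18, 14, 18, 17, 16, 16, 18]
286 [35, 29, 14, 18, 19, 16, 17, 18, 16, 16, 23, 185, 174, 26, 16, 17, 15, 16, 18, 17, 18, 17, 20, 16]
292 [34, 36, 16, 17, 18, 19, 16, 11, 15, 16, 18, 111, 172, 22, 14, 14, 14, 16, 16, 19, 17, 17, 19, 15]
298 [34, 35, 30, 17, 16, 17, 17, 13, 14, 18, 35, 127, 172, 19, 16, 18, 16, 18, 18, 18, 16, 15, 17, 19]
304 [34, 35, 33, 19, 21, 25, 17, 14, 17, 16, 31, 213, 163, 18, 15, 16, 15, 18, 16, 18, 16, 17, 16, 22]
310 [36, 34, 32, 33, 32, 32, 33, 18, 17, 17, 17, 145, 160, 18, 16, 14, 15, 17, 17, 17, 14, 17, 17, 14]
316 [33, 31, 34, 33, 33, 34, 30, 16, 15, 15, 16, 148, 158, 18, 16, 16, 11, 17, 19, 19, 18, 20, 15, 28]
322 [71, 32, 33, 30, 32, 31, 31, 18, 15, 15, 16, 19, 20, 20, 15, 17, 11, 18, 14, 18, 16, 15, 19, 46]
328 [91, 84, 33, 34, 33, 34, 32, 16, 16, 16, 18, 17, 16, 17, 19, 15, 14, 18, 18, 15, 19, 22, 77, 88]
```

Call:
apply_moves --motion '[{"xyz": [0, 0, 0], "twist": [0, 0, 0], "claw": 0.4}, {"xyz": [0, 0, 0], "twist": [0, 0, 0], "claw": 0.4}, {"xyz": [0, 0, 0], "twist": [0, 0, 0], "claw": 0.4}, {"xyz": [0, 0, 0], "twist": [0, 0, 0], "claw": 0.4}, {"xyz": [0, 0, 0], "twist": [0, 0, 0], "claw": 0.4}, {"xyz": [0, 0, 0], "twist": [0, 0, 0], "claw": 0.4}, {"xyz": [0, 0, 0], "twist": [0, 0, 0], "claw": 0.4}]' --grip_force 40

```text
t: 49.67
ee_pos: [429.7, -223.8, 36.6]
tool_rot: [-0.0, 0.147, 0.989, -0.001]
force: [-3.4, -4.0, 2.8]
grip_width: 0.148
grip_force: 43.3
```

Run:
```python
from h import *
err(down(429.9,-223.4,36,73)); s=ctrl.sense(); print(s["grip_force"],s["torque"].round(2),yaw(pose(s)))
```

```text
err mm [ 0.2  0.4 -0.6] deg [-0.1 -0.   0.1] F [-3.4 -4.   2.8] w 12.6 q [-0.56, 0.07, 1.73, -0.0, 1.34, -1.83]
43.30531597137451 [-0.74  0.41 -0.  ] 73.11379824315196
```

Gripped the bar (12.6 mm, 43 N). Now I turn it clockwise 98°.

Call:
apply_moves --motion '[{"xyz": [0, 0, 0], "twist": [0, 0, 7.0], "claw": 0.4}, {"xyz": [0, 0, 0], "twist": [0, 0, 7.0], "claw": 0.4}, {"xyz": [0, 0, 0], "twist": [0, 0, 7.0], "claw": 0.4}, {"xyz": [0, 0, 0], "twist": [0, 0, 7.0], "claw": 0.4}, {"xyz": [0, 0, 0], "twist": [0, 0, 7.0], "claw": 0.4}, {"xyz": [0, 0, 0], "twist": [0, 0, 7.0], "claw": 0.4}, {"xyz": [0, 0, 0], "twist": [0, 0, 7.0], "claw": 0.4}, {"xyz": [0, 0, 0], "twist": [0, 0, 7.0], "claw": 0.4}]'

```text
t: 50.33
ee_pos: [428.8, -224.8, 36.6]
tool_rot: [-0.0, 0.597, 0.803, -0.002]
force: [-7.2, -8.1, 4.7]
grip_width: 0.145
grip_force: 43.5
```

Call:
apply_moves --motion '[{"xyz": [0, 0, 0], "twist": [0, 0, 7.0], "claw": 0.4}, {"xyz": [0, 0, 0], "twist": [0, 0, 7.0], "claw": 0.4}, {"xyz": [0, 0, 0], "twist": [0, 0, 7.0], "claw": 0.4}, {"xyz": [0, 0, 0], "twist": [0, 0, 7.0], "claw": 0.4}, {"xyz": [0, 0, 0], "twist": [0, 0, 7.0], "claw": 0.4}, {"xyz": [0, 0, 0], "twist": [0, 0, 7.0], "claw": 0.4}, {"xyz": [0, 0, 0], "twist": [0, 0, 0], "claw": 0.4}, {"xyz": [0, 0, 0], "twist": [0, 0, 0], "claw": 0.4}]'

```text
t: 51.0
ee_pos: [427.7, -224.8, 36.6]
tool_rot: [-0.0, 0.843, 0.538, -0.003]
force: [-12.5, -6.9, 8.6]
grip_width: 0.148
grip_force: 43.9
```

Call:
apply_moves --motion '[{"xyz": [0, 0, 0], "twist": [0, 0, 0], "claw": 0.4}, {"xyz": [0, 0, 0], "twist": [0, 0, 0], "claw": 0.4}, {"xyz": [0, 0, 0], "twist": [0, 0, 0], "claw": 0.4}, {"xyz": [0, 0, 0], "twist": [0, 0, 0], "claw": 0.4}]'

```text
t: 51.33
ee_pos: [427.7, -224.7, 36.6]
tool_rot: [-0.0, 0.843, 0.538, -0.003]
force: [-12.3, -7.3, 8.6]
grip_width: 0.148
grip_force: 43.9
```

Run:
```python
from h import *
err(down(429.9,-223.4,36,-24.9)); s=ctrl.sense(); print(s["grip_force"],s["torque"].round(2),yaw(pose(s)))
```

```text
err mm [ 2.2  1.3 -0.6] deg [-0.2  0.3 -0. ] F [-12.3  -7.3   8.6] w 12.6 q [-0.56, 0.07, 1.73, -0.01, 1.35, -0.12]
43.89790177345276 [-1.26  2.16 -0.02] -24.933322971505646
```

Call:
apply_moves --motion '[{"xyz": [0, 0, 0], "twist": [0, 0, 0], "claw": 4.0}, {"xyz": [0, 0, 0], "twist": [0, 0, 0], "claw": 4.0}, {"xyz": [0, 0, 0], "twist": [0, 0, 0], "claw": 4.0}, {"xyz": [0, 0, 0], "twist": [0, 0, 0], "claw": 4.0}, {"xyz": [0, 0, -2.0], "twist": [0, 0, 0], "claw": 4.0}, {"xyz": [0, 0, -3.5], "twist": [0, 0, 0], "claw": 4.0}, {"xyz": [0, 0, -3.5], "twist": [0, 0, 0], "claw": 4.0}, {"xyz": [0, 0, -3.5], "twist": [0, 0, 0], "claw": 4.0}]'

```text
t: 52.0
ee_pos: [429.6, -222.6, 162.4]
tool_rot: [-0.001, 0.843, 0.538, -0.0]
force: [0.8, -1.1, 0.6]
grip_width: 0.467
grip_force: 0.0
```

Call:
apply_moves --motion '[{"xyz": [0, 0, -3.5], "twist": [0, 0, 0], "claw": 4.0}, {"xyz": [0, 0, -3.5], "twist": [0, 0, 0], "claw": 4.0}, {"xyz": [0, 0, 0], "twist": [0, 0, 0], "claw": 4.0}, {"xyz": [0, 0, 0], "twist": [0, 0, 0], "claw": 4.0}, {"xyz": [0, 0, 0], "twist": [0, 0, 0], "claw": 4.0}, {"xyz": [0, 0, 0], "twist": [0, 0, 0], "claw": 4.0}, {"xyz": [0, 0, 0], "twist": [0, 0, 0], "claw": 4.0}]'

```text
t: 52.58
ee_pos: [429.4, -222.8, 229.5]
tool_rot: [-0.002, 0.843, 0.538, -0.001]
force: [0.8, -0.2, -0.7]
grip_width: 0.472
grip_force: 0.0
```

Run:
```python
from h import *
w,C=snap("wrist","w17"); K=np.array([429.,-224.])
e=proj(C,[[429,-224,74],[447.7,-184.3,33],[436,-335,124]]); print("knob top, mark, tab px",e.round())
u,v=e[0].astype(int); r=75
sub=w[max(0,v-r):v+r,max(0,u-r):u+r]; m=(sub.min(2)>140).astype(np.uint8)
n,l,st,ce=cv2.connectedComponentsWithStats(m)
for i in range(1,n):
    if st[i,4]>8:
        P=np.argwhere(l==i)[:,::-1]+[max(0,u-r),max(0,v-r)]
        q=plane(C,P,74)[:,:2]; vx,vy,x0,y0=cv2.fitLine(q.astype(np.float32),cv2.DIST_L2,0,.01,.01).ravel()
        print(st[i,4],ce[i]+[max(0,u-r),max(0,v-r)],"z74:",q.mean(0).round(1),"line deg",np.degrees(np.arctan2(vy,vx)).round(1),"z33:",plane(C,[P.mean(0)],33)[0,:2].round(1))
cv2.imwrite("pics/c17.png",cv2.resize(w[:,:],(800,600)))
print(yaw(pose(ctrl.sense())))
```

```text
knob top, mark, tab px [[318. 217.]
 [319. 158.]
 [387. 356.]]
69 [247.71014493 144.47826087] z74: [ 403.5 -148.3] line deg -4.4 z33: [ 396.3 -147.2]
1553 [379.39407598 167.88795879] z74: [ 489.4 -208.1] line deg 84.6 z33: [ 493.1 -214.4]
369 [338.75067751 177.46341463] z74: [ 457.4 -201.7] line deg -76.5 z33: [ 456.9 -207. ]
232 [284.52586207 215.48706897] z74: [ 404.5 -211.3] line deg 79.7 z33: [ 397.5 -217.8]
59 [317.23728814 201.49152542] z74: [ 433.6 -211.7] line deg 62.7 z33: [ 430.3 -218.6]
2679 [260.64053751 258.63680478] z74: [ 369.8 -236.2] line deg 80.0 z33: [ 358.4 -245.9]
64 [387.1875 288.8125] z74: [ 456.3 -306. ] line deg -6.3 z33: [ 455.8 -324.9]
-24.869248249434303
```

Run:
```python
from h import *
w,C=load("w17"); m=(w[135:175,295:345].min(2)>185).astype(np.uint8); n,l,st,ce=cv2.connectedComponentsWithStats(m)
for i in range(1,n):
    if st[i,4]>8: print("mark?",st[i,4],ce[i]+[295,135],plane(C,[ce[i]+[295,135]],33)[0].round(1))
rows([down(435.7,-335,150,-86.7)],6.0)
```

```text
mark? 99 [318.91919192 158.14141414] [ 447.9 -184.1   33. ]
[{"xyz": [-1.0, 0.5, 0.8], "twist": [-0.0, 0.0, 6.2], "claw": 6.0}, {"xyz": [-0.9, 0.7, 0.8], "twist": [-0.0, 0.0, 6.2], "claw": 6.0}, {"xyz": [-0.9, 0.7, 0.8], "twist": [-0.0, 0.0, 6.1], "claw": 6.0}, {"xyz": [-0.7, 0.8, 0.8], "twist": [-0.1, 0.1, 6.2], "claw": 6.0}, {"xyz": [-0.7, 0.9, 0.8], "twist": [0.0, -0.0, 6.2], "claw": 6.0}, {"xyz": [-0.6, 1.0, 0.8], "twist": [-0.0, -0.0, 6.2], "claw": 6.0}, {"xyz": [-0.5, 1.0, 0.8], "twist": [-0.0, -0.0, 6.2], "claw": 6.0}, {"xyz": [-0.3, 1.1, 0.8], "twist": [-0.0, 0.0, 6.2], "claw": 6.0}]
[{"xyz": [-0.3, 1.1, 0.8], "twist": [-0.1, 0.0, 6.1], "claw": 6.0}, {"xyz": [-0.1, 1.1, 0.8], "twist": [0.0, 0.0, 6.2], "claw": 6.0}]
```

Call:
apply_moves --motion '[{"xyz": [-1.0, 0.5, 0.8], "twist": [0, 0, 6.2], "claw": 6.0}, {"xyz": [-0.9, 0.7, 0.8], "twist": [0, 0, 6.2], "claw": 6.0}, {"xyz": [-0.9, 0.7, 0.8], "twist": [0, 0, 6.1], "claw": 6.0}, {"xyz": [-0.7, 0.8, 0.8], "twist": [0, 0, 6.2], "claw": 6.0}, {"xyz": [-0.7, 0.9, 0.8], "twist": [0, 0, 6.2], "claw": 6.0}, {"xyz": [-0.6, 1.0, 0.8], "twist": [0, 0, 6.2], "claw": 6.0}, {"xyz": [-0.5, 1.0, 0.8], "twist": [0, 0, 6.2], "claw": 6.0}, {"xyz": [-0.3, 1.1, 0.8], "twist": [0, 0, 6.2], "claw": 6.0}]'

```text
t: 53.3
ee_pos: [435.0, -313.6, 165.9]
tool_rot: [-0.001, 0.991, 0.133, -0.001]
force: [0.4, 0.6, -0.6]
grip_width: 0.702
grip_force: 0.0
```

Call:
apply_moves --motion '[{"xyz": [-0.3, 1.1, 0.8], "twist": [0, 0, 6.1], "claw": 6.0}, {"xyz": [-0.1, 1.1, 0.8], "twist": [0, 0, 6.2], "claw": 6.0}, {"xyz": [0, 0, 0], "twist": [0, 0, 0], "claw": 6.0}, {"xyz": [0, 0, 0], "twist": [0, 0, 0], "claw": 6.0}, {"xyz": [0, 0, 0], "twist": [0, 0, 0], "claw": 6.0}, {"xyz": [0, 0, 0], "twist": [0, 0, 0], "claw": 6.0}, {"xyz": [0, 0, 0], "twist": [0, 0, 0], "claw": 6.0}]'

```text
t: 53.88
ee_pos: [436.5, -335.3, 151.9]
tool_rot: [0.0, 1.0, 0.03, -0.0]
force: [0.1, 0.6, -0.3]
grip_width: 0.703
grip_force: 0.0
```

Run:
```python
from h import *
err(down(435.7,-335,150,-86.7)); w,C=snap("wrist","w18")
e=proj(C,[[436,-335,124],[436,-335,94]]); print(e.round())
g=cv2.cvtColor(w,cv2.COLOR_BGR2GRAY)
for v in range(170,340,10): print(v,g[v,230:410:6].tolist())
rows([down(435.7,-335,80,-86.7)],6.0,ns=[5])
```

```text
err mm [-0.8  0.3 -1.9] deg [0.  0.  0.1] F [ 0.1  0.6 -0.3] w 60.0 q [-0.72, 0.14, 1.41, -0.0, 1.59, 0.79]
[[318. 271.]
 [318. 253.]]
170 [56, 57, 56, 139, 166, 167, 163, 164, 168, 170, 167, 171, 173, 174, 166, 169, 167, 167, 166, 164, 169, 171, 169, 170, 134, 132, 132, 137, 136, 134]
180 [56, 58, 59, 122, 165, 166, 163, 164, 168, 168, 165, 173, 172, 173, 165, 169, 166, 166, 166, 165, 168, 172, 167, 168, 135, 132, 134, 135, 132, 134]
190 [57, 57, 59, 101, 167, 165, 162, 165, 168, 169, 166, 171, 172, 172, 166, 170, 167, 166, 164, 163, 168, 172, 166, 168, 134, 132, 135, 134, 135, 134]
200 [59, 58, 59, 80, 164, 166, 161, 165, 168, 167, 163, 170, 172, 172, 166, 169, 168, 167, 165, 163, 169, 173, 167, 168, 133, 134, 134, 134, 134, 134]
210 [57, 56, 60, 68, 163, 164, 163, 162, 168, 165, 164, 171, 171, 171, 165, 169, 167, 165, 163, 162, 168, 170, 166, 166, 132, 134, 134, 134, 136, 133]
220 [58, 59, 59, 60, 164, 164, 161, 163, 167, 164, 163, 168, 164, 163, 158, 165, 168, 165, 163, 161, 169, 170, 165, 142, 130, 131, 129, 133, 134, 132]
230 [58, 59, 60, 59, 163, 164, 162, 78, 79, 79, 79, 68, 
[... 1145 characters left out ...]
9, 162, 162, 166, 167, 167, 163, 178, 183, 182, 183, 184, 139, 6]
320 [10, 33, 176, 178, 158, 165, 165, 163, 170, 166, 169, 165, 170, 169, 164, 163, 168, 161, 163, 165, 167, 168, 164, 174, 178, 178, 179, 179, 99, 7]
330 [8, 15, 177, 177, 168, 165, 166, 163, 168, 167, 169, 166, 170, 169, 164, 163, 169, 162, 162, 165, 169, 168, 161, 174, 179, 181, 180, 183, 67, 6]
[{"xyz": [-0.0, -0.0, 1.4], "twist": [0.0, 0.0, 0.0], "claw": 6.0}, {"xyz": [-0.0, -0.0, 1.5], "twist": [0.0, 0.0, 0.0], "claw": 6.0}, {"xyz": [-0.0, -0.0, 1.4], "twist": [0.0, 0.0, 0.1], "claw": 6.0}, {"xyz": [-0.1, -0.0, 1.4], "twist": [0.0, 0.0, -0.0], "claw": 6.0}, {"xyz": [0.0, -0.0, 1.5], "twist": [0.0, 0.0, 0.0], "claw": 6.0}]
```

Call:
apply_moves --motion '[{"xyz": [0, -0.2, 1.4], "twist": [0, 0, 0], "claw": 6.0}, {"xyz": [0, -0.2, 1.5], "twist": [0, 0, 0], "claw": 6.0}, {"xyz": [0, 0, 1.4], "twist": [0, 0, 0], "claw": 6.0}, {"xyz": [0, 0, 1.4], "twist": [0, 0, 0], "claw": 6.0}, {"xyz": [0, 0, 0.9], "twist": [0, 0, 0], "claw": 6.0}, {"xyz": [0, 0, 0.4], "twist": [0, 0, 0], "claw": 6.0}, {"xyz": [0, 0, 0], "twist": [0, 0, 0], "claw": 6.0}, {"xyz": [0, 0, 0], "twist": [0, 0, 0], "claw": 6.0}]'

```text
t: 54.6
ee_pos: [436.2, -331.9, 82.0]
tool_rot: [0.0, 1.0, 0.029, -0.0]
force: [0.4, 0.2, 0.4]
grip_width: 0.701
grip_force: 0.0
```

Call:
apply_moves --motion '[{"xyz": [0, 0, 0], "twist": [0, 0, 0], "claw": 0.4}, {"xyz": [0, 0, 0], "twist": [0, 0, 0], "claw": 0.4}, {"xyz": [0, 0, 0], "twist": [0, 0, 0], "claw": 0.4}, {"xyz": [0, 0, 0], "twist": [0, 0, 0], "claw": 0.4}, {"xyz": [0, 0, 0], "twist": [0, 0, 0], "claw": 0.4}, {"xyz": [0, 0, 0], "twist": [0, 0, 0], "claw": 0.4}, {"xyz": [0, 0, 0], "twist": [0, 0, 0], "claw": 0.4}, {"xyz": [0, 0, 0], "twist": [0, 0, 0], "claw": 0.4}]'

```text
t: 55.27
ee_pos: [436.1, -331.9, 81.9]
tool_rot: [0.0, 1.0, 0.029, -0.0]
force: [-1.7, 0.9, 5.8]
grip_width: 0.152
grip_force: 41.1
```

Run:
```python
from h import *
err(down(435.7,-331,80,-86.7)); print(ctrl.sense()["grip_force"])
```

```text
err mm [-0.4  0.9 -1.9] deg [0. 0. 0.] F [-1.7  0.9  5.8] w 13.0 q [-0.72, 0.19, 1.5, -0.0, 1.45, 0.8]
41.105936765670776
```

Call:
apply_moves --motion '[{"xyz": [0, -1.0, 0], "twist": [0, 0, 0], "claw": 0.4}, {"xyz": [0, -1.5, 0], "twist": [0, 0, 0], "claw": 0.4}, {"xyz": [0, -1.5, 0], "twist": [0, 0, 0], "claw": 0.4}, {"xyz": [0, -1.5, 0], "twist": [0, 0, 0], "claw": 0.4}, {"xyz": [0, -1.5, 0], "twist": [0, 0, 0], "claw": 0.4}, {"xyz": [0, -1.5, 0], "twist": [0, 0, 0], "claw": 0.4}, {"xyz": [0, -1.0, 0], "twist": [0, 0, 0], "claw": 0.4}, {"xyz": [0, -0.5, 0], "twist": [0, 0, 0], "claw": 0.4}]'

```text
t: 55.93
ee_pos: [429.9, -231.0, 81.9]
tool_rot: [0.001, 1.0, 0.029, -0.0]
force: [-4.1, -2.5, 5.3]
grip_width: 0.153
grip_force: 41.3
```

Call:
apply_moves --motion '[{"xyz": [0, -0.2, 0], "twist": [0, 0, 0], "claw": 0.4}, {"xyz": [0, -0.2, 0], "twist": [0, 0, 0], "claw": 0.4}, {"xyz": [0, 0, 0], "twist": [0, 0, 0], "claw": 0.4}]'

```text
t: 56.18
ee_pos: [429.7, -227.5, 81.9]
tool_rot: [0.0, 1.0, 0.029, -0.001]
force: [-2.6, 0.0, 7.3]
grip_width: 0.151
grip_force: 41.4
```

Call:
apply_moves --motion '[{"xyz": [0, -0.2, 0], "twist": [0, 0, 0], "claw": 0.4}, {"xyz": [0, -0.2, 0], "twist": [0, 0, 0], "claw": 0.4}, {"xyz": [0, 0, 0], "twist": [0, 0, 0], "claw": 0.4}]'

```text
t: 56.43
ee_pos: [429.5, -223.7, 81.9]
tool_rot: [0.001, 1.0, 0.029, -0.001]
force: [-3.1, -0.8, 7.2]
grip_width: 0.152
grip_force: 41.4
```

Still sliding freely with no stop yet, so I continue in small steps.

Call:
apply_moves --motion '[{"xyz": [0, -0.2, 0], "twist": [0, 0, 0], "claw": 0.4}, {"xyz": [0, -0.1, 0], "twist": [0, 0, 0], "claw": 0.4}, {"xyz": [0, 0, 0], "twist": [0, 0, 0], "claw": 0.4}]'

```text
t: 56.68
ee_pos: [429.4, -223.4, 81.9]
tool_rot: [0.003, 1.0, 0.028, -0.0]
force: [-0.4, -14.6, 1.2]
grip_width: 0.151
grip_force: 40.8
```

Call:
apply_moves --motion '[{"xyz": [0, -0.2, 0], "twist": [0, 0, 0], "claw": 0.4}, {"xyz": [0, 0, 0], "twist": [0, 0, 0], "claw": 0.4}]'

```text
t: 56.85
ee_pos: [429.5, -223.4, 81.9]
tool_rot: [0.006, 1.0, 0.028, 0.0]
force: [0.7, -23.4, -2.8]
grip_width: 0.151
grip_force: 40.5
```

End stop reached: no travel, with the reaction rising to 23 N. I'll release and lift clear.

Call:
apply_moves --motion '[{"xyz": [0, 0.2, 0], "twist": [0, 0, 0], "claw": 0.4}, {"xyz": [0, 0, 0], "twist": [0, 0, 0], "claw": 5.0}, {"xyz": [0, 0, 0], "twist": [0, 0, 0], "claw": 5.0}, {"xyz": [0, 0, 0], "twist": [0, 0, 0], "claw": 5.0}, {"xyz": [0, 0, 0], "twist": [0, 0, 0], "claw": 5.0}, {"xyz": [0, 0, 0], "twist": [0, 0, 0], "claw": 5.0}, {"xyz": [0, 0, -1.5], "twist": [0, 0, 0], "claw": 5.0}, {"xyz": [0, 0, -3.0], "twist": [0, 0, 0], "claw": 5.0}]'

```text
t: 57.52
ee_pos: [427.6, -219.4, 122.9]
tool_rot: [-0.002, 1.0, 0.029, -0.004]
force: [0.9, -0.3, -0.7]
grip_width: 0.586
grip_force: 0.0
```

Call:
apply_moves --motion '[{"xyz": [0, 0, -3.5], "twist": [0, 0, 0], "claw": 5.0}, {"xyz": [0, 0, -3.5], "twist": [0, 0, 0], "claw": 5.0}, {"xyz": [0, 0, -3.5], "twist": [0, 0, 0], "claw": 5.0}, {"xyz": [0, 0, -3.5], "twist": [0, 0, 0], "claw": 5.0}, {"xyz": [0, 0, 0], "twist": [0, 0, 0], "claw": 5.0}, {"xyz": [0, 0, 0], "twist": [0, 0, 0], "claw": 5.0}, {"xyz": [0, 0, 0], "twist": [0, 0, 0], "claw": 5.0}, {"xyz": [0, 0, 0], "twist": [0, 0, 0], "claw": 5.0}]'

```text
t: 58.18
ee_pos: [429.2, -220.5, 264.4]
tool_rot: [-0.001, 1.0, 0.029, -0.002]
force: [-0.9, 0.1, 0.0]
grip_width: 0.583
grip_force: 0.0
```

Run:
```python
from h import *
w,C=snap("wrist","w20"); im,_=snap("scene","s20"); im2,_=snap("side","d20"); print(ctrl.sense()["ee_pos"])
cv2.imwrite("pics/c20.png",np.vstack([np.hstack([cv2.resize(im[180:380,140:340],(300,300)),cv2.resize(im2[140:290,270:430],(320,300))]),cv2.resize(w[0:300],(620,290))]))
```

```text
[ 429.32726872 -220.61506273  264.90914981]
```

View pics/c20.png

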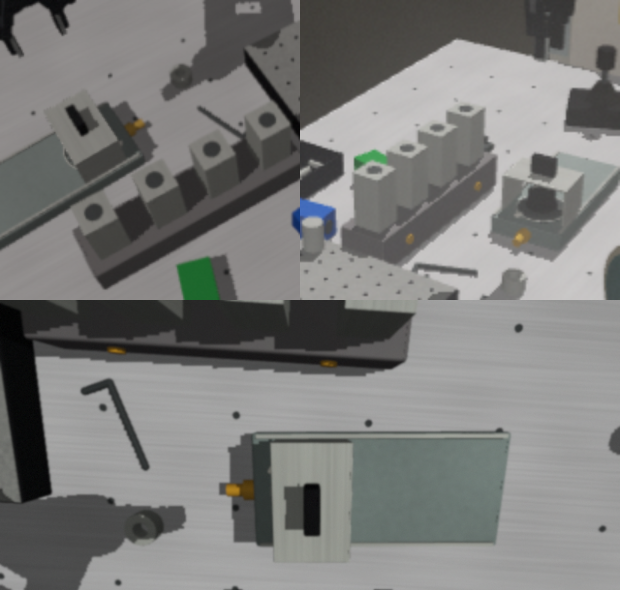

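The views show the guard fully over the knob (scene crop (85,120)), all four cans seated on the pegs, and the gripper clear of everything. Handing in.

```bash
python3 -c "
from station import ctrl
print(ctrl.hand_in())"
```

```text
the job is handed in; nothing more can be done
None
```

I handed the job in: all four housings are mouth down on their own pegs, the knob's pointer is at the mark, and the guard is pushed to its end stop over the knob; the hand-in returned no verdict.

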